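# Load the shaker with hexagonal sample pots

## Task

Get the shaker going: first clear the empty wire basket off the tray by hanging it by its handle over both prongs of the hook stand. Then pack every hexagonal pot upright on the tray floor around the fixed centre block, each with one flat face snug against a face of the block. When all of them are in, push the start lever fully over to its far side, leaving the pots in place and the dishes and instruments round about undisturbed.

Things in the scene. Friction and masses are not known exactly. Their poses are not given: they have to be found in the camera images.
- tray: the fixed shaker tray: white hexagon, 174 mm across its flats, on a low black drive. Origin under its centre, on the table, z up. Its floor is 20 mm above the origin; a grey lip round the edge, inside face 84.5 mm from the centre, rises 6 mm above the floor. Flats face along its x axis and every 60 degrees from it
- tray_block (a point): centre of the top of the fixed dark-steel hexagonal block in the middle of the tray: 44 mm across its flats, 30 mm high above the tray floor (top 50 mm above the table), no knob. Axes as the tray's: flats face along x and every 60 degrees from it
- basket: the empty wire basket, 90 mm (its x) by 110 mm (its y), walls 50 mm high, 180 g, with a rigid blue handle of 10 mm round bar: uprights at y = +-53 mm joined by a straight level bar along y. Origin at the centre of its underside, z up. Starts upright on top of the tray's centre block
- basket_bar (a point): the middle of the basket's handle bar (on the bar's axis), 130 mm straight above the basket's origin and above its centre of mass
- hook: the fixed hook stand. Origin on the table straight under the seat, z up. From a post at x = +90 mm two parallel aluminium prongs, 8 mm thick, at y = +-34 mm, reach to -x and end in upturned tips at x = -34 mm. Post and prong tips reach at most 220 mm above the table. Base plate 8 mm thick, from x = 30 to 120 mm
- hook_seat (a point): the seat, midway between the prongs: top of their lowest part (a flat 22 mm long, rising both ways along x), 200 mm above the table. A 10 mm bar hung there lies along the stand's y, its axis 5 mm above this point. Axes as the stand's
- lever (a joint): the shaker's start lever: 0 = off (leaning to the lever box's -x), 1.0 rad = fully over (leaning to its +x); a light friction hinge (under 2 N at the ball) that stays where it is left
- lever_base: the fixed white lever box, 70 x 50 x 25 mm, origin at the centre of its underside, z up. The hinge is 22 mm above the origin, along the box's y; the lever is an 80 mm steel arm, 10 mm thick, with a green ball 26 mm across at its end, swinging 0.5 rad either side of upright in the box's x-z plane
- lever_tip (a point): the centre of the green ball at the end of the lever
- pot0: a hexagonal sample pot (red), body 44 mm across its flats and 30 mm high, with a white hexagonal knob on top, 20 mm across its flats and 28 mm high (whole pot 58 mm high), about 80 g. Origin at the centre of its underside, z up; flats of the body and of the knob face along its x axis and every 60 degrees from it. May be absent.
- pot1: a hexagonal sample pot (orange), body 44 mm across its flats and 30 mm high, with a white hexagonal knob on top, 20 mm across its flats and 28 mm high (whole pot 58 mm high), about 80 g. Origin at the centre of its underside, z up; flats of the body and of the knob face along its x axis and every 60 degrees from it. May be absent.
- pot2: a hexagonal sample pot (blue), body 44 mm across its flats and 30 mm high, with a white hexagonal knob on top, 20 mm across its flats and 28 mm high (whole pot 58 mm high), about 80 g. Origin at the centre of its underside, z up; flats of the body and of the knob face along its x axis and every 60 degrees from it. May be absent.
- pot3: a hexagonal sample pot (red), body 44 mm across its flats and 30 mm high, with a white hexagonal knob on top, 20 mm across its flats and 28 mm high (whole pot 58 mm high), about 80 g. Origin at the centre of its underside, z up; flats of the body and of the knob face along its x axis and every 60 degrees from it. May be absent.
- pot4: a hexagonal sample pot (yellow), body 44 mm across its flats and 30 mm high, with a white hexagonal knob on top, 20 mm across its flats and 28 mm high (whole pot 58 mm high), about 80 g. Origin at the centre of its underside, z up; flats of the body and of the knob face along its x axis and every 60 degrees from it. May be absent.
- pot5: a hexagonal sample pot (green), body 44 mm across its flats and 30 mm high, with a white hexagonal knob on top, 20 mm across its flats and 28 mm high (whole pot 58 mm high), about 80 g. Origin at the centre of its underside, z up; flats of the body and of the knob face along its x axis and every 60 degrees from it. May be absent.
- dish_red: bystander, not to be disturbed: a red closed Petri dish, 88 mm across, 15 mm high; origin at its underside
- dish_amber: bystander, not to be disturbed: an amber closed Petri dish, 84 mm across, 15 mm high; origin at its underside
- dish_small: bystander, not to be disturbed: a small brown closed dish, 56 mm across, 15 mm high; origin at its underside
- syringe: bystander, not to be disturbed: a small white syringe without needle, 125 mm long, lying along its own x axis; origin at its underside
- forceps: bystander, not to be disturbed: dark steel forceps lying along their own x axis, 135 mm long; origin at its underside
- lens_ring: bystander, not to be disturbed: an aluminium lens ring, 40 mm across, 8 mm high; origin at its underside

How it is judged:
On the way, in this order (a step that is already met when the one before it is completed fails the run):
1. the basket hangs by its handle from both prongs of the hook, released and still (horizontal distance between basket_bar and hook_seat below 0.018 m and z of basket_bar in the frame of hook_seat between -0.004 and 0.014 m and angle between the y axis of basket and the y axis of hook, either way round below 0.2 rad and angle between basket's own z axis and vertical below 0.2 rad and contact force between basket and hook above 0.4 N and contact force between the fingers and basket below 0.1 N and linear speed of basket below 0.05 m/s), for 0.3 s.
2. every pot stands on the tray floor, a flat face snug against the centre block, released (horizontal distance between each of pot0, pot1, pot2, pot3, pot4, pot5 and tray below 0.0468 m and z of pot0 in the frame of tray between 0.017 and 0.024 m and angle between each of pot0, pot1, pot2, pot3, pot4, pot5's own z axis and vertical below 0.06 rad and (angle between the x axis of pot0 and the x axis of tray, either way round below 0.11 rad or angle between the x axis of pot0 and the x axis of tray, either way round between 0.937 and 1.157 rad) and contact force between the fingers and pot0 below 0.1 N and linear speed of each of pot0, pot1, pot2, pot3, pot4, pot5 below 0.03 m/s and z of pot1 in the frame of tray between 0.017 and 0.024 m and (angle between the x axis of pot1 and the x axis of tray, either way round below 0.11 rad or angle between the x axis of pot1 and the x axis of tray, either way round between 0.937 and 1.157 rad) and contact force between the fingers and pot1 below 0.1 N and z of pot2 in the frame of tray between 0.017 and 0.024 m and (angle between the x axis of pot2 and the x axis of tray, either way round below 0.11 rad or angle between the x axis of pot2 and the x axis of tray, either way round between 0.937 and 1.157 rad) and contact force between the fingers and pot2 below 0.1 N and z of pot3 in the frame of tray between 0.017 and 0.024 m and (angle between the x axis of pot3 and the x axis of tray, either way round below 0.11 rad or angle between the x axis of pot3 and the x axis of tray, either way round between 0.937 and 1.157 rad) and contact force between the fingers and pot3 below 0.1 N and z of pot4 in the frame of tray between 0.017 and 0.024 m and (angle between the x axis of pot4 and the x axis of tray, either way round below 0.11 rad or angle between the x axis of pot4 and the x axis of tray, either way round between 0.937 and 1.157 rad) and contact force between the fingers and pot4 below 0.1 N and z of pot5 in the frame of tray between 0.017 and 0.024 m and (angle between the x axis of pot5 and the x axis of tray, either way round below 0.11 rad or angle between the x axis of pot5 and the x axis of tray, either way round between 0.937 and 1.157 rad) and contact force between the fingers and pot5 below 0.1 N), for 0.3 s.
3. the start lever is pushed over (value of joint lever above 0.85 rad), for 0.2 s.
At the end, for the whole second after the job is handed in: Basket hangs level and released on both prongs, bar within 18 mm of the seat and 0.2 rad of its line. Every pot stands at rest on the tray floor, its centre under 46.8 mm from the tray's (gap to the block under 2.8 mm), flats within 0.11 rad of the block's. Lever beyond 0.85 rad (all of step 1 and all of step 2 and value of joint lever above 0.85 rad); the robot touches nothing.
It fails at once if a bystander (dish, syringe, forceps or lens ring) is pushed more than 30 mm (distance of any of dish_red, dish_amber, dish_small, syringe, forceps, lens_ring from where it was at the start of the episode above 0.03 m).
Of pot0, pot1, pot2, pot3, pot4, pot5 only 4 to 6 are there at a start; the rules pass over those that are not, and their reading is None.
At some moment in a run one of pot0, pot1, pot2, pot3, pot4, pot5 may be knocked a few centimetres aside while the robot is not near it.
It also fails if it takes over 210 s, if anything falls off the work surface, if the arm or the gripper's body presses on something with over 40 N, if the wrist force passes 120 N, or if a joint passes its speed limit or range.

## Robot

A 6-joint arm with a two-finger parallel gripper is mounted at the origin on the work surface. World frame = base frame: x ahead of the robot, y to its left, z up, the work surface at z = 0. Lengths are in m, angles in rad, forces in N, time in s.
With the tool pointing down it reaches from about 0.225 to 0.725 m from the base axis. Payload 3.1 kg.
Tool frame: the origin (TCP) lies on the centre line of the jaws, within the pads' length; the fingertips stand 22 mm ahead of it and the grasp point (between the pads) lies 3 mm ahead of it (bot.finger_overhang is the y of the fingertips in the tool frame, in m); y points along the fingers, x is the direction in which the jaws open and shut, and the axes are right-handed (so a half turn about y gives the same grasp; the last joint's range is limited). The gripper opens to 85 mm and grips with 20 to 120 N. Pads are 22 mm wide; open, the fingers measure 114 mm over their backs; the gripper's body (76 mm by 85 mm) begins 54 mm behind the grasp point. The pads swing forward as they close: fully open they stand 13 mm farther back than shut.
Start: joints at [1.17, 0.048, 0.099, 1.622, 0, 1.443], TCP at [0.141, 0.506, 0.253] pointing down, gripper open.
Joint ranges: [-2.91, 2.91], [-0.99, 1.94], [-1.21, 1.42], [-2.12, 2.29], [-1.49, 1.47], [-3.14, 3.14]. Speed limits (rad/s): [2.79, 2.79, 3.14, 3.14, 3.14, 3.14].

## Interface

Orientations are given as a rotation vector (axis times angle).
In Python, from rig import bot gives the robot as it stands.
- The arm moves only by the tool carry_out, never from a script. Its argument "increments" is a list that holds one entry, the list of rows, each a list of 7 numbers: the shift along the tool's x, y, z in cm, then the turn, a rotation vector about the tool's x, y, z in rad, then the opening, from 0 (shut) to 1 (fully open). A call has 1 to 5 rows; each row shifts and turns the commanded pose from where the row before left it, along the tool's axes as they then stand; what a row does not reach is not made up. A row lasts 1/10 s, in which the tool goes at most 50 mm and 8.59 degrees, less where a joint would pass 70% of its speed; a pose out of reach is approached as far as the arm can. A call with a gripper value outside its range is refused whole. The fingers move at their own pace and stop on an object; "newtons" is the grip in N (left out, the last holds). Time passes only in rows, so rows that do not move let the fingers close. It gives the time, the measured TCP pose, the force and the opening at its end, in the units of the state.
- bot.get_state(): the state, without advancing time (a new reading comes with each control period).
- bot.snapshot(name): name is "scene" or "side" or "wrist"; returns (picture, depth): 480x640x3 uint8, red, green, blue; 480x640 float32, m along the optical axis (not along the pixel's ray), 0 where there is no reading.
- bot.camera_model(name): a dict with "K" (3x3 intrinsics, pixels), "dist_coeffs" ([k1, k2, p1, p2, k3] as OpenCV has them; the pictures are not rectified), "pose" (4x4, takes a point from camera to world coordinates); the wrist camera has in their place "tool_from_camera" (4x4, takes a point from camera to tool coordinates, whose origin is the TCP and whose axes are the tool frame's). Camera axes: x right, y down, z forward; pixel columns grow to the right and rows downward; lengths in m; the calibration is good to about 2 mm. A picture is of the moment at which its call begins: read the wrist's pose just before it. camera_model takes no time and is no camera call.
- bot.sign_off(): hands the job in, once; it reports no verdict.
The state is a dict: "t": time; "joint_positions": joint angles; "joint_velocities": joint speeds; "joint_efforts": joint torques, N m; "tcp_pos": TCP position; "orientation": TCP orientation; "wrist_force": force on the tool from outside, world axes, zero at the start; "moment": the same for the moment, N m; "gripper_width": finger opening in m.
Only numpy, scipy, OpenCV 4.12 (cv2) and the standard library are available. Lean on these libraries where they do the work, as an engineer would, in place of code of your own. Each camera call takes 0.05 s, during which the arm holds its last target.

## Working session

There is one attempt and no reset: what is moved stays moved. The work goes in short steps, Python scripts to look and compute and a tool call to move; the robot and the scene stay as the last step left them, time stands still between calls to the robot, and variables do not carry over. Pictures are saved under pics/ and viewed, and the job is handed in when it is done.

Besides the shell and the picture viewer there is one more tool, called as name(argument=value, ...) on one line, values as JSON. carry_out: Moves the arm, as the interface text tells. Its arguments: {"type":"object","properties":{"increments":{"type":"array","items":{"type":"array","items":{"type":"array","items":{"type":"number"}}}},"newtons":{"type":"number"}},"required":["increments"]}

```bash
ls; mkdir -p pics
python3 - <<'E'
from rig import bot
import cv2,numpy as np
print(bot.get_state())
for n in ["scene","side","wrist"]:
    im,d=bot.snapshot(n); cv2.imwrite(f"pics/{n}0.png",im[:,:,::-1]); np.save(f"pics/{n}0.npy",d)
    m=bot.camera_model(n); print(n,m)
E
```

```text
pics
{'t': 0.0, 'joint_positions': array([ 1.17020678e+00,  4.87362131e-02,  9.75922032e-02,  1.62201417e+00,
       -2.89587111e-05,  1.44301634e+00]), 'joint_velocities': array([ 0.00146412,  0.00033546,  0.00106171,  0.00074899, -0.00068917,
        0.0002622 ]), 'joint_efforts': array([ 8.07415363e-04, -3.38774550e+01,  3.20019615e+01,  2.00646714e-02,
       -8.47917363e-06, -1.86003341e-06]), 'tcp_pos': array([0.14124223, 0.50505467, 0.25212185]), 'orientation': array([-1.32722234, -1.00440257,  1.00778818]), 'wrist_force': array([-0.14830152,  0.07236462, -0.10456907]), 'moment': array([ 0.07772124,  0.01628159, -0.02153976]), 'gripper_width': 0.08529958322514362}
scene {'K': array([[530.12568973,   0.        , 321.76506148],
       [  0.        , 530.12568973, 232.27589139],
       [  0.        ,   0.        ,   1.        ]]), 'dist_coeffs': array([-0.07770778,  0.        ,  0.        ,  0.        ,  0.        ]), 'pose': array([[ 0.79049529,  0.46519211, -0.39838863,  1.01875755],
       [ 0.61223142, -0.58209625,  0.53510432, -0.64534557],
       [ 0.01702578, -0.66690348, 
[... 516 characters left out ...]
227 ,  0.92981198],
       [ 0.        ,  0.        ,  0.        ,  1.        ]])}
wrist {'K': array([[370.18521108,   0.        , 322.27547269],
       [  0.        , 370.18521108, 236.81710611],
       [  0.        ,   0.        ,   1.        ]]), 'dist_coeffs': array([-0.06216809,  0.        ,  0.        ,  0.        ,  0.        ]), 'tool_from_camera': array([[ 9.99999917e-01,  3.87425015e-04,  1.23020331e-04,
         1.56336918e-04],
       [ 6.73135320e-06, -3.18384009e-01,  9.47961825e-01,
        -1.20390805e-01],
       [ 4.06431831e-04, -9.47961746e-01, -3.18383986e-01,
         8.19160570e-02],
       [ 0.00000000e+00,  0.00000000e+00,  0.00000000e+00,
         1.00000000e+00]])}
```

View pics/scene0.png

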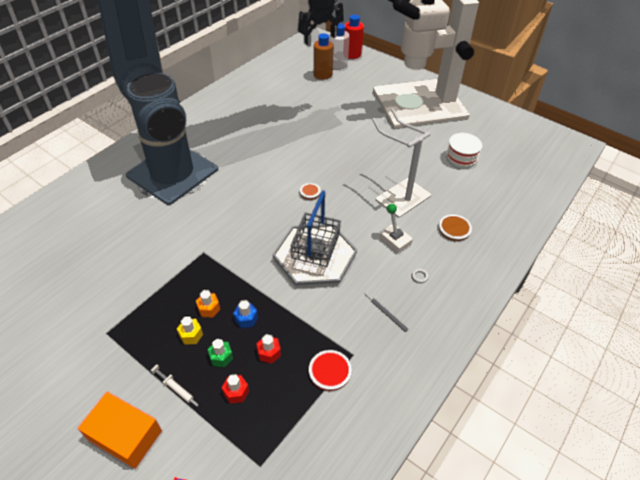

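View pics/side0.png

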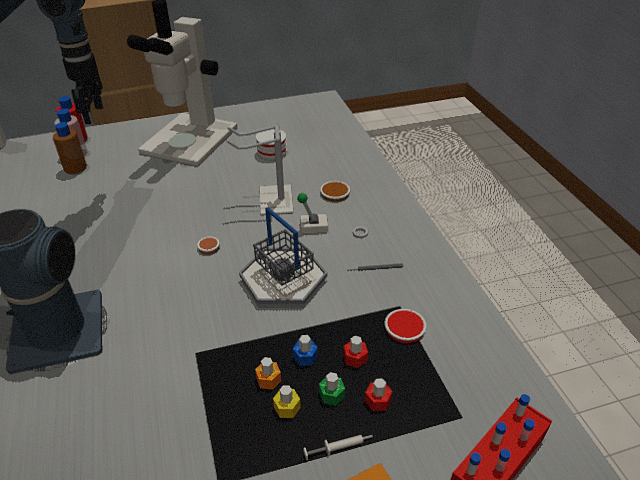

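View pics/wrist0.png

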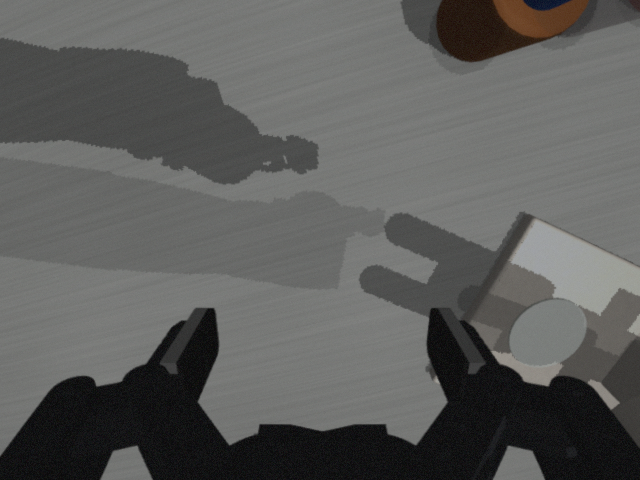

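The three views show six pots on the black mat: red ×2, orange, blue, yellow and green. The basket is on the tray (scene ~(315,250)), the hook post is at (412,170), and the green lever ball is at (392,209). Next I measure them.

```bash
cat > h.py <<'E'
import numpy as np,cv2
from rig import bot
def cam(n,st=None):
    m=bot.camera_model(n)
    if n=="wrist":
        st=st or bot.get_state()
        T=np.eye(4);T[:3,:3]=cv2.Rodrigues(np.array(st["orientation"]))[0];T[:3,3]=st["tcp_pos"]
        P=T@m["tool_from_camera"]
    else: P=m["pose"]
    return m["K"],m["dist_coeffs"],P
def ray(c,uv):
    K,D,P=c
    uv=np.asarray(uv,float).reshape(-1,1,2)
    x=cv2.undistortPoints(uv,K,D).reshape(-1,2)
    d=np.c_[x,np.ones(len(x))]@P[:3,:3].T
    return P[:3,3],d
def onplane(c,uv,z):
    o,d=ray(c,uv); return o+d*((z-o[2])/d[:,2])[:,None]
def proj(c,X):
    K,D,P=c; R=P[:3,:3].T; t=-R@P[:3,3]
    return cv2.projectPoints(np.asarray(X,float).reshape(-1,1,3),cv2.Rodrigues(R)[0],t,K,D)[0].reshape(-1,2)
def tri(c1,u1,c2,u2):
    o1,d1=ray(c1,u1);o2,d2=ray(c2,u2);d1=d1[0];d2=d2[0]
    A=np.c_[d1,-d2];s=np.linalg.lstsq(A,o2-o1,rcond=None)[0]
    p,q=o1+s[0]*d1,o2+s[1]*d2
    return (p+q)/2,np.linalg.norm(p-q)
def cloud(c,d):
    h,w=d.shape;v,u=np.mgrid[0:h,0:w]
    K,D,P=c
    x=cv2.undistortPoints(np.c_[u.ravel(),v.ravel()].astype(float).reshape(-1,1,2),K,D).reshape(-1,2)
    X=np.c_[x,np.ones(len(x))]*d.reshape(-1,1)
    return (X@P[:3,:3].T+P[:3,3]).reshape(h,w,3)
def snap(n,f):
    st=bot.get_state(); im,d=bot.snapshot(n); cv2.imwrite(f"pics/{f}.png",im[:,:,::-1]); np.save(f"pics/{f}.npy",d)
    return im,d,cam(n,st)
def crop(im,u0,v0,u1,v1,f,s=None):
    c=im[v0:v1,u0:u1]; s=s or min(800/(u1-u0),600/(v1-v0)); cv2.imwrite(f"pics/{f}.png",cv2.resize(c,None,fx=s,fy=s,interpolation=cv2.INTER_CUBIC))
E
python3 - <<'E'
from h import *
a=cv2.imread("pics/scene0.png");b=cv2.imread("pics/side0.png")
crop(a,260,110,480,275,"c1");crop(b,190,110,390,310,"c2")
crop(a,140,270,320,405,"c3");crop(b,230,310,410,445,"c4")
E
```

```text
(no output)
```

View pics/c1.png

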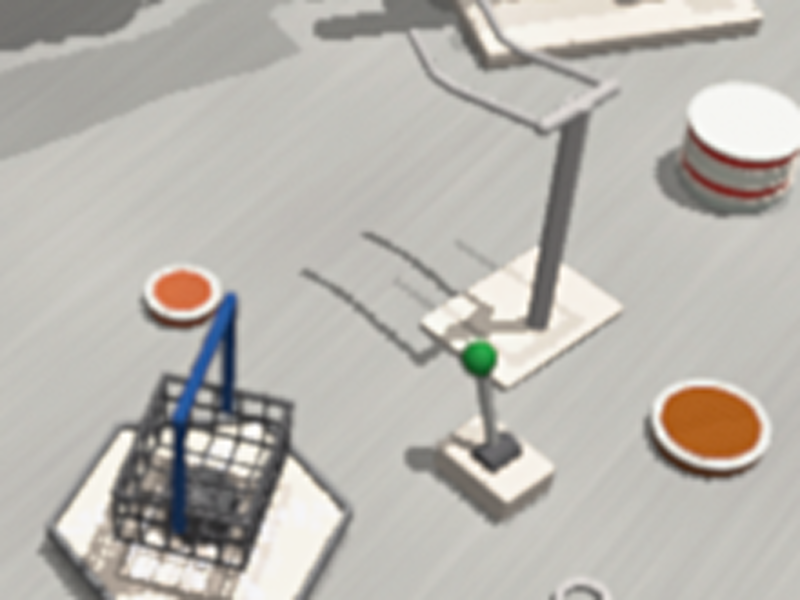

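View pics/c2.png

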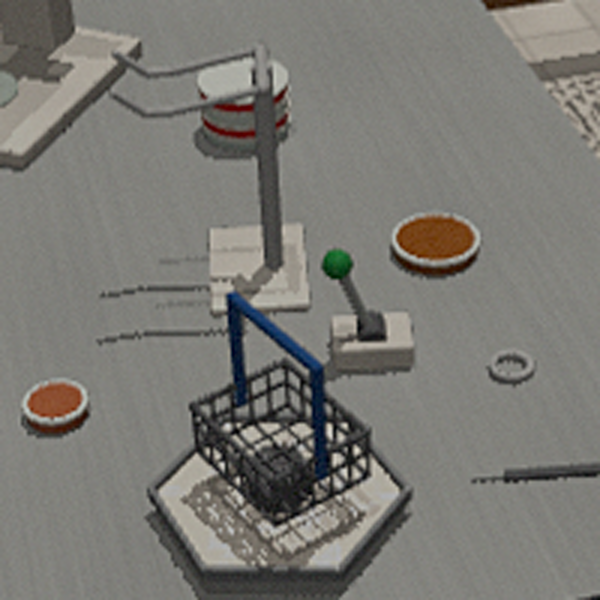

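View pics/c3.png

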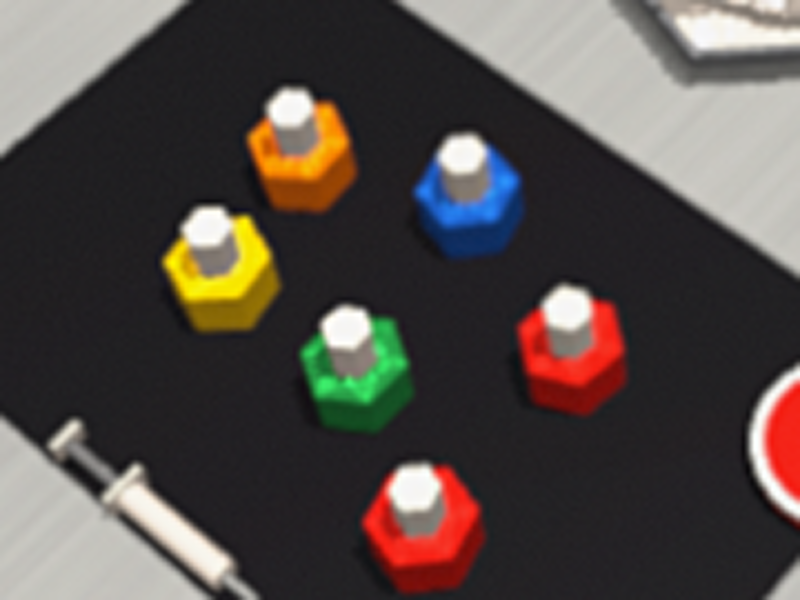

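View pics/c4.png

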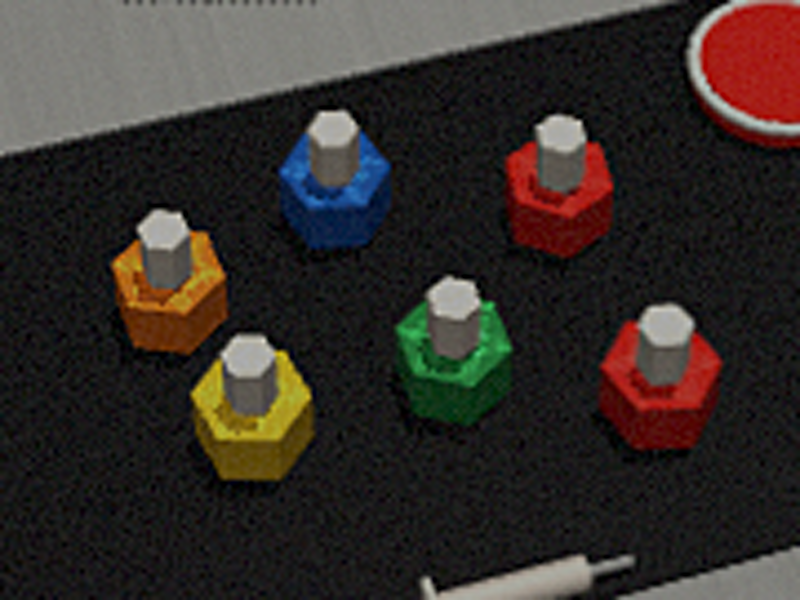

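Run:
```python
from h import *
a=cam("scene");b=cam("side")
s1=lambda p:(260+p[0]/3.636,110+p[1]/3.636); s2=lambda p:(190+p[0]/3,110+p[1]/3)
np.set_printoptions(precision=4,suppress=True)
for n,p,q in [("barfar",(230,300),(234,298)),("barnear",(180,414),(320,368)),("ball",(479,358),(337,264)),
  ("prA bend",(434,76),(148,112)),("prB bend",(505,42),(150,75)),("prA x",(434,76),(150,75)),("cross l",(545,127),(262,90)),("cross r",(615,88),(262,50)),("postbase",(540,326),(272,264))]:
    print(n,*tri(a,s1(p),b,s2(q)))
ca=cloud(a,np.load("pics/scene0.npy"));cb=cloud(b,np.load("pics/side0.npy"))
for nm,c,z0,z1 in [("sc",ca,.024,.03),("si",cb,.024,.03)]: pass
# pots: colour masks body
ims={"scene":cv2.imread("pics/scene0.png"),"side":cv2.imread("pics/side0.png")}
for nm,c,(u0,v0,u1,v1) in [("scene",a,(140,270,320,405)),("side",b,(230,330,410,420))]:
    hsv=cv2.cvtColor(ims[nm],cv2.COLOR_BGR2HSV)
    m=((hsv[...,1]<60)&(hsv[...,2]>170 if nm=="scene" else hsv[...,2]>135)).astype(np.uint8)
    mm=np.zeros_like(m);mm[v0:v1,u0:u1]=m[v0:v1,u0:u1]
    n,l,st,ce=cv2.connectedComponentsWithStats(mm)
    for i in range(1,n):
        if 20<st[i,4]<400:
            print(nm,st[i],ce[i],onplane(c,ce[i],.058)[0])
```

```text
barfar [0.5004 0.0526 0.1798] 0.0013054394739044483
barnear [ 0.5389 -0.0458  0.1819] 0.004348428860186199
ball [0.6131 0.1823 0.097 ] 0.001054287653142573
prA bend [0.4851 0.3032 0.1985] 0.00028889307540103185
prB bend [0.4995 0.374  0.1933] 0.0009597782355239208
prA x [0.4934 0.287  0.228 ] 0.025201256385752956
cross l [0.5809 0.2902 0.2097] 0.0012669354553050127
cross r [0.5967 0.3558 0.2107] 0.0014715406635830719
postbase [0.588 0.327 0.002] 0.0014794852697762172
scene [290 270  30  11 196] [303.1684 276.148 ] [ 0.555  -0.0884  0.058 ]
scene [304 270  16   4  37] [313.2162 270.8649] [ 0.5634 -0.0625  0.058 ]
scene [200 290  10   9  70] [204.8857 294.2429] [ 0.4176 -0.2618  0.058 ]
scene [238 301  11   8  69] [243.5362 304.4783] [ 0.5025 -0.2284  0.058 ]
scene [181 317  11   9  77] [186.2338 320.974 ] [ 0.4366 -0.3348  0.058 ]
scene [262 335  11  10  84] [267.2738 339.1905] [ 0.5995 -0.2606  0.058 ]
scene [212 339  11  10  83] [217.3253 343.506 ] [ 0.5264 -0.332   0.058 ]
scene [309 353  11  33 102] [313.0294 370.1471] [ 0.7167 -0.2569  0.058 ]
scene [163 375  30  27 219] [177.516  388.1142] [ 0.536  -0.4503  0.058 ]
scene [228 375  11  10  93] [232.957  379.5806] [ 0.6071 -0.37    0.058 ]
scene [314 398   6   7  26] [317.2692 401.8846] [ 0.7642 -0.304   0.058 ]
side [388 330  22  10  47] [398.3617 335.8298] [ 0.6837 -0.2768  0.058 ]
side [299 335  11   8  68] [304.4853 338.5294] [ 0.5025 -0.2283  0.058 ]
side [351 336  11   8  66] [355.9697 339.5606] [ 0.5997 -0.2609  0.058 ]
side [261 357  11   9  74] [266.2027 361.3919] [ 0.4167 -0.2615  0.058 ]
side [326 372  12  10  82] [331.7073 376.7561] [ 0.5262 -0.3323  0.058 ]
side [374 379  12   9  82] [379.4268 382.8171] [ 0.6064 -0.3711  0.058 ]
side [280 386  12   9  80] [285.3   389.775] [ 0.4358 -0.3352  0.058 ]
```

```bash
cat >> h.py <<'E'
def pose():
    st=bot.get_state();R=cv2.Rodrigues(np.array(st["orientation"]))[0]
    return np.array(st["tcp_pos"]),R,st
def go(target,th=None):
    """remaining shift in tool axes (cm) and turn (rotvec, tool axes) to TCP target with tool down, jaws along th (deg, mod 180)"""
    p,R,st=pose()
    cur=np.degrees(np.arctan2(R[1,0],R[0,0]))
    if th is None: th=cur
    th=cur+((th-cur+90)%180-90)
    t=np.radians(th);c,s=np.cos(t),np.sin(t)
    Rd=np.array([[c,0,-s],[s,0,c],[0,-1,0]])
    d=R.T@(np.array(target)-p)*100
    w=cv2.Rodrigues(R.T@Rd)[0].ravel()
    dd=Rd.T@(np.array(target)-p)*100
    print("t %.1f tcp %s th %.1f w %.4f F %s q6 %.2f"%(st["t"],np.round(p,4),cur,st["gripper_width"],np.round(st["wrist_force"],1),st["joint_positions"][5]))
    print(" shift cm",np.round(d,2)," turn",np.round(w,3)," shift after turn",np.round(dd,2),"th",round(th,1))
E
python3 - <<'E'
from h import *
np.set_printoptions(precision=4,suppress=True)
go((.52,.003,.25),21.4)
a=cam("scene");b=cam("side")
for n,c in(("scene",a),("side",b)):
    C=cloud(c,np.load(f"pics/{n}0.npy"))
    # high points near hook
    m=(C[...,2]>.17)&(C[...,2]<.24)&(abs(C[...,0]-.52)<.13)&(abs(C[...,1]-.33)<.09)
    P=C[m];print(n,len(P),P.min(0),P.max(0))
    # what's tall in the carry region
    m=(C[...,2]>.06)&(C[...,0]>.2)&(C[...,0]<.8)&(C[...,1]>.1)&(C[...,1]<.75)
    H=np.zeros((12,14))
    for p in C[m]:
        i=int((p[0]-.2)/.05);j=int((p[1]-.1)/.05)
        if i<12 and j<14:H[i,j]=max(H[i,j],p[2])
    print((H*1000).astype(int))
E
```

```text
t 0.1 tcp [0.1413 0.5052 0.2523] th 74.4 w 0.0854 F [0.3 0.1 0.2] q6 1.44
 shift cm [-38.15   0.29 -50.  ]  turn [ 0.001  0.924 -0.002]  shift after turn [ 16.94   0.23 -60.57] th 21.4
scene 505 [0.4545 0.2803 0.1703] [0.5993 0.3843 0.2215]
[[  0   0   0   0   0   0   0   0   0   0   0   0   0   0]
 [  0   0   0   0   0   0   0   0   0   0 361 303   0   0]
 [  0   0   0   0   0   0   0   0   0 381 387 359 359   0]
 [  0   0   0   0   0   0   0   0   0   0 374 370 369   0]
 [  0   0   0   0   0   0   0   0   0   0   0 354 356   0]
 [  0   0   0 198 219 221   0   0   0   0   0   0 237   0]
 [  0   0   0 212 204 208   0   0   0   0   0   0   0   0]
 [  0   0   0 219 221 219   0   0  63  64  61   0   0   0]
 [  0 111   0   0   0   0   0   0  66  65  63   0   0   0]
 [  0   0   0   0   0   0   0   0   0  62  60   0   0   0]
 [  0   0   0   0   0   0   0   0   0   0   0   0   0   0]
 [  0   0   0   0   0   0   0   0   0   0   0   0   0   0]]
side 429 [0.4547 0.2775 0.1702] [0.5973 0.3809 0.2208]
[[  0   0   0   0   0   0   0   0   0   0   0   0   0   0]
 [  0   0   0   0   0   0   0   0   0   0 390 388 315   0]
 [  0   0   0   0   0   0   0   0   0 385 389 451 453   0]
 [  0   0   0   0   0   0   0   0   0   0 370 452 453   0]
 [  0   0   0   0   0   0   0   0   0   0   0 355 357   0]
 [  0   0   0 200 220 218   0   0   0   0   0   0 240   0]
 [  0   0   0 208 203 205   0   0   0   0   0   0   0   0]
 [  0   0   0 219 220 216   0   0   0  63   0   0   0   0]
 [  0 111   0   0   0   0   0   0  62  64  62   0   0   0]
 [  0   0   0   0   0   0   0   0  62  63   0   0   0   0]
 [  0   0   0   0   0   0   0   0   0   0   0   0   0   0]
 [  0   0   0   0   0   0   0   0   0   0   0   0   0   0]]
```

Run:
```python
from h import *
np.set_printoptions(precision=4,suppress=True)
A=[]
for n in("scene","side"):
    c=cam(n);C=cloud(c,np.load(f"pics/{n}0.npy"))
    m=(C[...,2]>.185)&(C[...,2]<.235)&(abs(C[...,0]-.52)<.13)&(abs(C[...,1]-.33)<.09)
    m&=(C[...,0]<.565)
    P=C[m];A.append(P)
    for yaw in(-11,-12,-13,-14,-15):
      t=np.radians(yaw);x=np.array([np.cos(t),np.sin(t)]);y=np.array([-np.sin(t),np.cos(t)])
      o=np.array([.50,.34]);u=(P[:,:2]-o)@x;v=(P[:,:2]-o)@y
      k=v>0
      s=[np.median(v[k]),np.median(v[~k]),np.polyfit(u[k],v[k],1)[0],np.polyfit(u[~k],v[~k],1)[0]]
      print(n,yaw,np.round(s,4))
P=np.vstack(A);t=np.radians(-12.5);x=np.array([np.cos(t),np.sin(t)]);u=(P[:,:2]-[.5,.34])@x
for lo in np.arange(-.06,.09,.008):
    k=(u>=lo)&(u<lo+.008);print(round(lo+.004,3),k.sum(),np.median(P[k,2]) if k.sum() else None)
```

```text
scene -11 [ 0.0315 -0.0363 -0.0107 -0.0159]
scene -12 [ 0.0318 -0.0362  0.0066  0.0015]
scene -13 [ 0.0319 -0.0358  0.0239  0.0189]
scene -14 [ 0.032  -0.0357  0.0412  0.0363]
scene -15 [ 0.0324 -0.0354  0.0585  0.0537]
side -11 [ 0.0299 -0.038  -0.018   0.0001]
side -12 [ 0.03   -0.0379 -0.0007  0.0174]
side -13 [ 0.0303 -0.0377  0.0165  0.0348]
side -14 [ 0.0303 -0.0374  0.0337  0.0522]
side -15 [ 0.0305 -0.0373  0.051   0.0696]
-0.056 0 None
-0.048 0 None
-0.04 13 0.2180039391519728
-0.032 50 0.21469425493551908
-0.024 50 0.20859960107752495
-0.016 54 0.20172869792076653
-0.008 41 0.1977317309704607
0.0 32 0.19731767588463978
0.008 34 0.19791404613489122
0.016 31 0.19904855498920704
0.024 34 0.2004051286919884
0.032 36 0.20289773605192046
0.04 31 0.20427717864827544
0.048 35 0.20579101275395206
0.056 32 0.2076885622461606
0.064 17 0.20967971859735746
0.072 13 0.20979458026551911
0.08 0 None
0.088 0 None
```

carry_out(increments=[[[-4,0,-2,0,0.15,0,1],[-3,0,-4,0,0.15,0,1],[-2.5,0,-4,0,0.15,0,1],[-2,0,-4,0,0.15,0,1],[-1,0,-4.5,0,0.15,0,1]]])

```text
t: 0.65
tcp_pos: [0.2321, 0.2912, 0.253]
orientation: [-1.529, -0.426, 0.426]
wrist_force: [2.3, 0.5, -0.2]
gripper_width: 0.0856
```

Run:
```python
from h import *
go((.52,.003,.26),21.4)
```

```text
t 0.7 tcp [0.2321 0.2912 0.253 ] th 31.1 w 0.0856 F [ 2.3  0.5 -0.2] q6 1.74
 shift cm [  9.75  -0.7  -39.55]  turn [ 0.    0.17 -0.  ]  shift after turn [ 16.29  -0.7  -37.34] th 21.4
```

carry_out(increments=[[[2,0,-4,0,0.1,0,1],[2,0,-4.3,0,0.07,0,1],[2,0,-4.3,0,0,0,1],[2,0,-4.3,0,0,0,1],[2,0,-4.3,0,0,0,1]]])

```text
t: 1.15
tcp_pos: [0.4111, 0.1396, 0.2531]
orientation: [-1.55, -0.296, 0.296]
wrist_force: [0.2, 1.5, 0.0]
gripper_width: 0.0854
```

carry_out(increments=[[[2,0,-4.2,0,0,0,1],[2,0,-4.2,0,0,0,1],[2,0,-4,0,0,0,1],[0,0,-3,0,0,0,1],[0,0,0,0,0,0,1]]])

```text
t: 1.65
tcp_pos: [0.5239, 0.0169, 0.2519]
orientation: [-1.552, -0.291, 0.294]
wrist_force: [0.3, 1.2, 0.3]
gripper_width: 0.0852
```

Run:
```python
from h import *
im,d,c=snap("wrist","w1")
go((.52,.003,.25),21.4)
```

```text
t 1.7 tcp [0.523  0.0188 0.2522] th 21.5 w 0.0851 F [-0.1  0.1  0.3] q6 1.10
 shift cm [-0.85  0.22 -1.36]  turn [-0.001  0.001 -0.002]  shift after turn [-0.85  0.22 -1.36] th 21.4
```

View pics/w1.png

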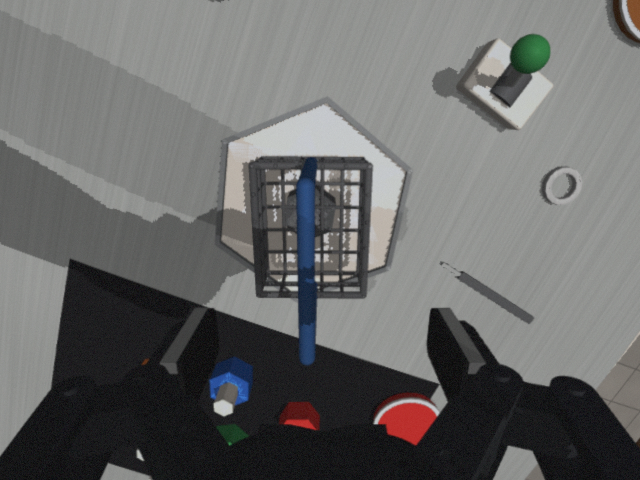

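The bar runs vertically in the wrist view from about (306,185) to (306,360), parallel to the pads. I'll project it onto z = 0.18.

Run:
```python
from h import *
im=cv2.imread("pics/w1.png");c=cam("wrist")
hsv=cv2.cvtColor(im,cv2.COLOR_BGR2HSV)
m=(hsv[...,0]>100)&(hsv[...,0]<130)&(hsv[...,1]>120);m[:,:280]=0;m[:,340:]=0
for r in (190,220,250,280,310,340,355):
    k=np.where(m[r])[0];X=onplane(c,(k.mean(),r),.18)[0];print(r,k.min(),k.max(),X)
r=np.where(m.sum(1)>8)[0];print(r.min(),r.max(),onplane(c,[(306,r.min()),(306,r.max())],.18))
```

```text
190 296 314 [0.49853573 0.0558757  0.18      ]
220 297 313 [0.50434013 0.04049448 0.18      ]
250 298 313 [0.51070613 0.02438999 0.18      ]
280 299 313 [0.51743133 0.00735517 0.18      ]
310 299 314 [ 0.52456576 -0.01073878  0.18      ]
340 299 314 [ 0.53188539 -0.03015626  0.18      ]
355 299 314 [ 0.53573507 -0.04037758  0.18      ]
159 363 [[ 0.49329699  0.07119314  0.18      ]
 [ 0.53755409 -0.04609643  0.18      ]]
```

Run:
```python
from h import *
go((.518,.0055,.182),21.1)
```

```text
t 1.7 tcp [0.523  0.0188 0.2522] th 21.5 w 0.0851 F [-0.1  0.1  0.3] q6 1.10
 shift cm [-0.93  7.02 -1.06]  turn [-0.001  0.007 -0.002]  shift after turn [-0.94  7.02 -1.06] th 21.1
```

carry_out(increments=[[[-0.93,0,-1.06,0,0.007,0,1],[0,3,0,0,0,0,1],[0,3,0,0,0,0,1],[0,1,0,0,0,0,0.6],[0,0,0,0,0,0,0.3]]], newtons=60)

```text
t: 2.2
tcp_pos: [0.5159, 0.0076, 0.1816]
orientation: [-1.55, -0.289, 0.295]
wrist_force: [-0.2, 1.0, 0.6]
gripper_width: 0.0588
```

carry_out(increments=[[[0,0,0,0,0,0,0],[0,0,0,0,0,0,0],[0,0,0,0,0,0,0],[0,0,0,0,0,0,0],[0,0,0,0,0,0,0]]])

```text
t: 2.7
tcp_pos: [0.5189, 0.0068, 0.1852]
orientation: [-1.552, -0.293, 0.289]
wrist_force: [-0.0, 0.2, 5.3]
gripper_width: 0.0075
```

Run:
```python
from h import *
im,d,c=snap("wrist","w2")
go((.518,.0055,.182),21.1)
```

```text
t 2.8 tcp [0.5189 0.0068 0.1851] th 21.3 w 0.0075 F [-1.2 -0.8  5. ] q6 1.08
 shift cm [-0.13  0.31 -0.09]  turn [0.002 0.003 0.003]  shift after turn [-0.13  0.31 -0.09] th 21.1
```

View pics/w2.png

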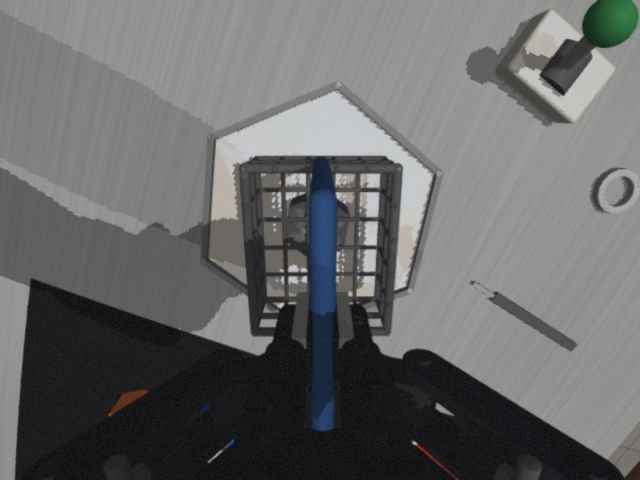

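carry_out(increments=[[[0,-1,0,0,0,0,0],[0,-2,0,0,0,0,0],[0,-2,0,0,0,0,0],[0,-2,0,0,0,0,0],[0,0,0,0,0,0,0]]])

```text
t: 3.25
tcp_pos: [0.5194, 0.0069, 0.2564]
orientation: [-1.553, -0.295, 0.287]
wrist_force: [0.8, -0.0, -1.2]
gripper_width: 0.0076
```

Run:
```python
from h import *
im,d,c=snap("scene","s2");crop(im[:,:,::-1],260,110,480,275,"c5")
im,d,c=snap("side","d2");crop(im[:,:,::-1],190,110,390,310,"c6")
s=np.array([.499,.337]);t=np.radians(-12);x=np.array([np.cos(t),np.sin(t)])
print(s-.115*x)
go((*(s-.115*x),.245),-12)
```

```text
[0.38651303 0.36090984]
t 3.4 tcp [0.5181 0.007  0.253 ] th 21.3 w 0.0078 F [ 0.1  0.5 -1.7] q6 1.08
 shift cm [ 0.56  0.81 37.75]  turn [-0.    0.58  0.  ]  shift after turn [-20.23   0.8   31.88] th -12.0
```

View pics/c5.png

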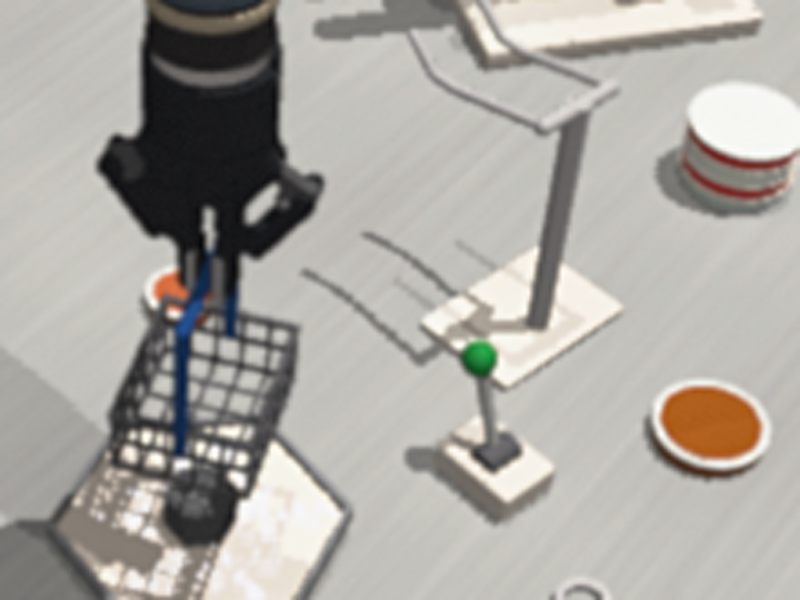

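View pics/c6.png

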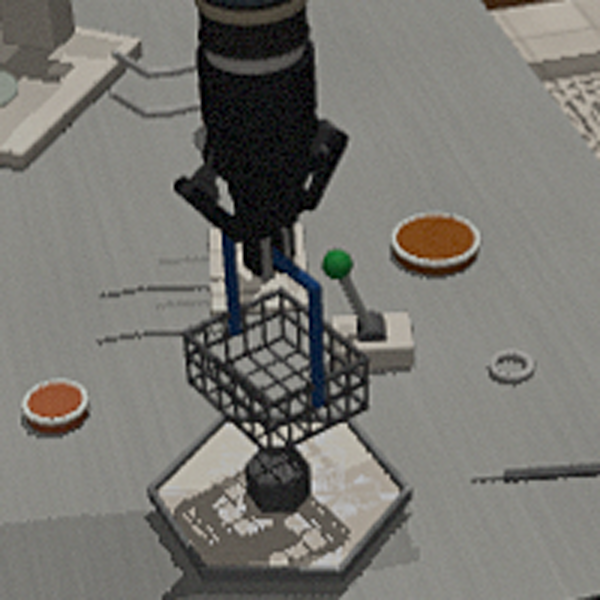

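carry_out(increments=[[[0,0,2,0,0.05,0,0],[0,0,3,0,0.08,0,0],[0,0,3.5,0,0.1,0,0],[-0.5,0,3.5,0,0.1,0,0],[-1,0,3.5,0,0.1,0,0]]])

```text
t: 3.85
tcp_pos: [0.4704, 0.1575, 0.251]
orientation: [-1.571, 0.053, -0.047]
wrist_force: [1.5, 0.1, -1.1]
gripper_width: 0.008
```

Run:
```python
from h import *
go((.3865,.3609,.25),-12)
```

```text
t 3.9 tcp [0.4704 0.1575 0.251 ] th -3.7 w 0.0080 F [ 1.5  0.1 -1.1] q6 1.82
 shift cm [-9.67  0.12 19.76]  turn [ 0.001  0.146 -0.003]  shift after turn [-12.43   0.1   18.15] th -12.0
```

carry_out(increments=[[[-2,0,4,0,0.08,0,0],[-2.3,0,4,0,0.07,0,0],[-2.5,0,3.8,0,0,0,0],[-2.5,0,3.3,0,0,0,0],[-1.5,0,2,0,0,0,0]]])

```text
t: 4.35
tcp_pos: [0.3896, 0.345, 0.251]
orientation: [-1.566, 0.165, -0.159]
wrist_force: [0.2, -0.8, -1.3]
gripper_width: 0.0078
```

carry_out(increments=[[[0,0,0,0,0,0,0],[0,0,0,0,0,0,0]]])

```text
t: 4.55
tcp_pos: [0.3912, 0.3429, 0.2515]
orientation: [-1.567, 0.165, -0.161]
wrist_force: [0.1, -0.2, -2.3]
gripper_width: 0.0079
```

Run:
```python
from h import *
go((.3865,.3609,.25),-12)
im,d,c=snap("scene","s3");crop(im[:,:,::-1],260,60,480,225,"c7")
im,d,c=snap("side","d3");crop(im[:,:,::-1],170,80,370,230,"c8")
im,d,c=snap("wrist","w3")
go((.499,.337,.25),-12)
```

```text
t 4.5 tcp [0.3912 0.3429 0.2515] th -11.9 w 0.0079 F [ 0.1 -0.2 -2.3] q6 2.37
 shift cm [-0.83  0.14  1.67]  turn [ 0.003  0.002 -0.002]  shift after turn [-0.84  0.15  1.67] th -12.0
t 4.7 tcp [0.3924 0.342  0.2525] th -12.1 w 0.0078 F [ 0.9 -0.7 -1.7] q6 2.37
 shift cm [10.53  0.24  1.74]  turn [ 0.001 -0.001 -0.001]  shift after turn [10.54  0.25  1.73] th -12.0
```

View pics/c7.png

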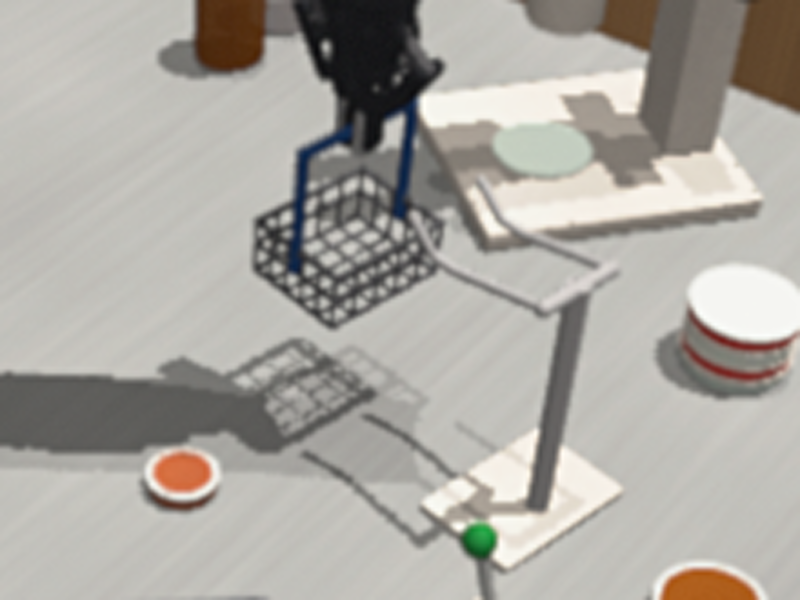

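View pics/c8.png

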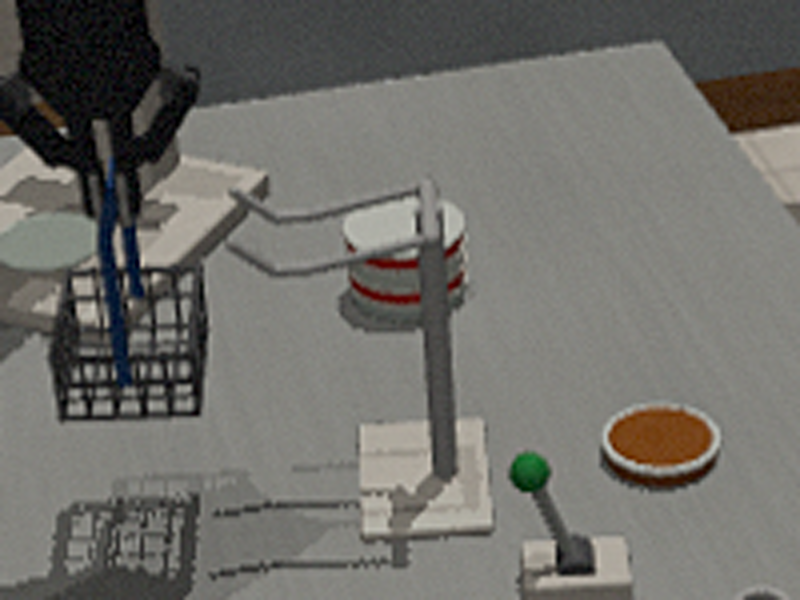

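View pics/w3.png

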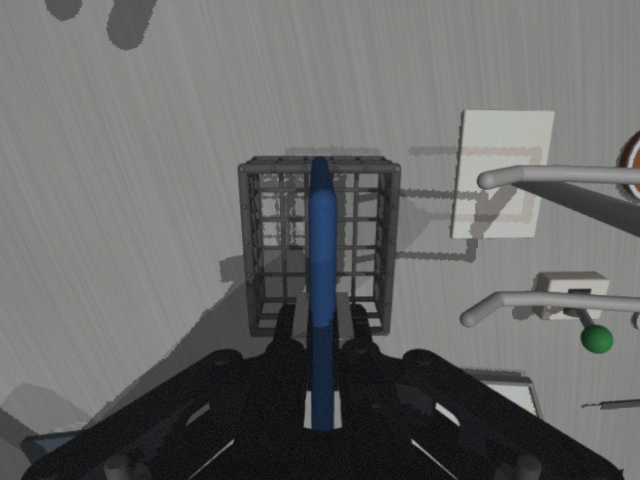

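Run:
```python
from h import *
c=cam("wrist")
t=np.radians(-12);x=np.array([np.cos(t),np.sin(t)]);y=np.array([-x[1],x[0]])
for uv,z in [((488,181),.217),((469,319),.217),((600,175),.2),((600,301),.2),((524,174),.198),((504,298),.198),((560,175),.1995),((560,299),.1995)]:
    X=onplane(c,uv,z)[0]; print(uv,X,((X[:2]-[.499,.337])@x).round(4),((X[:2]-[.499,.337])@y).round(4))
go((.499,.337,.25),-12)
```

```text
(488, 181) [0.47321861 0.38085684 0.217     ] -0.0343 0.0375
(469, 319) [0.45958637 0.31478607 0.217     ] -0.0339 -0.0299
(600, 175) [0.53550178 0.36824153 0.2       ] 0.0292 0.0381
(600, 301) [0.53796049 0.29758113 0.2       ] 0.0463 -0.0305
(524, 174) [0.49869106 0.37567215 0.198     ] -0.0083 0.0378
(504, 298) [0.48545602 0.31042525 0.198     ] -0.0077 -0.0288
(560, 175) [0.51560686 0.37206228 0.1995    ] 0.009 0.0377
(560, 299) [0.51547806 0.30378206 0.1995    ] 0.023 -0.0291
t 4.7 tcp [0.3924 0.342  0.2525] th -12.1 w 0.0078 F [ 0.9 -0.7 -1.7] q6 2.37
 shift cm [10.53  0.24  1.74]  turn [ 0.001 -0.001 -0.001]  shift after turn [10.54  0.25  1.73] th -12.0
```

Run:
```python
from h import *
im=cv2.imread("pics/w3.png");c=cam("wrist");p,R,st=pose()
crop(im,260,140,390,440,"c9")
for r in (185,192,198,430):
    X=onplane(c,(322,r),p[2]-.005)[0]; print(r,(R.T@(X-p))*1000)
```

```text
185 [-0.11594055  4.92147155 58.61074001]
192 [-0.1155011   4.92472809 56.1827184 ]
198 [-0.11512381  4.92754915 54.07938885]
430 [ -0.09952642   5.06758473 -50.32692719]
```

View pics/c9.png

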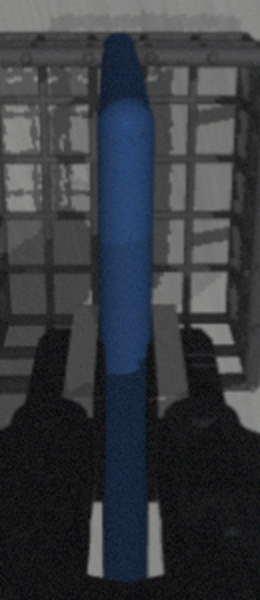

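carry_out(increments=[[[0,0,0.9,0,0,0,0],[1,0,0.8,0,0,0,0],[2,0,0,0,0,0,0],[2.5,0,0,0,0,0,0],[2.5,0,0,0,0,0,0]]])

```text
t: 5.2
tcp_pos: [0.4753, 0.3428, 0.2533]
orientation: [-1.564, 0.164, -0.165]
wrist_force: [0.2, 0.5, -1.7]
gripper_width: 0.0078
```

carry_out(increments=[[[1.5,0,0,0,0,0,0],[1,0,0,0,0,0,0],[0,0,0,0,0,0,0],[0,0,0,0,0,0,0]]])

```text
t: 5.6
tcp_pos: [0.4981, 0.3379, 0.2532]
orientation: [-1.564, 0.165, -0.164]
wrist_force: [-0.4, -0.4, -1.7]
gripper_width: 0.0076
```

Run:
```python
from h import *
go((.499,.337,.21),-12)
im,d,c=snap("scene","s4");crop(im[:,:,::-1],320,60,480,180,"c10")
im,d,c=snap("side","d4");crop(im[:,:,::-1],190,80,350,200,"c11")
```

```text
t 5.6 tcp [0.4981 0.3379 0.2532] th -12.0 w 0.0076 F [-0.4 -0.4 -1.7] q6 2.26
 shift cm [ 0.11  4.32 -0.07]  turn [-0.    -0.    -0.001]  shift after turn [ 0.11  4.32 -0.07] th -12.0
```

View pics/c10.png

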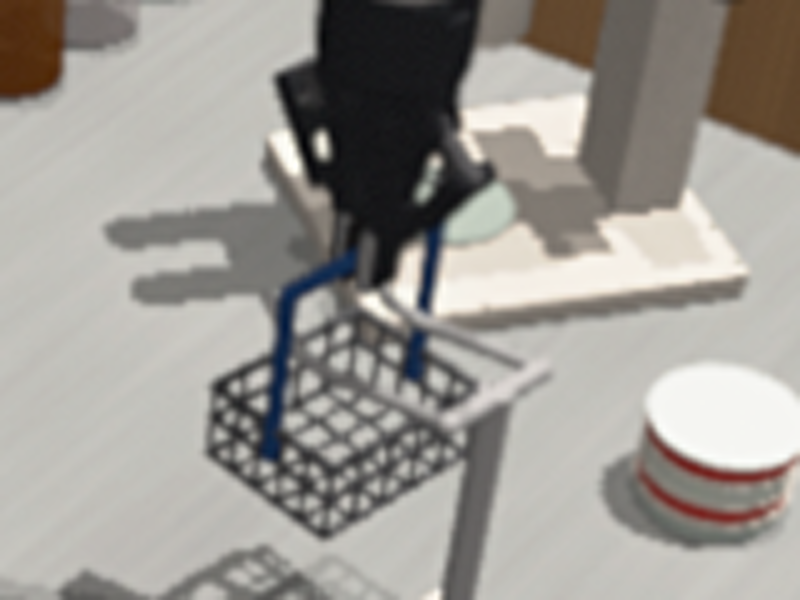

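View pics/c11.png

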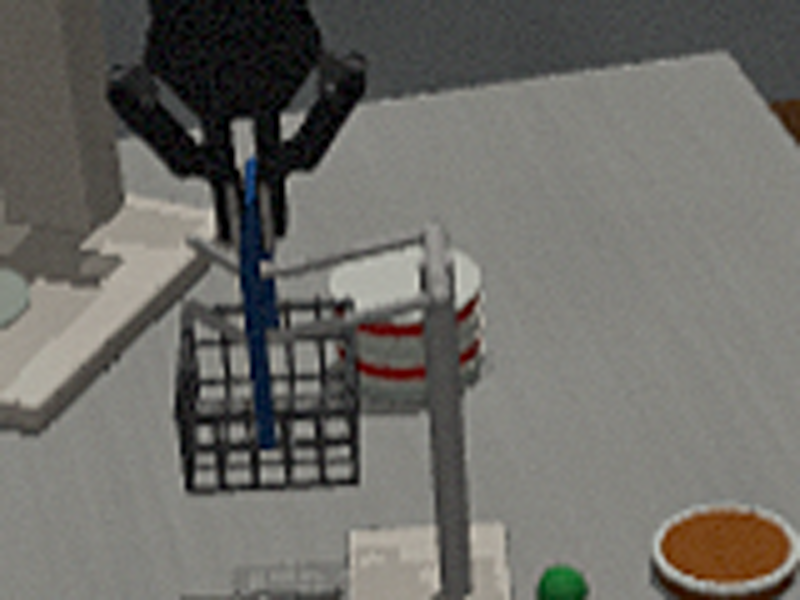

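The basket is between prongs and tips and both uprights are outside the prongs. Lowering.

carry_out(increments=[[[0,1.5,0,0,0,0,0],[0,1.5,0,0,0,0,0],[0,1,0,0,0,0,0],[0,0.2,0,0,0,0,0],[0,0,0,0,0,0,0]]])

```text
t: 6.2
tcp_pos: [0.4978, 0.338, 0.2113]
orientation: [-1.565, 0.164, -0.163]
wrist_force: [-0.8, 0.6, -1.5]
gripper_width: 0.008
```

carry_out(increments=[[[0,0.2,0,0,0,0,0],[0,0,0,0,0,0,0],[0,0.2,0,0,0,0,0],[0,0,0,0,0,0,0]]])

```text
t: 6.6
tcp_pos: [0.4988, 0.3382, 0.2097]
orientation: [-1.563, 0.162, -0.166]
wrist_force: [-1.3, -0.0, 4.8]
gripper_width: 0.0074
```

carry_out(increments=[[[0,0,0,0,0,0,0.1],[0,0,0,0,0,0,0.25],[0,0,0,0,0,0,0.35],[0,0,0,0,0,0,0.4],[0,0,0,0,0,0,0.4]]])

```text
t: 7.1
tcp_pos: [0.4982, 0.3378, 0.2067]
orientation: [-1.565, 0.165, -0.164]
wrist_force: [0.0, -0.0, -0.0]
gripper_width: 0.0341
```

carry_out(increments=[[[0,-1,0,0,0,0,0.4],[0,-2,0,0,0,0,0.4],[0,-3,0,0,0,0,0.4],[0,-3,0,0,0,0,0.4],[0,0,0,0,0,0,0.4]]])

```text
t: 7.6
tcp_pos: [0.4999, 0.3387, 0.3038]
orientation: [-1.559, 0.157, -0.171]
wrist_force: [-0.2, -0.3, 1.0]
gripper_width: 0.0341
```

Run:
```python
from h import *
go((.55,.05,.30),None)
im,d,c=snap("scene","s5");crop(im[:,:,::-1],320,60,480,180,"c12")
im,d,c2=snap("side","d5");crop(im[:,:,::-1],190,80,350,200,"c13")
```

```text
t 7.6 tcp [0.4999 0.3387 0.3038] th -12.0 w 0.0341 F [-0.2 -0.3  1. ] q6 2.26
 shift cm [ 10.89   0.29 -27.21]  turn [-0.006  0.     0.008]  shift after turn [ 10.89   0.38 -27.2 ] th -12.0
```

View pics/c12.png

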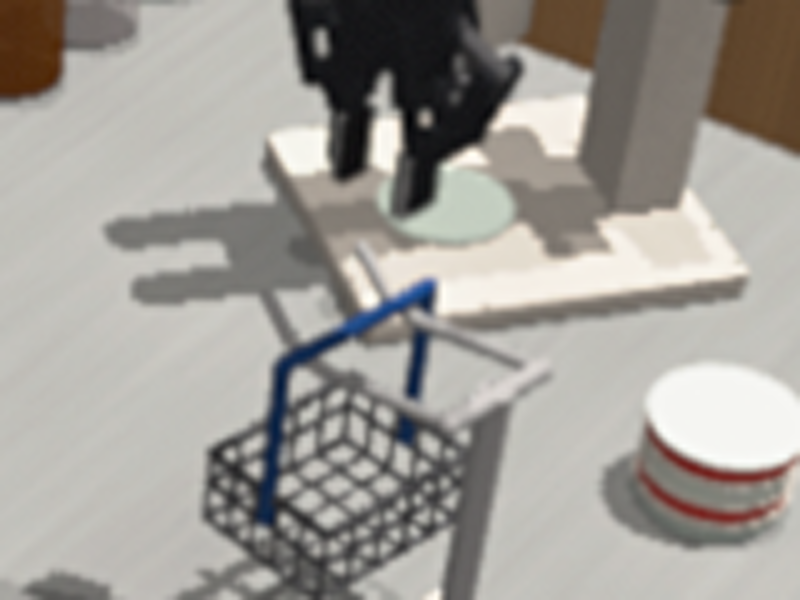

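View pics/c13.png

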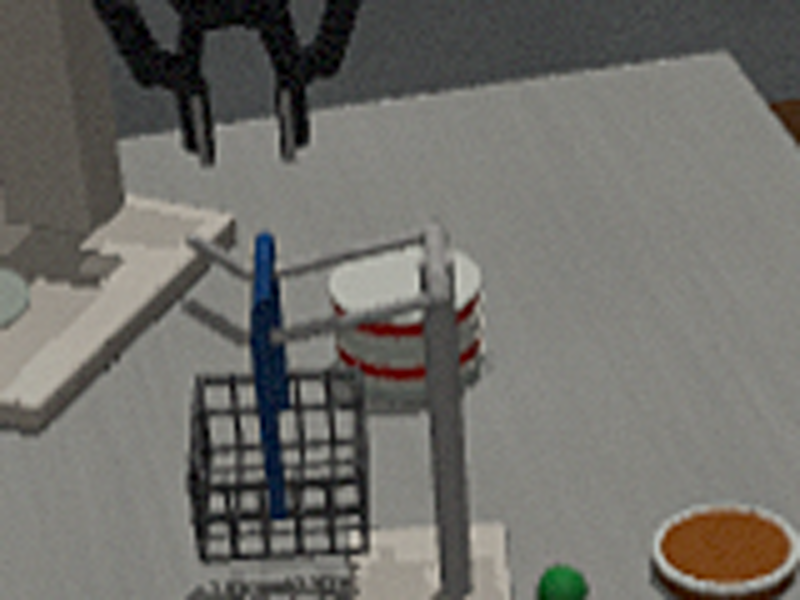

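carry_out(increments=[[[2,0,-4.5,0,0,0,0.4],[2,0,-4.5,0,0,0,0.4],[2,0,-4.5,0,0,0,0.4],[2,0,-4.5,0,0,0,0.4],[1,0,-4.5,0,0,0,0.4]]])

```text
t: 8.2
tcp_pos: [0.5396, 0.0969, 0.2951]
orientation: [-1.565, 0.166, -0.162]
wrist_force: [1.4, 0.0, 0.1]
gripper_width: 0.0344
```

carry_out(increments=[[[-1,0,-3,0,0,0,0.4],[-1,0,-2,0,0,0,0.6],[0,0,0,0,0,0,0.8],[0,0,0,0,0,0,0.8]]])

```text
t: 8.6
tcp_pos: [0.5094, 0.0543, 0.2963]
orientation: [-1.564, 0.166, -0.164]
wrist_force: [0.2, -0.1, -0.1]
gripper_width: 0.0679
```

Run:
```python
from h import *
go((.52,.06,.30),None)
im,d,c=snap("wrist","w6")
```

```text
t 8.6 tcp [0.5094 0.0543 0.2963] th -12.0 w 0.0679 F [ 0.2 -0.1 -0.1] q6 1.76
 shift cm [ 0.91 -0.37  0.78]  turn [-0.    -0.    -0.001]  shift after turn [ 0.91 -0.37  0.78] th -12.0
```

View pics/w6.png

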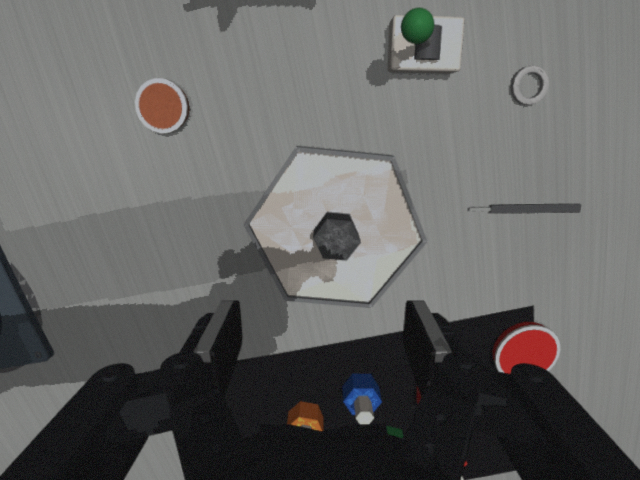

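Run:
```python
from h import *
crop(cv2.imread("pics/w6.png"),236,132,440,317,"c14",s=3)
crop(cv2.imread("pics/s5.png"),260,210,370,300,"c15",s=6)
crop(cv2.imread("pics/d5.png"),230,235,340,315,"c16",s=6)
```

```text
(no output)
```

View pics/c14.png

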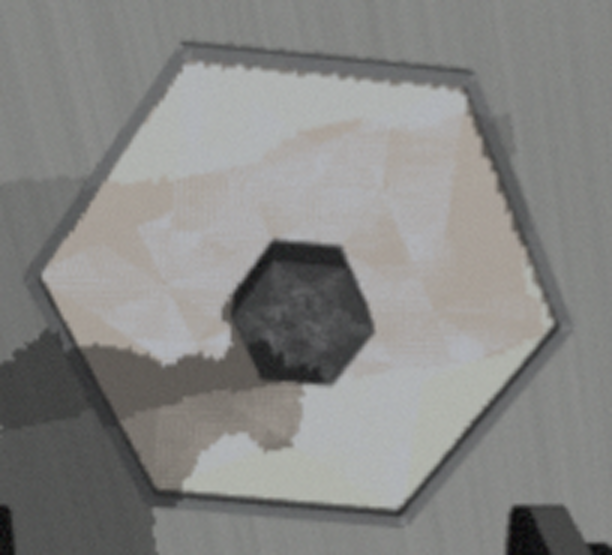

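View pics/c15.png

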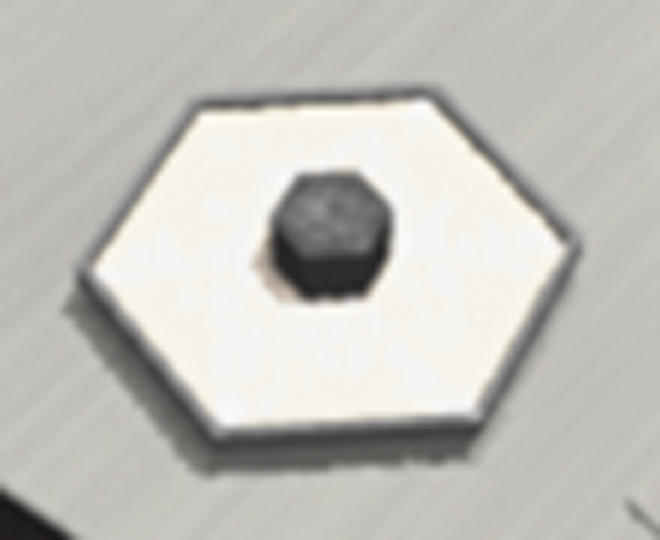

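View pics/c16.png

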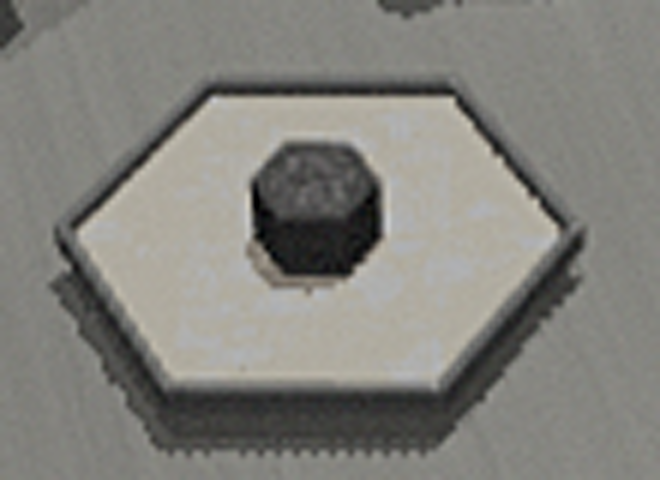

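Run:
```python
from h import *
np.set_printoptions(precision=4,suppress=True)
def fit(X):
    # least-squares regular hexagon: centre + first harmonic
    z=X[:,0]+1j*X[:,1];c=z.mean();w=z-c
    o=np.argsort(np.angle(w));w=w[o];k=np.exp(-1j*np.arange(6)*np.pi/3)
    a=(w*k).mean();print("  ctr %.4f %.4f circumR %.4f corner ang mod60 %.1f -> flat ang %.1f resid %s"%(c.real,c.imag,abs(a),np.degrees(np.angle(a))%60,(np.degrees(np.angle(a))+30)%60,np.round(abs(w-a/k)*1000,1)))
J=lambda L,s,o:np.array(L)/s+np.array(o)
cw=cam("wrist");cs=cam("scene");cd=cam("side")
fit(onplane(cw,J([(183,43),(473,72),(569,327),(403,522),(157,500),(27,278)],3,(236,132)),.026))
fit(onplane(cw,J([(262,262),(346,264),(374,325),(330,383),(262,378),(233,312)],3,(236,132)),.05))
fit(onplane(cs,J([(198,98),(434,90),(580,240),(480,420),(214,435),(82,272)],6,(260,210)),.026))
fit(onplane(cs,J([(301,176),(361,172),(392,209),(372,256),(303,260),(272,222)],6,(260,210)),.05))
fit(onplane(cd,J([(210,82),(453,82),(582,235),(440,392),(166,392),(58,235)],6,(230,235)),.026))
fit(onplane(cd,J([(282,145),(345,143),(380,183),(345,220),(280,216),(253,180)],6,(230,235)),.05))
```

```text
ctr 0.5161 0.0088 circumR 0.1012 corner ang mod60 42.8 -> flat ang 12.8 resid [2.3 1.2 1.3 0.8 1.2 0.8]
  ctr 0.5149 0.0092 circumR 0.0252 corner ang mod60 44.3 -> flat ang 14.3 resid [0.5 0.8 0.5 1.1 2.8 2.2]
  ctr 0.5169 0.0044 circumR 0.1011 corner ang mod60 42.6 -> flat ang 12.6 resid [2.3 1.6 0.6 0.4 0.8 1.8]
  ctr 0.5173 0.0048 circumR 0.0250 corner ang mod60 43.5 -> flat ang 13.5 resid [1.3 1.6 0.8 2.  0.7 1.4]
  ctr 0.5142 0.0012 circumR 0.1012 corner ang mod60 42.5 -> flat ang 12.5 resid [1.1 1.6 2.2 1.3 1.3 2.5]
  ctr 0.5145 0.0040 circumR 0.0244 corner ang mod60 43.2 -> flat ang 13.2 resid [1.5 1.1 1.7 1.4 1.4 1.1]
```

The wrist view shows the tray clearly, with the block top at about (336,236) and the start lever still off at about (418,27). Next I go over the pots.

carry_out(increments=[[[-1,0,-4.5,0,0,0,0.8],[-1,-0.5,-4.8,0,0,0,0.8],[-1,-0.5,-4.8,0,0,0,0.7],[-1,-0.5,-4.8,0,0,0,0.6],[-1,-0.5,-4.8,0,0,0,0.5]]])

```text
t: 9.15
tcp_pos: [0.4116, -0.1677, 0.3171]
orientation: [-1.564, 0.162, -0.162]
wrist_force: [1.5, 0.2, -0.6]
gripper_width: 0.0426
```

carry_out(increments=[[[0,-1,-3,0,0,0,0.5],[0,0,-1,0,0,0,0.5],[0,0,0,0,0,0,0.5],[0,0,0,0,0,0,0.5]]])

```text
t: 9.55
tcp_pos: [0.404, -0.2051, 0.3266]
orientation: [-1.563, 0.164, -0.162]
wrist_force: [0.4, 0.8, 0.3]
gripper_width: 0.0425
```

Run:
```python
from h import *
go((.50,-.23,.34),None)
im,d,c=snap("wrist","w7")
```

```text
t 9.6 tcp [ 0.404  -0.2051  0.3266] th -11.9 w 0.0425 F [0.4 0.8 0.3] q6 1.16
 shift cm [ 9.91 -1.35 -0.46]  turn [-0.002 -0.    -0.001]  shift after turn [ 9.91 -1.34 -0.46] th -11.9
```

View pics/w7.png

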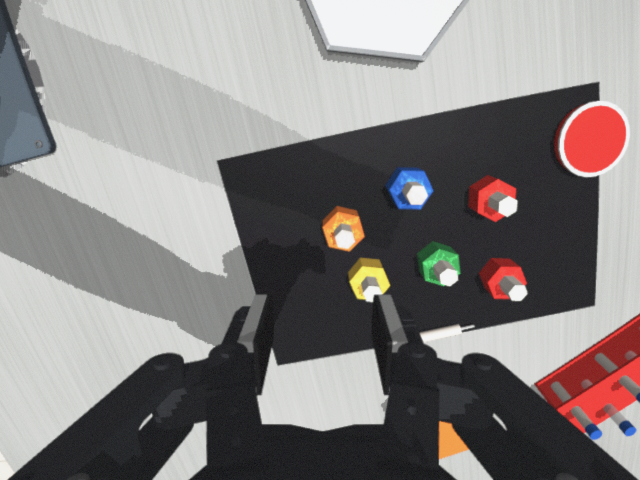

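Run:
```python
from h import *
np.set_printoptions(precision=4,suppress=True)
im=cv2.imread("pics/w7.png");c=cam("wrist")
crop(im,315,160,535,310,"c17",s=3.6)
hsv=cv2.cvtColor(im,cv2.COLOR_BGR2HSV)
m=((hsv[...,1]<40)&(hsv[...,2]>215)).astype(np.uint8);m[:160]=0;m[310:]=0;m[:,:315]=0;m[:,535:]=0
n,l,s,ce=cv2.connectedComponentsWithStats(m)
for i in range(1,n):
    if s[i,4]>60: print(s[i],ce[i],onplane(c,ce[i],.058)[0])
```

```text
[407 186  20  19 295] [416.8441 194.8881] [ 0.5029 -0.2263  0.058 ]
[499 196  18  20 269] [507.3309 205.881 ] [ 0.5997 -0.2585  0.058 ]
[336 230  19  18 254] [344.6063 238.8071] [ 0.4177 -0.2593  0.058 ]
[440 269  18  17 231] [448.4848 276.8225] [ 0.5271 -0.3298  0.058 ]
[509 285  18  16 213] [517.6385 292.3662] [ 0.6073 -0.3678  0.058 ]
[363 286  19  16 170] [371.1706 292.3118] [ 0.4358 -0.3307  0.058 ]
```

View pics/c17.png

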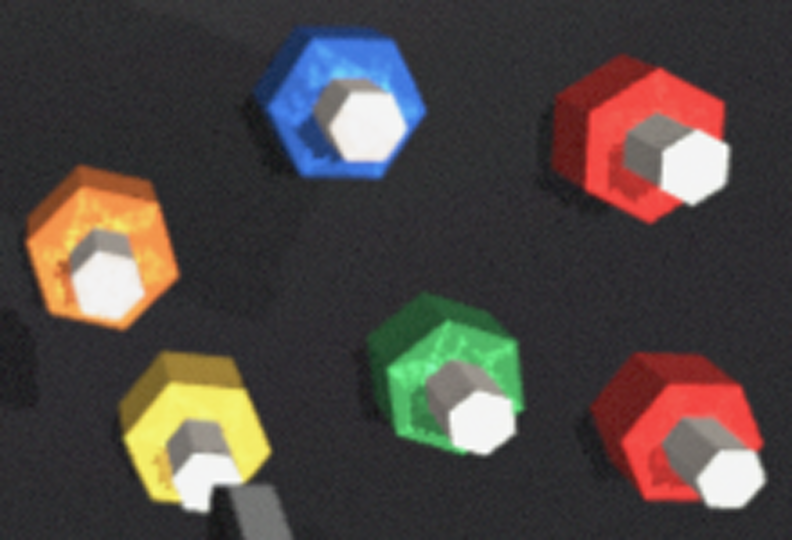

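Run:
```python
from h import *
c=cam("wrist")
D={"blue":[(315,33),(390,33),(425,108),(383,178),(303,178),(268,105)],"redU":[(658,68),(724,102),(716,180),(650,222),(585,185),(592,108)],
"orange":[(88,183),(158,208),(178,272),(124,328),(52,312),(27,245)],"yellow":[(155,500),(125,440),(172,382),(245,392),(270,450)],
"green":[(450,320),(518,342),(523,408),(462,455),(395,433),(388,370)],"redL":[(645,500),(622,440),(660,385),(738,385),(762,440)]}
for n,L in D.items():
    X=onplane(c,np.array(L)/3.6+[315,160],.03)
    if len(L)==6: ctr=X.mean(0)[:2]; X=np.vstack([X,X[:1]])
    else: ctr=None
    e=np.diff(X[:,:2],axis=0);a=np.degrees(np.arctan2(e[:,1],e[:,0]))+90
    z=np.exp(1j*np.radians(a)*6).mean();print(n,np.round(a%60,0),"alpha %.1f"%(np.degrees(np.angle(z))/6%60),ctr)
```

```text
blue [19. 17. 21. 18. 16. 18.] alpha 18.2 [ 0.5035973  -0.22624769]
redU [54. 51. 54. 50. 50. 52.] alpha 51.8 [ 0.60043024 -0.25872357]
orange [58.  7.  7.  5.  8.  5.] alpha 4.9 [ 0.41840561 -0.2603093 ]
yellow [14. 13. 10. 12.] alpha 12.2 None
green [60. 59.  1. 59. 59.  1.] alpha 59.8 [ 0.52756748 -0.33075716]
redL [15. 22. 18. 19.] alpha 18.4 None
```

carry_out(increments=[[[0,0,0,0,-0.14,0,0.5],[0,0,0,0,-0.14,0,0.5],[0,0,0,0,-0.14,0,0.5],[0,0,0,0,-0.14,0,0.5],[0,0,0,0,-0.14,0,0.5]]])

```text
t: 10.1
tcp_pos: [0.404, -0.2045, 0.327]
orientation: [-1.534, -0.392, 0.392]
wrist_force: [1.2, -0.1, 0.2]
gripper_width: 0.0425
```

carry_out(increments=[[[0,0,0,0,-0.14,0,0.5],[0,0,0,0,-0.14,0,0.5],[0,0,0,0,-0.14,0,0.5],[0,0,0,0,-0.14,0,0.5],[0,0,0,0,-0.14,0,0.5]]])

```text
t: 10.6
tcp_pos: [0.4039, -0.2045, 0.3269]
orientation: [-1.361, -0.932, 0.932]
wrist_force: [0.8, -0.7, 0.3]
gripper_width: 0.0427
```

carry_out(increments=[[[0,0,0,0,-0.14,0,0.5],[0,0,0,0,-0.03,0,0.5],[0,0,0,0,0,0,0.5]]])

```text
t: 10.9
tcp_pos: [0.4037, -0.2051, 0.3271]
orientation: [-1.301, -1.053, 1.053]
wrist_force: [-0.5, -0.4, 0.3]
gripper_width: 0.0429
```

Run:
```python
from h import *
go((.5027,-.228,.15),78.2)
```

```text
t 10.9 tcp [ 0.4037 -0.2051  0.3271] th 78.0 w 0.0429 F [-0.5 -0.4  0.3] q6 -0.41
 shift cm [ -0.18  17.71 -10.16]  turn [-0.    -0.004  0.   ]  shift after turn [ -0.21  17.71 -10.15] th 78.2
```

carry_out(increments=[[[0,3,-2.6,0,0,0,0.5],[0,4.5,-2.5,0,0,0,0.5],[0,4.5,-2.5,0,0,0,0.5],[-0.2,4.5,-2.5,0,0,0,0.5],[0,1.2,0,0,0,0,0.5]]])

```text
t: 11.4
tcp_pos: [0.4986, -0.2267, 0.147]
orientation: [-1.292, -1.049, 1.054]
wrist_force: [-0.8, 1.1, -0.2]
gripper_width: 0.0425
```

carry_out(increments=[[[0,0,0,0,0,0,0.5],[0,0,0,0,0,0,0.5]]])

```text
t: 11.6
tcp_pos: [0.4997, -0.2286, 0.1558]
orientation: [-1.303, -1.053, 1.053]
wrist_force: [-0.6, 0.2, 0.3]
gripper_width: 0.043
```

Run:
```python
from h import *
np.set_printoptions(precision=4,suppress=True)
go((.5027,-.228,.056),78.2)
im,d,c=snap("wrist","w8")
for z in [.058]:
    hsv=cv2.cvtColor(im[:,:,::-1].copy(),cv2.COLOR_BGR2HSV)
    m=((hsv[...,1]<40)&(hsv[...,2]>200)).astype(np.uint8)
    n,l,s,ce=cv2.connectedComponentsWithStats(m)
    for i in range(1,n):
        if s[i,4]>200: print(s[i],ce[i],onplane(c,ce[i],z)[0])
```

```text
t 11.6 tcp [ 0.4997 -0.2286  0.1558] th 78.0 w 0.0430 F [-0.6  0.2  0.3] q6 -0.34
 shift cm [ 0.13  9.98 -0.27]  turn [ 0.001 -0.004 -0.   ]  shift after turn [ 0.12  9.98 -0.28] th 78.2
[  522    67   118   237 18192] [588.9378 190.2591] [ 0.496  -0.0594  0.058 ]
[229 108  28  31 527] [243.4877 123.6641] [ 0.4157 -0.2563  0.058 ]
[311 243  32  27 665] [326.1188 255.2647] [ 0.5039 -0.2269  0.058 ]
[  42  262   57   71 1007] [ 74.708  295.0755] [ 0.4972 -0.3998  0.058 ]
[169 302  31  27 621] [183.9388 314.9018] [ 0.5265 -0.3301  0.058 ]
[295 373  31  22 507] [309.8225 383.4832] [ 0.5994 -0.2589  0.058 ]
```

View pics/w8.png

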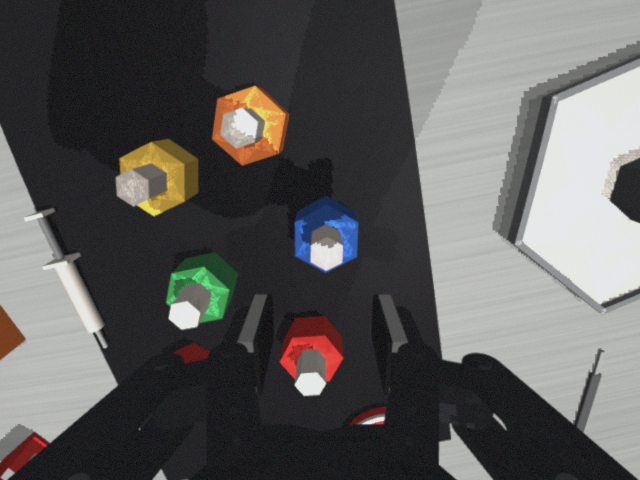

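carry_out(increments=[[[0.2,2,-0.3,0,-0.004,0,0.5],[0,4,0,0,0,0,0.5],[0,3,0,0,0,0,0.5],[0,0.9,0,0,0,0,0.5],[0,0,0,0,0,0,0.5]]], newtons=30)

```text
t: 12.15
tcp_pos: [0.5027, -0.2274, 0.0559]
orientation: [-1.3, -1.056, 1.056]
wrist_force: [-0.2, 0.2, -0.3]
gripper_width: 0.0427
```

carry_out(increments=[[[0,0,0,0,0,0,0.1],[0,0,0,0,0,0,0],[0,0,0,0,0,0,0],[0,0,0,0,0,0,0],[0,0,0,0,0,0,0]]])

```text
t: 12.65
tcp_pos: [0.5049, -0.2285, 0.0584]
orientation: [-1.305, -1.059, 1.056]
wrist_force: [-0.3, 0.3, 6.2]
gripper_width: 0.0192
```

Run:
```python
from h import *
go((.5033,-.2273,.056),78.2)
```

```text
t 12.7 tcp [ 0.5049 -0.2285  0.0584] th 78.2 w 0.0192 F [-0.3  0.3  6.2] q6 -0.34
 shift cm [0.08 0.24 0.18]  turn [ 0.005  0.    -0.002]  shift after turn [0.08 0.24 0.18] th 78.2
```

carry_out(increments=[[[0,-1,0,0,0,0,0],[0,-3,0,0,0,0,0],[0,-3,0,0,0,0,0],[0,-2,0,0,0,0,0],[0,0,0,0,0,0,0]]])

```text
t: 13.15
tcp_pos: [0.5052, -0.2288, 0.1499]
orientation: [-1.307, -1.06, 1.055]
wrist_force: [1.1, -0.3, -1.3]
gripper_width: 0.0189
```

```bash
cat >> h.py <<'E'
C=np.array([.5157,.005]);YAW=12.7
def slot(k,r,z,C=C):
    a=np.radians(YAW+60*k); go((C[0]+r*np.cos(a),C[1]+r*np.sin(a),z),YAW+60*k)
E
python3 - <<'E'
from h import *
slot(4,.055,.13)
E
```

```text
t 13.2 tcp [ 0.5052 -0.2288  0.1499] th 78.2 w 0.0189 F [ 1.1 -0.3 -1.3] q6 -0.34
 shift cm [17.63  1.9   4.29]  turn [ 0.008  0.096 -0.002]  shift after turn [17.13  1.99  5.95] th 72.7
```

carry_out(increments=[[[3,0,1,0,0.096,0,0],[4,0,1.4,0,0,0,0],[4,0,1.4,0,0,0,0],[4,1,1.4,0,0,0,0],[2.2,1,0.8,0,0,0,0]]])

```text
t: 13.65
tcp_pos: [0.4927, -0.0427, 0.1239]
orientation: [-1.334, -0.985, 0.986]
wrist_force: [-0.2, -0.3, -1.2]
gripper_width: 0.019
```

carry_out(increments=[[[0,0,0,0,0,0,0],[0,0,0,0,0,0,0]]])

```text
t: 13.85
tcp_pos: [0.4929, -0.0452, 0.1239]
orientation: [-1.335, -0.983, 0.987]
wrist_force: [0.8, 0.2, 0.1]
gripper_width: 0.0188
```

Run:
```python
from h import *
slot(4,.055,.09)
im,d,c=snap("wrist","w9")
im,d,c=snap("scene","s9");crop(im[:,:,::-1],240,190,380,300,"c18",s=5)
im,d,c=snap("side","d9");crop(im[:,:,::-1],220,215,350,315,"c19",s=6)
```

```text
t 13.8 tcp [ 0.4929 -0.0452  0.1239] th 72.8 w 0.0188 F [0.8 0.2 0.1] q6 0.07
 shift cm [-0.03  3.38 -0.69]  turn [-0.002  0.001 -0.001]  shift after turn [-0.03  3.39 -0.69] th 72.7
```

View pics/w9.png

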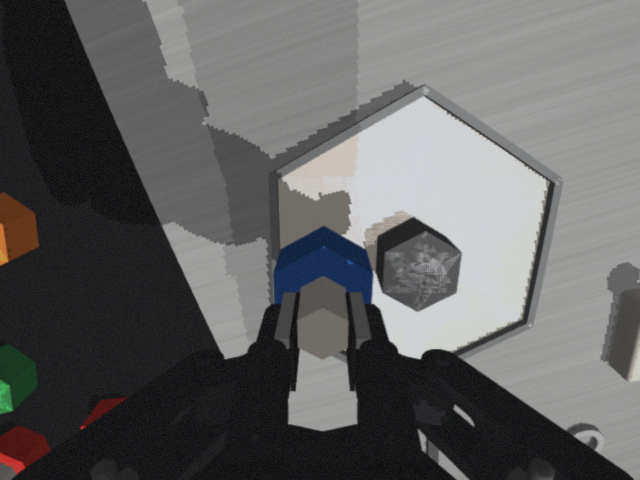

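View pics/c18.png

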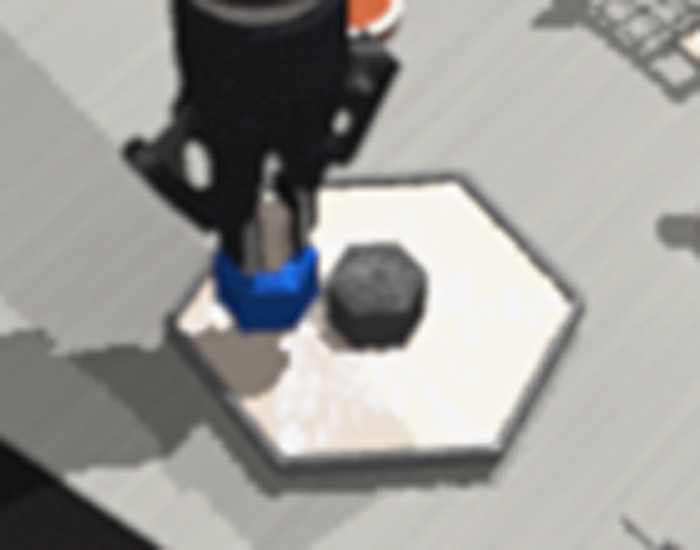

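View pics/c19.png

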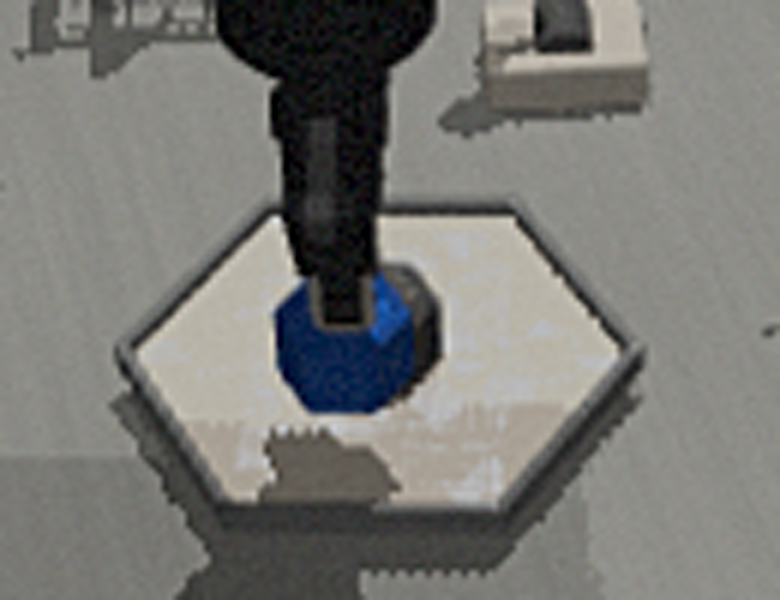

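Run:
```python
from h import *
np.set_printoptions(precision=1,suppress=True)
crop(cv2.imread("pics/w9.png"),250,80,570,360,"c20",s=2.1)
crop(cv2.imread("pics/w9.png"),260,215,390,370,"c21",s=3.8)
```

```text
(no output)
```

View pics/c20.png

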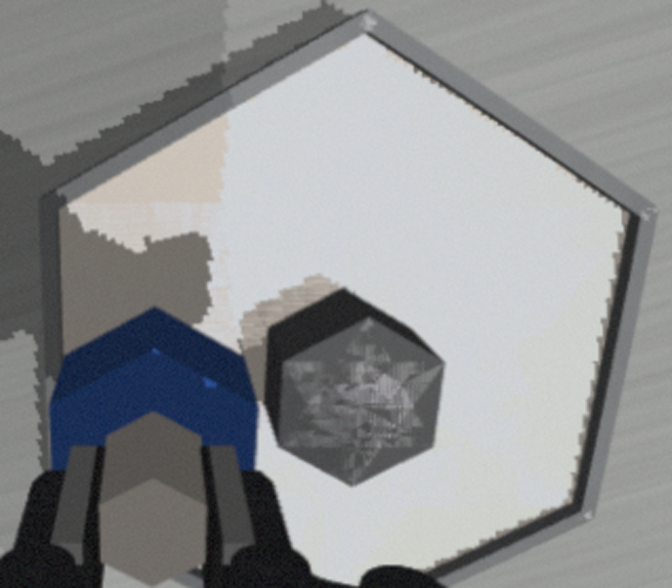

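View pics/c21.png

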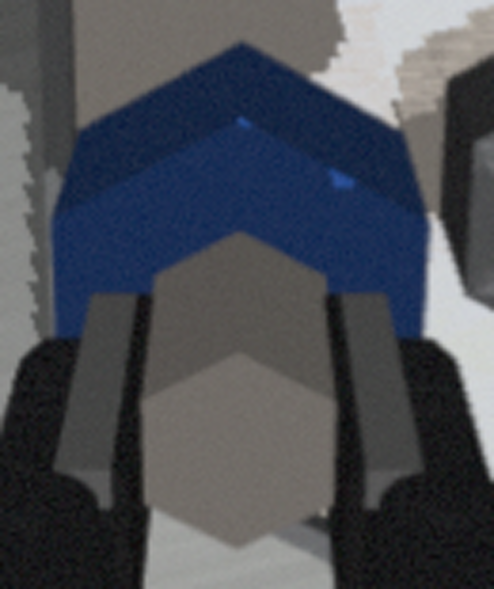

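Run:
```python
from h import *
np.set_printoptions(precision=1,suppress=True)
st=bot.get_state();p=np.array([.4929,-.0452,.1239]);R=cv2.Rodrigues(np.array([-1.335,-.983,.987]))[0]
T=np.eye(4);T[:3,:3]=R;T[:3,3]=p;m=bot.camera_model("wrist");c=(m["K"],m["dist_coeffs"],T@m["tool_from_camera"])
tool=lambda X:(X-p)@R*1000
a=lambda L:np.array(L)/3.8+[260,215]; b=lambda L:np.array(L)/2.1+[250,80]
k=tool(onplane(c,a([(239,352),(334,403),(332,505),(239,548),(145,500),(141,398)]),p[2]-.0004));print("knob",k,k.mean(0))
k=tool(onplane(c,a([(242,120),(428,218),(52,218)]),p[2]-.0284));print("body",k)
X=onplane(c,b([(369,318),(444,362),(434,447),(352,487),(280,445),(283,363)]),.05);print("block",tool(X).mean(0),X.mean(0)*1000)
X=onplane(c,b([(369,12),(655,212),(588,518),(42,198)]),.026);X=X*1000;print("lip",X, (X[2]+X[3])/2, tool(X/1000))
```

```text
knob [[ 0.4  0.4 13.8]
 [ 9.8  0.4  8.1]
 [ 9.9  0.4 -3.8]
 [ 0.4  0.4 -9. ]
 [-9.1  0.4 -3.2]
 [-9.2  0.4  8.6]] [0.4 0.4 2.4]
body [[  0.8  28.5  27.5]
 [ 22.3  28.4  15.5]
 [-21.2  28.5  15.5]]
block [57.4 73.8 -5.3] [514.7   8.   50. ]
lip [[416.9  38.5  26. ]
 [493.3 107.5  26. ]
 [589.9  75.9  26. ]
 [438.2 -60.5  26. ]] [514.    7.7  26. ] [[ 57.6  98.1  97.1]
 [146.1  97.9  44.6]
 [144.5  97.6 -57.1]
 [-30.7  98.1  47.5]]
```

carry_out(increments=[[[0,0,-0.75,0,0,0,0],[0,2,0,0,0,0,0],[0,1.8,0,0,0,0,0],[0,0,0,0,0,0,0],[0,0,0,0,0,0,0]]])

```text
t: 14.5
tcp_pos: [0.5011, -0.0485, 0.0873]
orientation: [-1.337, -0.983, 0.983]
wrist_force: [0.1, 1.0, -0.3]
gripper_width: 0.0193
```

```bash
sed -i 's/^C=.*/C=np.array([.5153,.006]);YAW=12.7/' h.py
python3 - <<'E'
from h import *
slot(4,.055,.0784)
im,d,c=snap("wrist","w10");crop(im[:,:,::-1],240,180,560,420,"c22",s=2.5)
E
```

```text
t 14.5 tcp [ 0.5011 -0.0485  0.0873] th 72.6 w 0.0193 F [ 0.1  1.  -0.3] q6 0.07
 shift cm [0.12 0.89 0.26]  turn [-0.    -0.001 -0.   ]  shift after turn [0.12 0.89 0.26] th 72.7
```

View pics/c22.png

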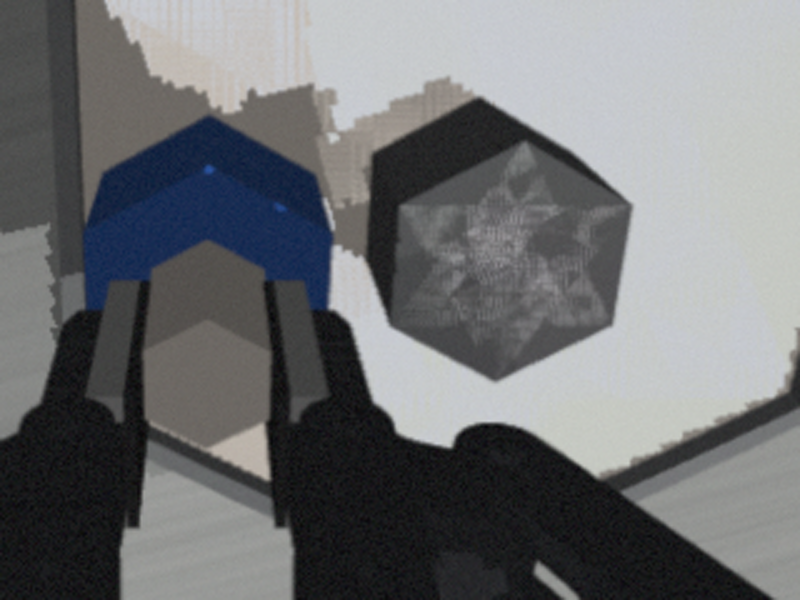

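```bash
cat >> h.py <<'E'
def tcam(p=None,R=None):
    P,RR,st=pose();return cam("wrist",st),P,RR
def tpts(L,s,o,z):
    c,p,R=tcam(); return (onplane(c,np.array(L)/s+np.array(o),z)-p)@R*1000
E
python3 - <<'E'
from h import *
np.set_printoptions(precision=1,suppress=True)
p=pose()[0]
b=tpts([(526,142),(632,205),(612,325),(495,381),(390,323),(398,205)],2.5,(240,180),.05);print(b,b.mean(0))
print(tpts([(208,168),(333,236),(84,232)],2.5,(240,180),p[2]-.0284))
k=tpts([(208,320),(270,350),(270,420),(205,447),(145,418),(143,348)],2.5,(240,180),p[2]-.0004);print(k.mean(0))
E
```

```text
[[ 58.4  38.   28.8]
 [ 80.1  38.   16.3]
 [ 80.1  38.1  -9.2]
 [ 58.1  38.1 -21.7]
 [ 36.   38.1  -8.4]
 [ 35.8  38.   16.4]] [58.1 38.   3.7]
[[  0.6  28.4  27.3]
 [ 22.6  28.4  14.5]
 [-21.2  28.4  15.3]]
[0.4 0.4 2.5]
```

carry_out(increments=[[[0,0.5,0.15,0,0,0,0],[0,0.3,0,0,0,0,0],[0,0,0,0,0,0,0],[0,0,0,0,0,0,0]]])

```text
t: 14.95
tcp_pos: [0.4995, -0.0473, 0.0793]
orientation: [-1.337, -0.984, 0.984]
wrist_force: [-0.5, -0.0, -0.8]
gripper_width: 0.019
```

carry_out(increments=[[[0.4,0,0,0,0,0,0],[0.4,0,0,0,0,0,0],[0.3,0,0,0,0,0,0],[0,0,0,0,0,0,0],[0,0,0,0,0,0,0]]])

```text
t: 15.45
tcp_pos: [0.5028, -0.0367, 0.0792]
orientation: [-1.337, -0.984, 0.984]
wrist_force: [0.2, -0.3, -0.7]
gripper_width: 0.019
```

carry_out(increments=[[[0.1,0,0,0,0,0,0],[0,0,0,0,0,0,0],[0,0,0,0,0,0,0]]])

```text
t: 15.75
tcp_pos: [0.5031, -0.0359, 0.0792]
orientation: [-1.337, -0.984, 0.984]
wrist_force: [0.3, 0.2, 0.1]
gripper_width: 0.0191
```

Run:
```python
from h import *
slot(4,.045,.0784)
im,d,c=snap("wrist","w11");crop(im[:,:,::-1],240,180,560,420,"c23",s=2.5)
```

```text
t 15.8 tcp [ 0.5031 -0.0359  0.0792] th 72.7 w 0.0191 F [0.3 0.2 0.1] q6 0.10
 shift cm [-0.13  0.08  0.08]  turn [-0.  0. -0.]  shift after turn [-0.13  0.08  0.08] th 72.7
```

View pics/c23.png

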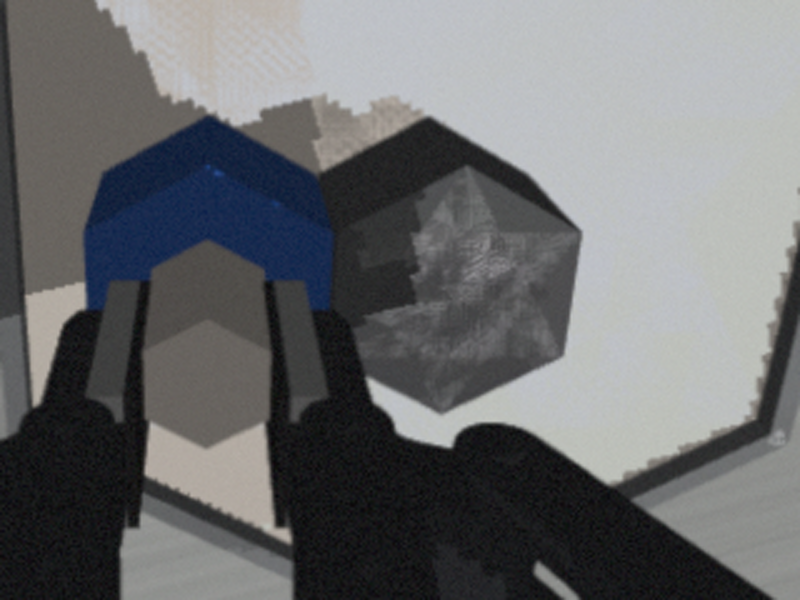

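Run:
```python
from h import *
np.set_printoptions(precision=1,suppress=True)
p=pose()[0]
b=tpts([(467,165),(443,413),(581,233),(563,355)],2.5,(240,180),.05);print(b,b[:2].mean(0))
print(tpts([(208,168),(333,234),(84,232)],2.5,(240,180),p[2]-.0284))
```

```text
[[ 45.3  29.2  27.5]
 [ 45.6  29.2 -22.9]
 [ 67.1  29.2  14.6]
 [ 67.2  29.2 -10.4]] [45.4 29.2  2.3]
[[  0.6  28.4  27.3]
 [ 22.6  28.4  14.9]
 [-21.2  28.4  15.3]]
```

carry_out(increments=[[[0.1,0,0,0,0,0,0],[0,0,0,0,0,0,0],[0,0,0,0,0,0,0]]])

```text
t: 16.1
tcp_pos: [0.5033, -0.0352, 0.0792]
orientation: [-1.337, -0.984, 0.985]
wrist_force: [-1.2, -0.2, -0.2]
gripper_width: 0.0193
```

carry_out(increments=[[[0.1,0,0,0,0,0,0],[0,0,0,0,0,0,0],[0,0,0,0,0,0,0]]])

```text
t: 16.4
tcp_pos: [0.5034, -0.035, 0.0793]
orientation: [-1.339, -0.982, 0.986]
wrist_force: [-1.7, -5.3, -0.6]
gripper_width: 0.0189
```

carry_out(increments=[[[-0.15,0.05,0,0,0,0,0],[0,0.05,0,0,0,0,0],[0,0,0,0,0,0,0.15],[0,0,0,0,0,0,0.3],[0,0,0,0,0,0,0.4]]])

```text
t: 16.9
tcp_pos: [0.5035, -0.0346, 0.0782]
orientation: [-1.336, -0.986, 0.983]
wrist_force: [-0.8, -0.5, 0.2]
gripper_width: 0.034
```

carry_out(increments=[[[0,0,0,0,0,0,0.5],[0,-2,0,0,0,0,0.5],[0,-4,0,0,0,0,0.5],[0,-4,0,0,0,0,0.5],[0,-2,0,0,0,0,0.5]]])

```text
t: 17.4
tcp_pos: [0.5049, -0.0353, 0.2023]
orientation: [-1.341, -0.989, 0.981]
wrist_force: [1.0, 0.7, -0.8]
gripper_width: 0.0428
```

```bash
sed -i 's/^C=.*/C=np.array([.5148,.0076]);YAW=12.7/' h.py
python3 - <<'E'
from h import *
go((.5996,-.2595,.16),51.8)
im,d,c=snap("wrist","w12")
E
```

```text
t 17.4 tcp [ 0.5049 -0.0353  0.2023] th 72.7 w 0.0428 F [ 1.   0.7 -0.8] q6 0.10
 shift cm [-18.6    4.29 -15.68]  turn [0.005 0.365 0.002]  shift after turn [-11.76   4.23 -21.31] th 51.8
```

View pics/w12.png

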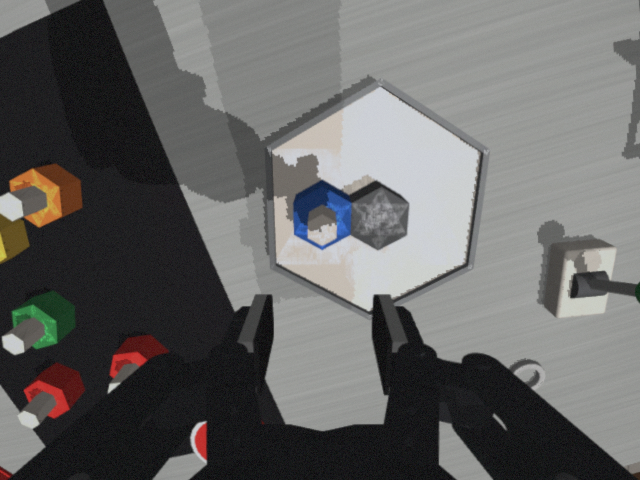

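Blue (325,215) is snug against the block (380,215) with its flats aligned. Next is the upper red pot.

carry_out(increments=[[[0,0,0,0,0.12,0,0.5],[0,0,0,0,0.12,0,0.5],[0,0,0,0,0.12,0,0.5],[-2,0,-4.2,0,0,0,0.5],[-2.4,0,-4.2,0,0,0,0.5]]])

```text
t: 17.95
tcp_pos: [0.5429, -0.121, 0.1976]
orientation: [-1.45, -0.713, 0.711]
wrist_force: [1.1, -0.1, -0.2]
gripper_width: 0.0426
```

carry_out(increments=[[[-2.5,0,-4.2,0,0,0,0.5],[-2.5,1,-4.2,0,0,0,0.5],[-2.3,2,-4.2,0,0,0,0.5],[0,1.2,0,0,0,0,0.5],[0,0,0,0,0,0,0.5]]])

```text
t: 18.45
tcp_pos: [0.5944, -0.2549, 0.1518]
orientation: [-1.445, -0.704, 0.711]
wrist_force: [0.1, 1.0, 0.3]
gripper_width: 0.0429
```

```bash
cat >> h.py <<'E'
def knobs(f,z=.058,show=True):
    im,d,c=snap("wrist",f)
    hsv=cv2.cvtColor(im[:,:,::-1].copy(),cv2.COLOR_BGR2HSV)
    m=((hsv[...,1]<45)&(hsv[...,2]>190)).astype(np.uint8)
    n,l,s,ce=cv2.connectedComponentsWithStats(m)
    for i in range(1,n):
        if 150<s[i,4]<1200 and s[i,2]<60: print(s[i],np.round(ce[i]),np.round(onplane(c,ce[i],z)[0],4))
E
python3 - <<'E'
from h import *
go((.5997,-.259,.057),51.8)
knobs("w13")
E
```

```text
t 18.4 tcp [ 0.5944 -0.2549  0.1518] th 52.0 w 0.0429 F [0.1 1.  0.3] q6 0.15
 shift cm [ 0.    9.48 -0.75]  turn [-0.009  0.003 -0.   ]  shift after turn [ 0.    9.48 -0.67] th 51.8
[  90    0   41   35 1086] [110.  15.] [ 0.4188 -0.2605  0.058 ]
[ 32 112  36  36 928] [ 49. 129.] [ 0.4368 -0.3326  0.058 ]
[143 226  34  34 780] [160. 242.] [ 0.5267 -0.3299  0.058 ]
[307 264  31  16 326] [322. 271.] [ 0.6038 -0.2621  0.058 ]
[189 348  22  14 200] [199. 354.] [ 0.6009 -0.3679  0.058 ]
[626 426  14  20 187] [634. 436.] [ 0.8752 -0.1534  0.058 ]
[603 436  22  21 160] [614. 445.] [ 0.8728 -0.1708  0.058 ]
```

View pics/w13.png

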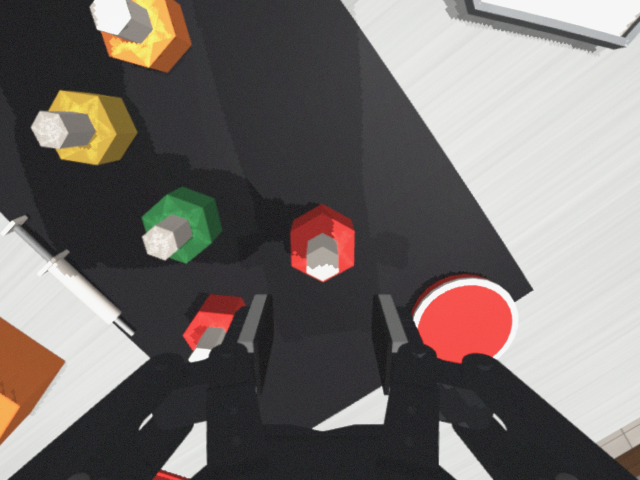

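carry_out(increments=[[[0,2,-0.7,0,0.003,0,0.5],[0,4,0,0,0,0,0.5],[0,3,0,0,0,0,0.5],[0,0.4,0,0,0,0,0.4],[0,0,0,0,0,0,0.3]]])

```text
t: 19.0
tcp_pos: [0.6015, -0.2579, 0.0635]
orientation: [-1.451, -0.708, 0.709]
wrist_force: [0.4, -0.5, 0.1]
gripper_width: 0.0256
```

carry_out(increments=[[[0,0,0,0,0,0,0],[0,0,0,0,0,0,0],[0,0,0,0,0,0,0],[0,0,0,0,0,0,0],[0,0,0,0,0,0,0]]])

```text
t: 19.5
tcp_pos: [0.6029, -0.26, 0.0649]
orientation: [-1.455, -0.709, 0.706]
wrist_force: [-1.4, 0.2, 4.3]
gripper_width: 0.0191
```

Run:
```python
from h import *
slot(1,.055,.155)
```

```text
t 19.5 tcp [ 0.6029 -0.26    0.0649] th 51.9 w 0.0191 F [-1.4  0.2  4.3] q6 0.16
 shift cm [20.78 -9.07 25.37]  turn [ 0.003 -0.363  0.   ]  shift after turn [28.43 -9.01 16.37] th 72.7
```

carry_out(increments=[[[0,-2,0,0,0,0,0],[0,-4,0,0,0,0,0],[0,-4,0,0,-0.12,0,0],[0,-1,0,0,-0.12,0,0],[0,0,0,0,-0.12,0,0]]])

```text
t: 20.0
tcp_pos: [0.6035, -0.2605, 0.177]
orientation: [-1.343, -0.989, 0.984]
wrist_force: [0.7, 0.4, -1.9]
gripper_width: 0.0189
```

carry_out(increments=[[[4,0,2.3,0,0,0,0],[4.1,0,2.3,0,0,0,0],[4.1,0,2.3,0,0,0,0],[4.1,0,2.3,0,0,0,0],[4.1,0,2.3,0,0,0,0]]])

```text
t: 20.5
tcp_pos: [0.5525, -0.0288, 0.1725]
orientation: [-1.338, -0.981, 0.981]
wrist_force: [0.4, 1.1, -1.2]
gripper_width: 0.0191
```

Run:
```python
from h import *
slot(1,.058,.094)
```

```text
t 20.5 tcp [ 0.5525 -0.0288  0.1725] th 72.5 w 0.0191 F [ 0.4  1.1 -1.2] q6 0.13
 shift cm [8.13 7.86 4.7 ]  turn [-0.001 -0.003  0.   ]  shift after turn [8.15 7.85 4.68] th 72.7
```

carry_out(increments=[[[4,0,2.3,0,0,0,0],[3.6,0,1.8,0,0,0,0],[0,2,0,0,0,0,0],[0,3,0,0,0,0,0],[0,0,0,0,0,0,0]]])

```text
t: 21.0
tcp_pos: [0.5332, 0.0551, 0.118]
orientation: [-1.332, -0.975, 0.988]
wrist_force: [-1.2, -0.3, -2.2]
gripper_width: 0.019
```

Run:
```python
from h import *
slot(1,.058,.09)
im,d,c=snap("wrist","w14");crop(im[:,:,::-1],100,150,420,390,"c24",s=2.5)
```

```text
t 21.0 tcp [0.5332 0.0551 0.118 ] th 72.6 w 0.0190 F [-1.2 -0.3 -2.2] q6 0.28
 shift cm [0.73 2.8  0.32]  turn [-0.009 -0.002 -0.003]  shift after turn [0.72 2.8  0.35] th 72.7
```

View pics/c24.png

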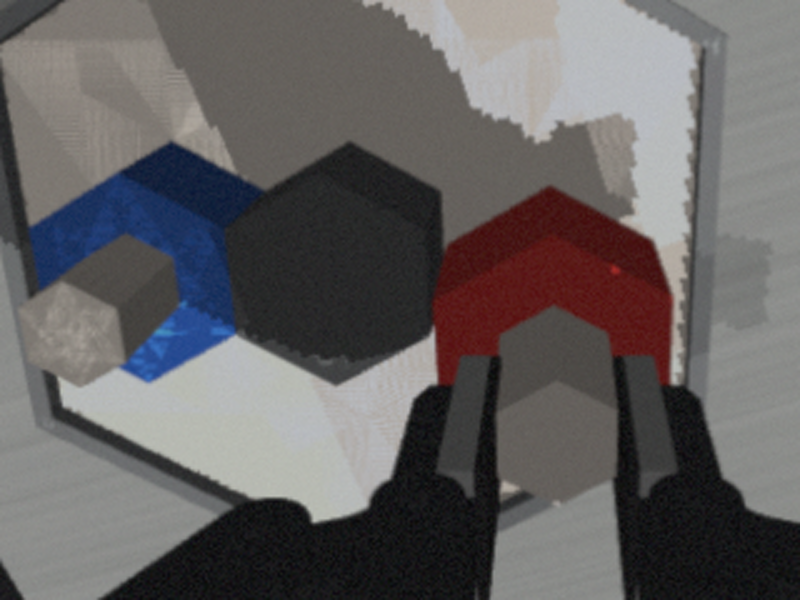

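carry_out(increments=[[[0.5,0,0.3,-0.009,0,0,0],[0,1,0,0,0,0,0],[0,1.2,0,0,0,0,0],[0,0,0,0,0,0,0],[0,0,0,0,0,0,0]]])

```text
t: 21.55
tcp_pos: [0.5354, 0.0599, 0.1003]
orientation: [-1.345, -0.986, 0.979]
wrist_force: [-0.9, 0.4, -0.2]
gripper_width: 0.0185
```

Run:
```python
from h import *
slot(1,.045,.0849)
im,d,c=snap("wrist","w15");crop(im[:,:,::-1],100,150,420,390,"c25",s=2.5)
```

```text
t 21.6 tcp [0.5354 0.0599 0.1003] th 72.5 w 0.0185 F [-0.9  0.4 -0.2] q6 0.29
 shift cm [-1.11  1.54  0.42]  turn [ 0.008 -0.003 -0.   ]  shift after turn [-1.11  1.54  0.41] th 72.7
```

View pics/c25.png

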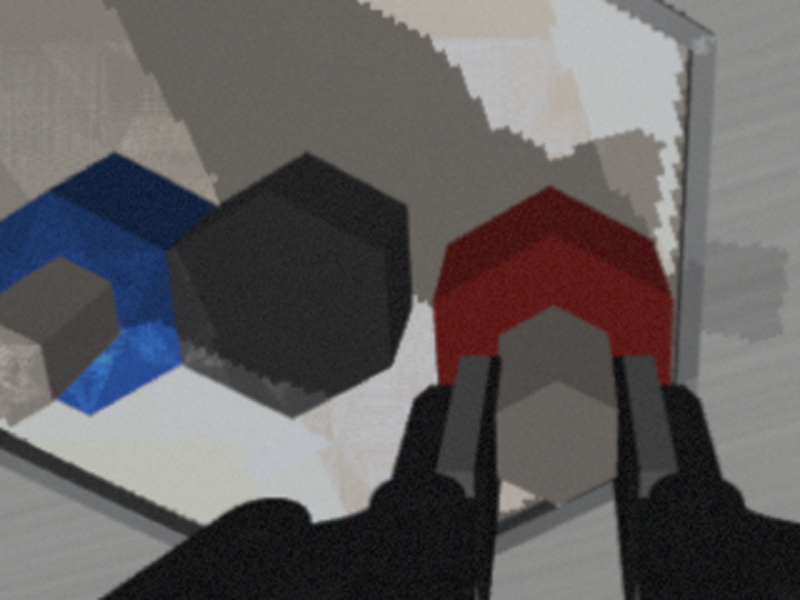

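Run:
```python
from h import *
np.set_printoptions(precision=1,suppress=True)
p=pose()[0]
b=tpts([(267,190),(292,418),(386,247),(183,362),(175,247),(390,368)],2.5,(100,150),.05);print(b,b.mean(0),b[[0,1]].mean(0),b[[4,5]].mean(0))
print(tpts([(552,236),(672,293),(434,293)],2.5,(100,150),p[2]-.0349))
```

```text
[[-55.9  50.6  30. ]
 [-55.9  51.  -20.7]
 [-33.3  50.7  18.2]
 [-77.6  50.9  -7.5]
 [-75.7  50.7  18.1]
 [-34.2  50.9  -8.6]] [-55.4  50.8   4.9] [-55.9  50.8   4.6] [-54.9  50.8   4.7]
[[ -0.5  34.7  26.3]
 [ 21.4  34.8  15.2]
 [-22.   34.8  15.2]]
```

carry_out(increments=[[[0,0.7,0.25,0.005,0,0,0],[0,0.7,0,0,0,0,0],[-0.4,0,0,0,0,0,0],[-0.4,0,0,0,0,0,0],[-0.1,0,0,0,0,0,0]]])

```text
t: 22.1
tcp_pos: [0.5308, 0.0517, 0.087]
orientation: [-1.342, -0.984, 0.98]
wrist_force: [-0.5, 0.2, -0.0]
gripper_width: 0.0192
```

carry_out(increments=[[[-0.1,0,0,0,0,0,0],[0,0,0,0,0,0,0],[0,0,0,0,0,0,0]]])

```text
t: 22.4
tcp_pos: [0.5307, 0.0512, 0.0872]
orientation: [-1.342, -0.985, 0.98]
wrist_force: [-0.4, 0.0, -0.1]
gripper_width: 0.0191
```

Run:
```python
from h import *
slot(1,.045,.0849)
im,d,c=snap("wrist","w16");crop(im[:,:,::-1],100,150,420,390,"c26",s=2.5)
```

```text
t 22.4 tcp [0.5307 0.0512 0.0872] th 72.5 w 0.0191 F [-0.4  0.  -0.1] q6 0.28
 shift cm [-0.14  0.22  0.23]  turn [ 0.004 -0.003  0.   ]  shift after turn [-0.14  0.23  0.22] th 72.7
```

View pics/c26.png

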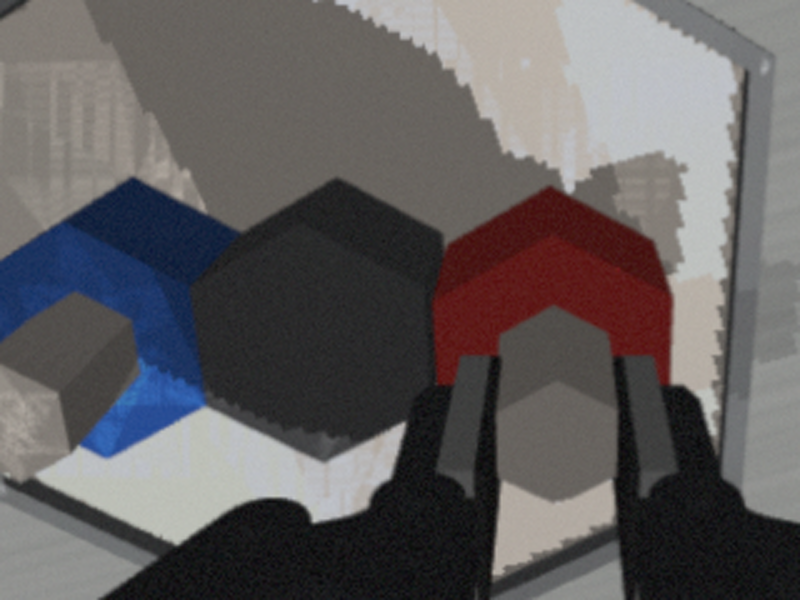

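Run:
```python
from h import *
np.set_printoptions(precision=1,suppress=True)
p=pose()[0]
b=tpts([(303,223),(325,461)],2.5,(100,150),.05);print(b,b.mean(0))
print(tpts([(552,236),(672,293),(434,293)],2.5,(100,150),p[2]-.0349))
```

```text
[[-45.5  37.   27.9]
 [-45.7  37.2 -22.2]] [-45.6  37.1   2.9]
[[ -0.5  34.8  26.2]
 [ 21.4  34.8  15.2]
 [-22.   34.8  15.2]]
```

carry_out(increments=[[[-0.05,0.1,0.1,0,0,0,0],[0,0.1,0,0,0,0,0],[0,0,0,0,0,0,0],[0,0,0,0,0,0,0.15],[0,0,0,0,0,0,0.3]]])

```text
t: 22.95
tcp_pos: [0.5296, 0.0511, 0.085]
orientation: [-1.342, -0.984, 0.98]
wrist_force: [0.2, -0.5, 0.3]
gripper_width: 0.0255
```

carry_out(increments=[[[0,0,0,0,0,0,0.5],[0,-2,0,0,0,0,0.5],[0,-4,0,0,0,0,0.5],[0,-4,0,0,0,0,0.5],[0,-2,0,0,0,0,0.5]]])

```text
t: 23.45
tcp_pos: [0.5306, 0.0512, 0.2092]
orientation: [-1.345, -0.989, 0.977]
wrist_force: [-0.2, 0.1, -0.0]
gripper_width: 0.043
```

Run:
```python
from h import *
go((.5268,-.330,.16),60)
im,d,c=snap("wrist","w17");crop(im[:,:,::-1],100,50,480,335,"c27",s=2.1)
```

```text
t 23.4 tcp [0.5306 0.0512 0.2092] th 72.5 w 0.0430 F [-0.2  0.1 -0. ] q6 0.28
 shift cm [-36.48   4.97 -11.03]  turn [0.01  0.219 0.003]  shift after turn [-33.2    4.92 -18.73] th 60.0
```

View pics/c27.png

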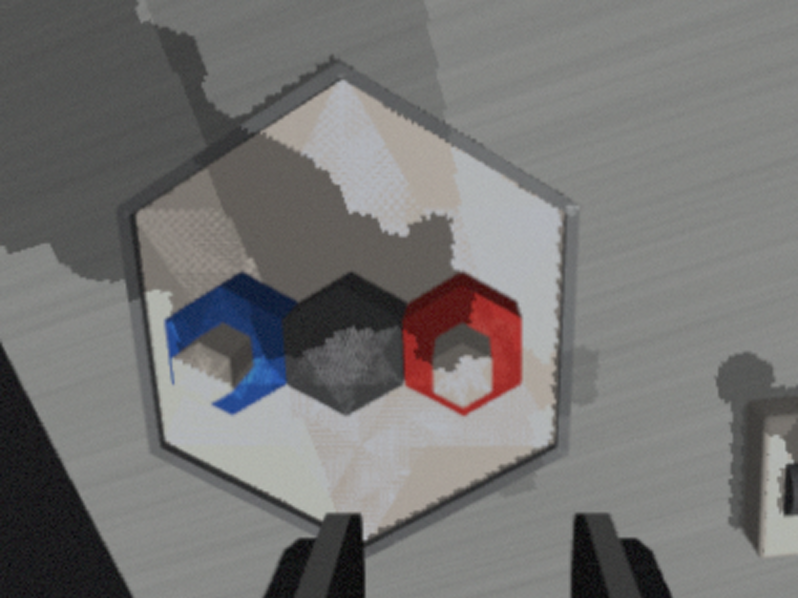

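Both pots are aligned on opposite block faces, red at about (463,350) and blue at about (235,340) in the crop. Next is green, into slot 0.

carry_out(increments=[[[0,0,0,0,0.14,0,0.5],[0,0,0,0,0.14,0,0.5],[0,0,0,0,0.14,0,0.5],[0,0,0,0,0.14,0,0.5],[0,0,0,0,0.14,0,0.5]]])

```text
t: 24.0
tcp_pos: [0.5288, 0.0512, 0.2042]
orientation: [-1.528, -0.441, 0.437]
wrist_force: [-0.2, -0.2, -0.3]
gripper_width: 0.0426
```

carry_out(increments=[[[0,0,0,0,0.14,0,0.5],[0,0,0,0,0.14,0,0.5],[0,0,0,0,0.14,0,0.5],[0,0,-4.5,0,0.14,0,0.5],[0,0,-4.8,0,0,0,0.5]]])

```text
t: 24.5
tcp_pos: [0.5363, -0.041, 0.2044]
orientation: [-1.572, -0.009, 0.003]
wrist_force: [0.9, 0.2, 0.2]
gripper_width: 0.0429
```

carry_out(increments=[[[0,0,-4.8,0,0,0,0.5],[0,0,-4.8,0,0,0,0.5],[0,0,-4.8,0,0,0,0.5],[0,0,-4.8,0,0,0,0.5],[0,0,-4.8,0,0,0,0.5]]])

```text
t: 25.0
tcp_pos: [0.5369, -0.2831, 0.2047]
orientation: [-1.572, -0.007, 0.002]
wrist_force: [1.1, -0.5, 0.7]
gripper_width: 0.0426
```

Run:
```python
from h import *
go((.5268,-.330,.15),0)
```

```text
t 25.0 tcp [ 0.5369 -0.2831  0.2047] th 0.3 w 0.0426 F [ 1.1 -0.5  0.7] q6 0.97
 shift cm [-1.06  5.47 -4.68]  turn [0.001 0.006 0.004]  shift after turn [-1.01  5.47 -4.69] th 0.0
```

carry_out(increments=[[[-1,2,-3,0,0.005,0,0.5],[0,3.4,-1,0,0,0,0.5],[0,0,0,0,0,0,0.5],[0,0,0,0,0,0,0.5]]])

```text
t: 25.4
tcp_pos: [0.5268, -0.3204, 0.15]
orientation: [-1.569, -0.001, -0.0]
wrist_force: [0.3, 0.9, 0.0]
gripper_width: 0.043
```

Run:
```python
from h import *
go((.5268,-.330,.059),0)
knobs("w18")
```

```text
t 25.4 tcp [ 0.5268 -0.3204  0.15  ] th 0.0 w 0.0430 F [0.3 0.9 0. ] q6 0.91
 shift cm [-0.01  9.09 -0.97]  turn [-0.002  0.001  0.001]  shift after turn [ 0.    9.1  -0.96] th -0.0
[ 114  135   37   40 1052] [132. 154.] [ 0.4177 -0.2596  0.058 ]
[306 251  33  23 476] [319. 263.] [ 0.525  -0.3264  0.058 ]
[162 255  35  33 798] [179. 271.] [ 0.4368 -0.3326  0.058 ]
[427 307  33  29 708] [443. 321.] [ 0.607  -0.3683  0.058 ]
[439 422  32  45 832] [450. 445.] [ 0.6256 -0.4787  0.058 ]
[610 436  30  17 163] [625. 445.] [ 0.7746 -0.4884  0.058 ]
```

View pics/w18.png

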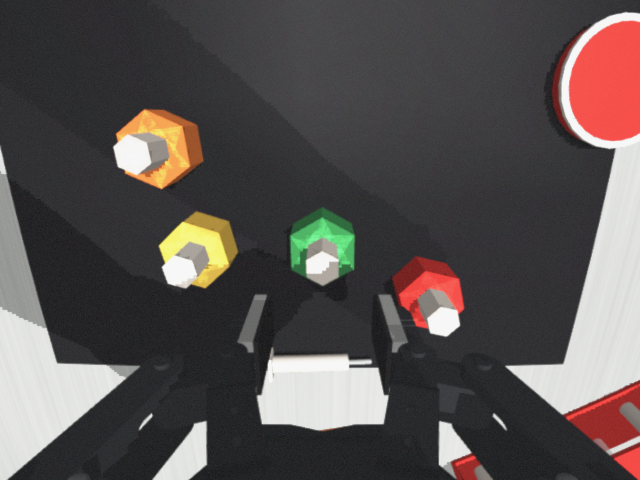

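carry_out(increments=[[[0,2,-0.9,0,0,0,0.5],[0,4,0,0,0,0,0.5],[0,3.1,0,0,0,0,0.5],[0,0,0,0,0,0,0.4],[0,0,0,0,0,0,0.3]]])

```text
t: 25.95
tcp_pos: [0.529, -0.3298, 0.0621]
orientation: [-1.573, -0.006, -0.002]
wrist_force: [-0.1, 0.5, 1.3]
gripper_width: 0.0257
```

carry_out(increments=[[[0,0,0,0,0,0,0],[0,0,0,0,0,0,0],[0,0,0,0,0,0,0],[0,0,0,0,0,0,0],[0,0,0,0,0,0,0]]])

```text
t: 26.45
tcp_pos: [0.5295, -0.3315, 0.0631]
orientation: [-1.574, -0.007, -0.005]
wrist_force: [-0.4, 0.9, 6.3]
gripper_width: 0.0189
```

Run:
```python
from h import *
slot(0,.058,.17)
```

```text
t 26.4 tcp [ 0.5295 -0.3315  0.0631] th 0.1 w 0.0189 F [-0.4  0.9  6.3] q6 0.90
 shift cm [  4.31 -10.79  35.14]  turn [ 0.005 -0.221  0.007]  shift after turn [ 11.82 -10.69  33.4 ] th 12.7
```

carry_out(increments=[[[0,-2,0,0,0,0,0],[0,-4,0,0,0,0,0],[0,-4,0,0,-0.11,0,0],[0,-1,0,0,-0.11,0,0],[1.5,0,4.5,0,0,0,0]]])

```text
t: 26.95
tcp_pos: [0.5337, -0.2889, 0.1739]
orientation: [-1.574, -0.177, 0.163]
wrist_force: [1.8, 1.2, -1.5]
gripper_width: 0.0191
```

carry_out(increments=[[[1.6,0,4.6,0,0,0,0],[1.6,0,4.6,0,0,0,0],[1.6,0,4.6,0,0,0,0],[1.6,0,4.6,0,0,0,0],[1.6,0,4.6,0,0,0,0]]])

```text
t: 27.45
tcp_pos: [0.5598, -0.0395, 0.1701]
orientation: [-1.565, -0.176, 0.17]
wrist_force: [1.1, -0.5, 0.0]
gripper_width: 0.0191
```

carry_out(increments=[[[1.6,0,3.5,0,0,0,0],[0.8,0,2.4,0,0,0,0],[0,0,0,0,0,0,0],[0,0,0,0,0,0,0]]])

```text
t: 27.85
tcp_pos: [0.5703, 0.0219, 0.1699]
orientation: [-1.566, -0.177, 0.172]
wrist_force: [-0.3, -0.4, -1.2]
gripper_width: 0.019
```

Run:
```python
from h import *
slot(0,.058,.099)
```

```text
t 27.9 tcp [0.5703 0.0219 0.1699] th 12.7 w 0.0190 F [-0.3 -0.4 -1.2] q6 1.27
 shift cm [ 0.05  7.09 -0.15]  turn [0.003 0.001 0.003]  shift after turn [ 0.07  7.09 -0.17] th 12.7
```

carry_out(increments=[[[0,2,-0.3,0,0,0,0],[0,3,0,0,0,0,0],[0,2,0,0,0,0,0],[0,0,0,0,0,0,0],[0,0,0,0,0,0,0]]])

```text
t: 28.35
tcp_pos: [0.5711, 0.0174, 0.1]
orientation: [-1.566, -0.174, 0.17]
wrist_force: [0.7, 0.8, 0.2]
gripper_width: 0.0189
```

Run:
```python
from h import *
slot(0,.045,.0831)
im,d,c=snap("wrist","w19");crop(im[:,:,::-1],100,150,420,390,"c28",s=2.5)
```

```text
t 28.4 tcp [0.5711 0.0174 0.1   ] th 12.6 w 0.0189 F [0.7 0.8 0.2] q6 1.27
 shift cm [-1.21  1.69  0.28]  turn [ 0.002 -0.002  0.002]  shift after turn [-1.2   1.69  0.28] th 12.7
```

View pics/c28.png

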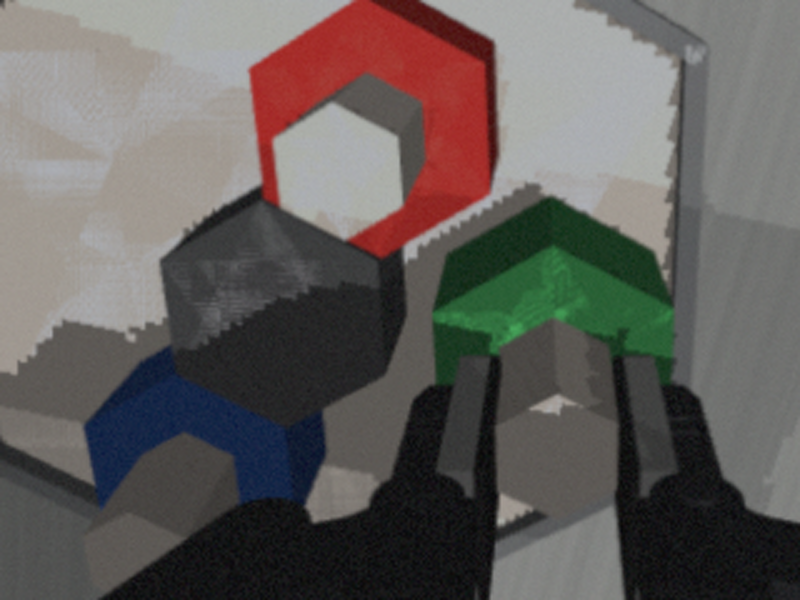

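```bash
cat >> h.py <<'E'
def rel(block,pot,s,o,drop):
    """block top corners (6), pot body-top apex, right, left; drop = TCP-to-body-top (m)"""
    np.set_printoptions(precision=1,suppress=True)
    p=pose()[0];b=tpts(block,s,o,.05);q=tpts(pot,s,o,p[2]-drop)
    bc=b.mean(0)[[0,2]]; pc=np.array([(q[1,0]+q[2,0]+q[0,0])/3,(q[0,2]-25.4)/3+(q[1,2]+q[2,2]-25.4)/3])
    print("block",bc,"pot",pc,"rel",bc-pc); print(b[:,[0,2]].tolist() if 0 else "")
E
python3 - <<'E'
from h import *
rel([(263,202),(381,257),(388,372),(287,426),(175,370),(162,258)],[(552,245),(672,308),(434,308)],2.5,(100,150),.0331)
E
```

```text
block [-57.   3.] pot [-0.5  0.2] rel [-56.6   2.8]
```

carry_out(increments=[[[0,0.8,0.25,0,0,0,0],[0,0.8,0,0,0,0,0],[-0.4,0,0,0,0,0,0],[-0.4,0,0,0,0,0,0],[-0.3,0,0,0,0,0,0]]])

```text
t: 28.9
tcp_pos: [0.5597, 0.0185, 0.0842]
orientation: [-1.565, -0.176, 0.171]
wrist_force: [0.0, 0.5, -0.1]
gripper_width: 0.0192
```

carry_out(increments=[[[0,0,0,0,0,0,0],[0,0,0,0,0,0,0],[0,0,0,0,0,0,0]]])

```text
t: 29.2
tcp_pos: [0.5604, 0.0185, 0.0843]
orientation: [-1.565, -0.177, 0.17]
wrist_force: [0.3, -0.3, 0.1]
gripper_width: 0.019
```

Run:
```python
from h import *
slot(0,.045,.0831)
im,d,c=snap("wrist","w20");crop(im[:,:,::-1],100,150,420,390,"c29",s=2.5)
```

```text
t 29.2 tcp [0.5604 0.0185 0.0843] th 12.7 w 0.0190 F [ 0.3 -0.3  0.1] q6 1.26
 shift cm [-0.19  0.12 -0.07]  turn [ 0.002 -0.001  0.004]  shift after turn [-0.19  0.12 -0.07] th 12.7
```

View pics/c29.png

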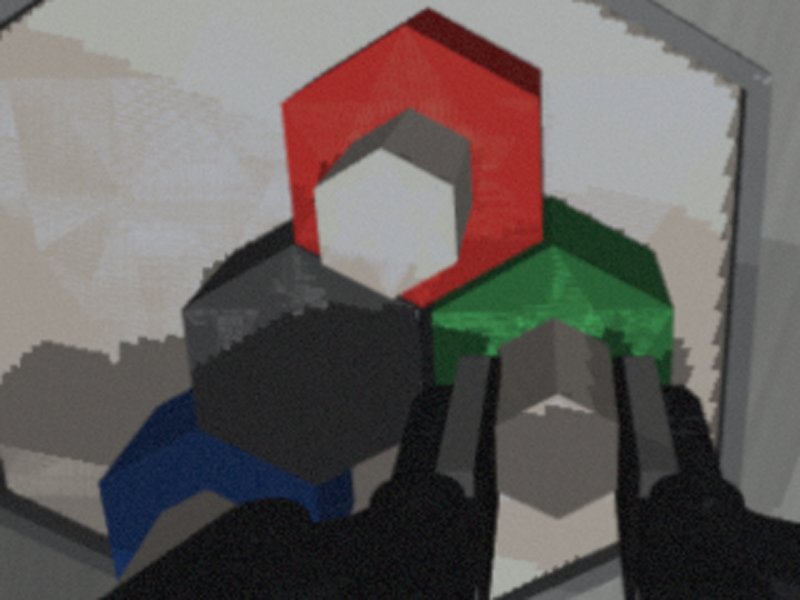

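Run:
```python
from h import *
rel([(295,245),(318,483)],[(552,245),(672,308),(434,308)],2.5,(100,150),.0331)
```

```text
block [-46.6  -0.1] pot [-0.5  0.2] rel [-46.2  -0.4]
```

carry_out(increments=[[[-0.1,0.1,-0.03,0,0,0,0],[0,0.05,0,0,0,0,0],[0,0,0,0,0,0,0],[0,0,0,0,0,0,0.15],[0,0,0,0,0,0,0.3]]])

```text
t: 29.75
tcp_pos: [0.5595, 0.018, 0.0826]
orientation: [-1.566, -0.177, 0.17]
wrist_force: [0.1, -0.4, 0.4]
gripper_width: 0.0257
```

carry_out(increments=[[[0,0,0,0,0,0,0.5],[0,-2,0,0,0,0,0.5],[0,-4,0,0,0,0,0.5],[0,-4,0,0,0,0,0.5],[0,-2,0,0,0,0,0.5]]])

```text
t: 30.25
tcp_pos: [0.5603, 0.0181, 0.2065]
orientation: [-1.567, -0.181, 0.167]
wrist_force: [0.2, 0.7, -0.4]
gripper_width: 0.0427
```

Run:
```python
from h import *
go((.607,-.3675,.16),18.4)
im,d,c=snap("wrist","w21");crop(im[:,:,::-1],100,50,480,335,"c30",s=2.1)
```

```text
t 30.2 tcp [0.5603 0.0181 0.2065] th 12.7 w 0.0427 F [ 0.2  0.7 -0.4] q6 1.26
 shift cm [ -3.93   4.75 -38.62]  turn [ 0.004 -0.1    0.008]  shift after turn [ -7.74   4.65 -38.06] th 18.4
```

View pics/c30.png

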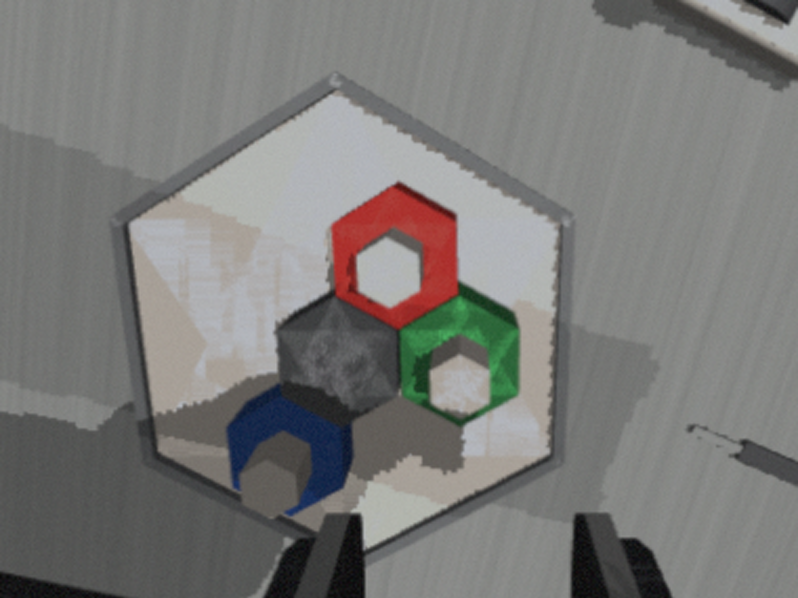

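Green is seated too, at about (460,355) in the crop, next to the red pot. Next is the far red pot, into slot 3.

carry_out(increments=[[[-0.5,0,-4.5,0,-0.1,0,0.5],[-1,0,-4.8,0,0,0,0.5],[-1,0,-4.8,0,0,0,0.5],[-1,0,-4.8,0,0,0,0.5],[-1,0,-4.8,0,0,0,0.5]]])

```text
t: 30.8
tcp_pos: [0.5862, -0.2233, 0.2018]
orientation: [-1.557, -0.254, 0.25]
wrist_force: [0.5, 0.6, -0.3]
gripper_width: 0.0427
```

carry_out(increments=[[[-1,0,-4.8,0,0,0,0.5],[-1,0,-4.8,0,0,0,0.5],[-0.5,2,-4,0,0,0,0.5],[0,2.6,0,0,0,0,0.5],[0,0,0,0,0,0,0.5]]])

```text
t: 31.3
tcp_pos: [0.6027, -0.3583, 0.1492]
orientation: [-1.549, -0.246, 0.254]
wrist_force: [-0.3, 0.4, -1.4]
gripper_width: 0.0422
```

Run:
```python
from h import *
go((.607,-.3675,.06),18.4)
knobs("w22")
```

```text
t 31.3 tcp [ 0.6027 -0.3583  0.1492] th 18.3 w 0.0422 F [-0.3  0.4 -1.4] q6 0.62
 shift cm [ 0.15  8.91 -1.08]  turn [-0.008 -0.003 -0.004]  shift after turn [ 0.12  8.92 -1.01] th 18.4
[  45  110   35   40 1048] [ 62. 130.] [ 0.437  -0.3328  0.058 ]
[184 336  40  27 319] [203. 351.] [ 0.5474 -0.4503  0.058 ]
```

View pics/w22.png

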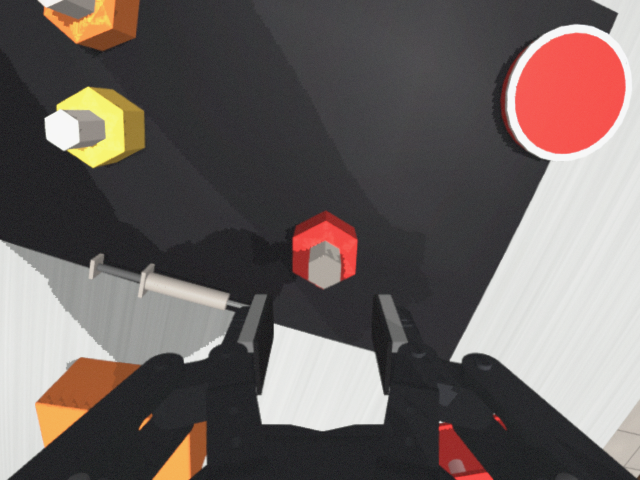

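carry_out(increments=[[[0.1,2,-0.9,0,0,0,0.5],[0,4,0,0,0,0,0.5],[0,2.9,0,0,0,0,0.5],[0,0,0,0,0,0,0.4],[0,0,0,0,0,0,0.3]]])

```text
t: 31.85
tcp_pos: [0.6103, -0.366, 0.0696]
orientation: [-1.558, -0.256, 0.25]
wrist_force: [-0.1, -0.5, 0.8]
gripper_width: 0.0256
```

carry_out(increments=[[[0,0,0,0,0,0,0],[0,0,0,0,0,0,0],[0,0,0,0,0,0,0],[0,0,0,0,0,0,0],[0,0,0,0,0,0,0]]])

```text
t: 32.35
tcp_pos: [0.6111, -0.3678, 0.0709]
orientation: [-1.561, -0.257, 0.247]
wrist_force: [-0.4, 0.2, 5.7]
gripper_width: 0.0187
```

Run:
```python
from h import *
slot(3,.058,.17)
```

```text
t 32.4 tcp [ 0.6111 -0.3678  0.0709] th 18.4 w 0.0187 F [-0.4  0.2  5.7] q6 0.61
 shift cm [ -3.01 -10.15  39.18]  turn [0.005 0.099 0.006]  shift after turn [-6.94 -9.91 38.74] th 12.7
```

carry_out(increments=[[[0,0,0,0,0,0,0.3],[0,0,0,0,0,0,0.4],[0,1,0,0,0,0,0.4],[0,0,0,0,0,0,0.3],[0,0,0,0,0,0,0]]])

```text
t: 32.85
tcp_pos: [0.609, -0.3663, 0.0563]
orientation: [-1.556, -0.253, 0.251]
wrist_force: [0.3, -0.4, -1.7]
gripper_width: 0.0187
```

carry_out(increments=[[[0,0,0,0,0,0,0],[0,0,0,0,0,0,0],[0,0,0,0,0,0,0],[0,0,0,0,0,0,0]]])

```text
t: 33.25
tcp_pos: [0.6101, -0.367, 0.0584]
orientation: [-1.558, -0.255, 0.249]
wrist_force: [0.6, -0.4, -1.1]
gripper_width: 0.0192
```

Run:
```python
from h import *
slot(3,.058,.17)
```

```text
t 33.2 tcp [ 0.6101 -0.367   0.0584] th 18.4 w 0.0192 F [ 0.6 -0.4 -1.1] q6 0.61
 shift cm [ -2.95 -11.27  39.1 ]  turn [0.002 0.099 0.004]  shift after turn [ -6.86 -11.16  38.64] th 12.7
```

carry_out(increments=[[[0,-2,0,0,0,0,0],[0,-4,0,0,0.05,0,0],[0,-4,0,0,0.05,0,0],[0,-1.2,0,0,0,0,0],[-0.8,0,4.6,0,0,0,0]]])

```text
t: 33.75
tcp_pos: [0.5949, -0.3297, 0.1711]
orientation: [-1.573, -0.178, 0.163]
wrist_force: [-0.1, 1.4, -1.3]
gripper_width: 0.0189
```

carry_out(increments=[[[-0.8,0,4.6,0,0,0,0],[-0.8,0,4.6,0,0,0,0],[-0.8,0,4.6,0,0,0,0],[-0.8,0,4.6,0,0,0,0],[-0.8,0,4.6,0,0,0,0]]])

```text
t: 34.25
tcp_pos: [0.501, -0.1064, 0.1688]
orientation: [-1.565, -0.176, 0.171]
wrist_force: [0.2, 0.9, -0.8]
gripper_width: 0.0194
```

carry_out(increments=[[[-0.8,0,4.6,0,0,0,0],[-0.8,0,4.3,0,0,0,0],[-0.5,0,2,0,0,0,0],[0,0,0,0,0,0,0],[0,0,0,0,0,0,0]]])

```text
t: 34.75
tcp_pos: [0.4579, -0.0063, 0.169]
orientation: [-1.566, -0.178, 0.171]
wrist_force: [0.6, 0.0, -0.7]
gripper_width: 0.0192
```

Run:
```python
from h import *
slot(3,.058,.098)
```

```text
t 34.8 tcp [ 0.4579 -0.0063  0.169 ] th 12.7 w 0.0192 F [ 0.6  0.  -0.7] q6 1.19
 shift cm [0.03 7.1  0.12]  turn [0.003 0.001 0.004]  shift after turn [0.06 7.1  0.1 ] th 12.7
```

carry_out(increments=[[[0,2,0.1,0,0,0,0],[0,3,0,0,0,0,0],[0,2,0,0,0,0,0],[0,0,0,0,0,0,0],[0,0,0,0,0,0,0]]])

```text
t: 35.25
tcp_pos: [0.458, -0.0064, 0.0991]
orientation: [-1.566, -0.175, 0.17]
wrist_force: [0.2, -0.0, -1.1]
gripper_width: 0.0192
```

Run:
```python
from h import *
slot(3,.045,.0784)
im,d,c=snap("wrist","w23");crop(im[:,:,::-1],220,150,540,390,"c31",s=2.5)
```

```text
t 35.2 tcp [ 0.458  -0.0064  0.0991] th 12.6 w 0.0192 F [ 0.2 -0.  -1.1] q6 1.19
 shift cm [1.34 2.07 0.12]  turn [ 0.002 -0.002  0.003]  shift after turn [1.34 2.07 0.11] th 12.7
```

View pics/c31.png

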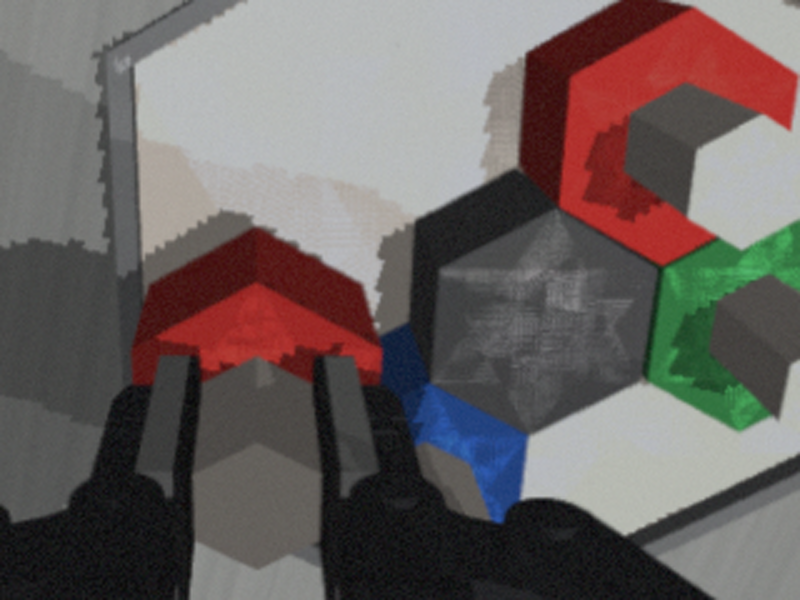

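Run:
```python
from h import *
rel([(557,210),(660,265),(645,382),(528,434),(432,383),(438,267)],[(257,283),(383,350),(133,350)],2.5,(220,150),.0284)
```

```text
block [58.9  1.2] pot [ 0.4 -5.6] rel [58.5  6.8]
```

carry_out(increments=[[[0,0,0.68,0,0,0,0],[0,1,0,0,0,0,0],[0,0.9,0,0,0,0,0],[0.4,0,0,0,0,0,0],[0.4,0,0,0,0,0,0]]])

```text
t: 35.8
tcp_pos: [0.464, 0.0031, 0.0796]
orientation: [-1.565, -0.176, 0.172]
wrist_force: [-0.1, -0.9, -0.3]
gripper_width: 0.0194
```

carry_out(increments=[[[0.3,0,0,0,0,0,0],[0,0,0,0,0,0,0],[0,0,0,0,0,0,0]]])

```text
t: 36.1
tcp_pos: [0.4675, 0.0036, 0.0805]
orientation: [-1.566, -0.177, 0.17]
wrist_force: [-0.0, -0.3, -0.4]
gripper_width: 0.0193
```

Run:
```python
from h import *
slot(3,.045,.0784)
im,d,c=snap("wrist","w24");crop(im[:,:,::-1],220,150,540,390,"c32",s=2.5)
```

```text
t 36.1 tcp [0.4675 0.0036 0.0805] th 12.7 w 0.0193 F [-0.  -0.3 -0.4] q6 1.21
 shift cm [ 0.2   0.22 -0.65]  turn [ 0.002 -0.001  0.004]  shift after turn [ 0.2   0.21 -0.65] th 12.7
```

View pics/c32.png

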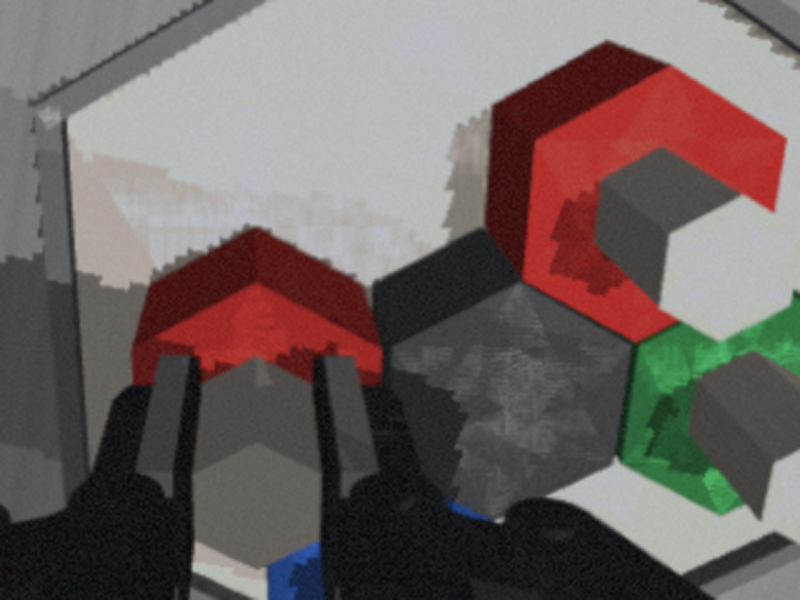

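Run:
```python
from h import *
rel([(520,283),(496,520)],[(257,283),(383,350),(133,350)],2.5,(220,150),.0284)
```

```text
block [47.1 -6.2] pot [ 0.4 -5.6] rel [46.6 -0.6]
```

carry_out(increments=[[[0.14,0.1,-0.05,0,0,0,0],[0,0.1,0,0,0,0,0],[0,0,0,0,0,0,0],[0,0,0,0,0,0,0.15],[0,0,0,0,0,0,0.3]]])

```text
t: 36.65
tcp_pos: [0.4688, 0.0034, 0.0784]
orientation: [-1.566, -0.177, 0.17]
wrist_force: [0.1, 0.4, 0.5]
gripper_width: 0.0253
```

carry_out(increments=[[[0,0,0,0,0,0,0.5],[0,-2,0,0,0,0,0.5],[0,-4,0,0,0,0,0.5],[0,-4,0,0,0,0,0.5],[0,-2,0,0,0,0,0.5]]])

```text
t: 37.15
tcp_pos: [0.4699, 0.0033, 0.2025]
orientation: [-1.567, -0.181, 0.166]
wrist_force: [0.7, -0.0, 0.1]
gripper_width: 0.0431
```

Run:
```python
from h import *
go((.4175,-.2595,.16),-55.1)
im,d,c=snap("wrist","w25");crop(im[:,:,::-1],200,50,580,335,"c33",s=2.1)
```

```text
t 37.1 tcp [0.4699 0.0033 0.2025] th 12.7 w 0.0431 F [ 0.7 -0.   0.1] q6 1.21
 shift cm [-10.91   4.26 -24.48]  turn [-0.002  1.183  0.011]  shift after turn [ 18.56   4.25 -19.33] th -55.1
```

View pics/c33.png

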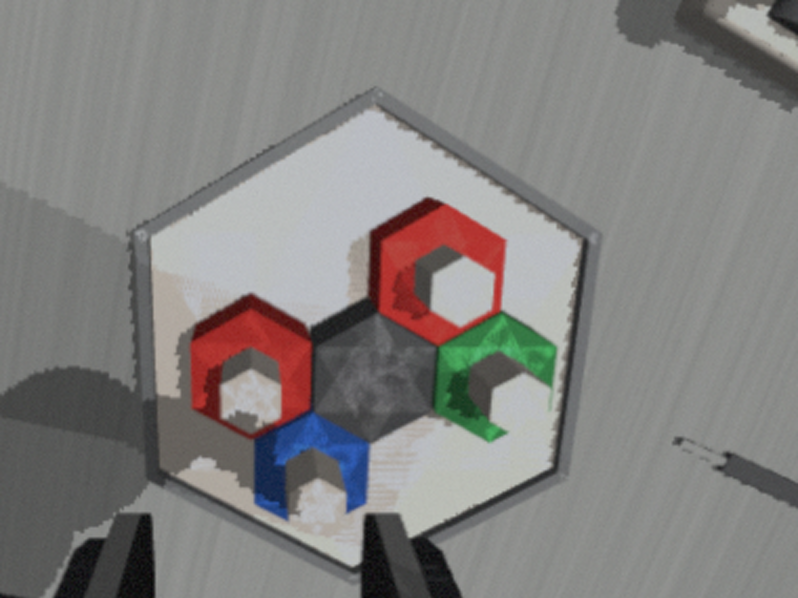

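Four pots are seated. Next is orange, into slot 5.

carry_out(increments=[[[0,0,-3,0,0.14,0,0.5],[0,0,-3,0,0.14,0,0.5],[0,0,-3,0,0.14,0,0.5],[0,0,-3,0,0.14,0,0.5],[0,0,-3,0,0.14,0,0.5]]])

```text
t: 37.7
tcp_pos: [0.4595, -0.1445, 0.1978]
orientation: [-1.537, 0.377, -0.383]
wrist_force: [0.6, -0.1, 0.1]
gripper_width: 0.0425
```

carry_out(increments=[[[0,0,0,0,0.14,0,0.5],[0,0,0,0,0.14,0,0.5],[0,0,0,0,0.14,0,0.5],[0,0,0,0,0.06,0,0.5],[0,0,0,0,0,0,0.5]]])

```text
t: 38.2
tcp_pos: [0.4594, -0.1433, 0.1979]
orientation: [-1.438, 0.745, -0.751]
wrist_force: [-0.5, -0.2, -0.2]
gripper_width: 0.0427
```

Run:
```python
from h import *
go((.4175,-.2595,.16),-55.1)
```

```text
t 38.2 tcp [ 0.4594 -0.1433  0.1979] th -54.9 w 0.0427 F [-0.5 -0.2 -0.2] q6 2.09
 shift cm [  7.1    3.79 -10.11]  turn [-0.002  0.003  0.003]  shift after turn [  7.14   3.79 -10.08] th -55.1
```

carry_out(increments=[[[2,0,-3,0,0,0,0.5],[2.5,0.8,-3.5,0,0,0,0.5],[2.6,3,-2.6,0,0,0,0.5],[0,0,0,0,0,0,0.5],[0,0,0,0,0,0,0.5]]])

```text
t: 38.7
tcp_pos: [0.425, -0.2536, 0.1591]
orientation: [-1.436, 0.747, -0.749]
wrist_force: [0.2, 0.3, 0.5]
gripper_width: 0.0425
```

Run:
```python
from h import *
go((.4175,-.2595,.06),-55.1)
knobs("w26")
```

```text
t 38.7 tcp [ 0.425  -0.2536  0.1591] th -55.0 w 0.0425 F [0.2 0.3 0.5] q6 1.86
 shift cm [ 0.05  9.91 -0.97]  turn [-0.002  0.002  0.   ]  shift after turn [ 0.05  9.91 -0.95] th -55.1
[308 246  32  33 774] [323. 262.] [ 0.4179 -0.2595  0.058 ]
[414 283  30  30 676] [429. 298.] [ 0.4372 -0.3327  0.058 ]
```

View pics/w26.png

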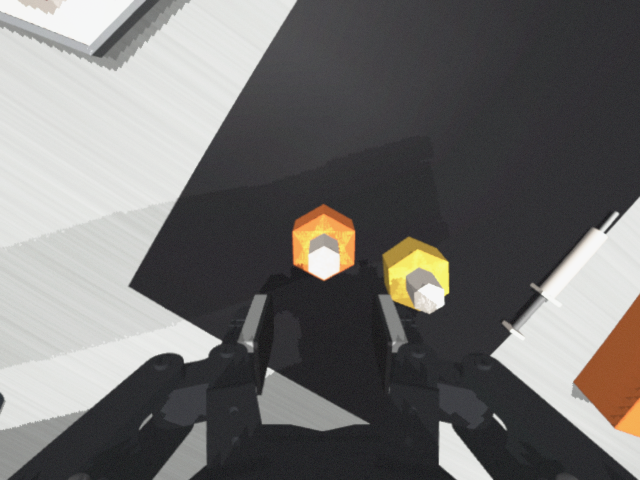

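carry_out(increments=[[[0,2,-0.95,0,0,0,0.45],[0,4,0,0,0,0,0.45],[0,3.9,0,0,0,0,0.45],[0,0,0,0,0,0,0.4],[0,0,0,0,0,0,0.3]]])

```text
t: 39.25
tcp_pos: [0.4189, -0.2583, 0.0621]
orientation: [-1.438, 0.743, -0.749]
wrist_force: [0.1, -0.4, 0.3]
gripper_width: 0.0256
```

carry_out(increments=[[[0,0,0,0,0,0,0],[0,0,0,0,0,0,0],[0,0,0,0,0,0,0],[0,0,0,0,0,0,0],[0,0,0,0,0,0,0]]])

```text
t: 39.75
tcp_pos: [0.4198, -0.2602, 0.0634]
orientation: [-1.438, 0.742, -0.754]
wrist_force: [0.5, 1.5, 6.1]
gripper_width: 0.0188
```

Run:
```python
from h import *
slot(5,.058,.17)
```

```text
t 39.8 tcp [ 0.4198 -0.2602  0.0634] th -54.9 w 0.0188 F [0.5 1.5 6.1] q6 1.84
 shift cm [-10.64 -10.64  23.97]  turn [-0.003 -0.133  0.007]  shift after turn [ -7.44 -10.66  25.14] th -47.3
```

carry_out(increments=[[[0,-2,0,0,0,0,0],[0,-4,0,0,0,0,0],[0,-4,0,0,-0.07,0,0],[0,-0.7,0,0,-0.063,0,0],[-1.2,0,4,0,0,0,0]]])

```text
t: 40.25
tcp_pos: [0.4399, -0.2273, 0.1715]
orientation: [-1.475, 0.642, -0.658]
wrist_force: [0.9, 0.1, -0.5]
gripper_width: 0.0188
```

carry_out(increments=[[[-1.3,0,4.4,0,0,0,0],[-1.3,0,4.4,0,0,0,0],[-1.3,0,4.4,0,0,0,0],[-1.3,0,4.4,0,0,0,0],[-1,0,3.4,0,0,0,0]]])

```text
t: 40.75
tcp_pos: [0.5526, -0.033, 0.1683]
orientation: [-1.472, 0.641, -0.647]
wrist_force: [0.7, -0.6, -0.8]
gripper_width: 0.0194
```

carry_out(increments=[[[0,0,0,0,0,0,0],[0,0,0,0,0,0,0],[0,0,0,0,0,0,0]]])

```text
t: 41.05
tcp_pos: [0.5513, -0.0361, 0.1683]
orientation: [-1.473, 0.643, -0.649]
wrist_force: [-0.2, -0.1, -0.9]
gripper_width: 0.0193
```

Run:
```python
from h import *
slot(5,.06,.106)
im,d,c=snap("wrist","w27");crop(im[:,:,::-1],100,150,420,390,"c34",s=2.5)
```

```text
t 41.0 tcp [ 0.5513 -0.0361  0.1683] th -47.4 w 0.0193 F [-0.2 -0.1 -0.9] q6 2.21
 shift cm [0.29 6.24 0.27]  turn [-0.001 -0.001  0.003]  shift after turn [0.31 6.23 0.28] th -47.3
```

View pics/c34.png

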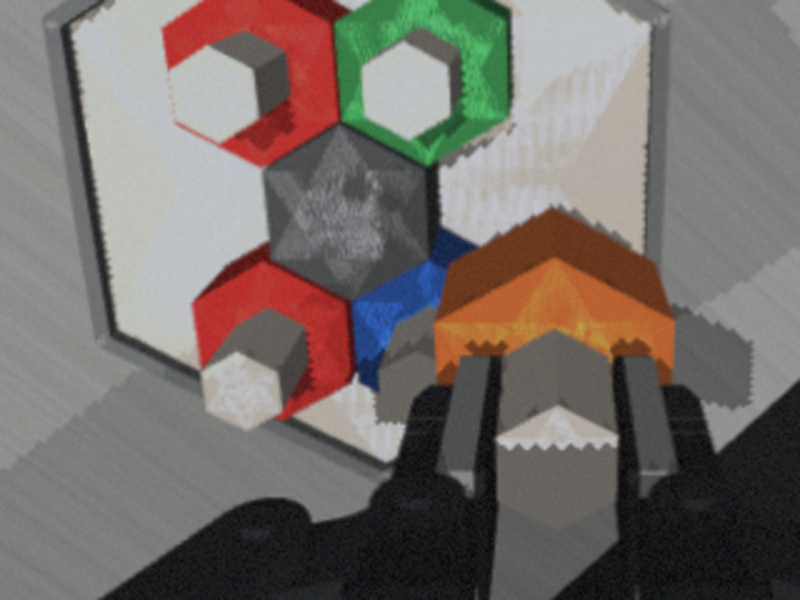

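Run:
```python
from h import *
rel([(342,123),(433,168),(427,258),(355,300),(270,257),(263,168)],[(556,256),(674,320),(435,320)],2.5,(100,150),.0334)
```

```text
block [-56.6   2.8] pot [-0.2 -2.2] rel [-56.4   5. ]
```

carry_out(increments=[[[0.2,0,0.5,0,0,0,0],[0,2,0,0,0,0,0],[0,3,0,0,0,0,0],[0,1.4,0,0,0,0,0],[0,0,0,0,0,0,0]]])

```text
t: 41.6
tcp_pos: [0.5548, -0.0336, 0.1016]
orientation: [-1.473, 0.648, -0.645]
wrist_force: [-0.4, 0.8, -0.3]
gripper_width: 0.0186
```

carry_out(increments=[[[0,0,0,0,0,0,0],[0,0,0,0,0,0,0]]])

```text
t: 41.8
tcp_pos: [0.5582, -0.0338, 0.1064]
orientation: [-1.472, 0.64, -0.651]
wrist_force: [0.7, -0.0, -0.5]
gripper_width: 0.019
```

Run:
```python
from h import *
slot(5,.045,.0834)
im,d,c=snap("wrist","w28");crop(im[:,:,::-1],100,120,420,360,"c35",s=2.5)
```

```text
t 41.8 tcp [ 0.5582 -0.0338  0.1064] th -47.3 w 0.0190 F [ 0.7 -0.  -0.5] q6 2.22
 shift cm [-1.5   2.29 -0.39]  turn [-0.004 -0.001  0.006]  shift after turn [-1.49  2.3  -0.38] th -47.3
```

View pics/c35.png

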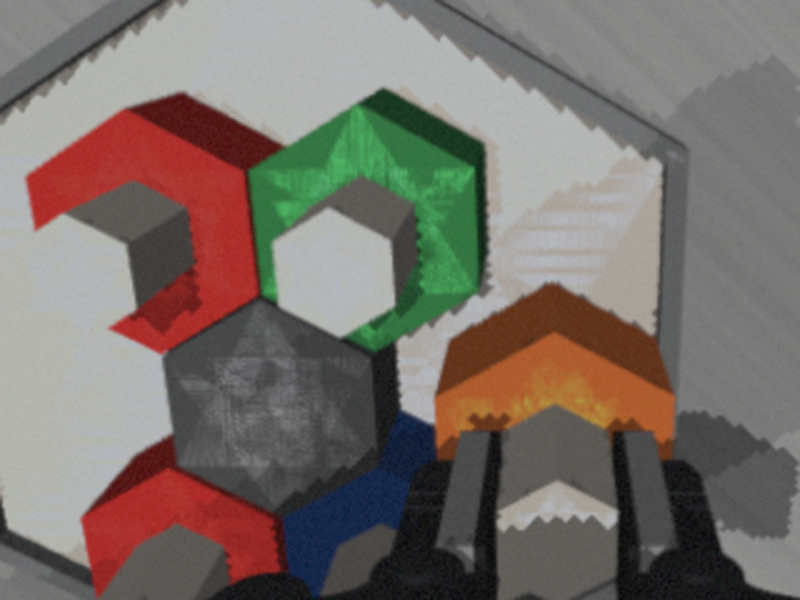

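Run:
```python
from h import *
rel([(262,298),(372,353),(378,465),(278,515),(177,463),(165,353)],[(556,332),(674,396),(437,396)],2.5,(100,120),.0334)
```

```text
block [-60.2  -3.7] pot [-0.1 -2.4] rel [-60.1  -1.3]
```

carry_out(increments=[[[-0.4,0,-0.13,0,0,0,0],[0,1,0,0,0,0,0],[0,1.1,0,0,0,0,0],[0,0,0,0,0,0,0],[0,0,0,0,0,0,0]]])

```text
t: 42.35
tcp_pos: [0.553, -0.0313, 0.0826]
orientation: [-1.473, 0.643, -0.648]
wrist_force: [0.1, 0.7, -0.3]
gripper_width: 0.019
```

carry_out(increments=[[[-0.4,0,0,0,0,0,0],[-0.4,0,0,0,0,0,0],[0,0,0,0,0,0,0],[0,0,0,0,0,0,0]]])

```text
t: 42.75
tcp_pos: [0.5479, -0.0254, 0.0835]
orientation: [-1.472, 0.642, -0.648]
wrist_force: [-0.7, -0.1, -1.1]
gripper_width: 0.0188
```

Run:
```python
from h import *
slot(5,.045,.0834)
im,d,c=snap("wrist","w29");crop(im[:,:,::-1],100,150,420,390,"c36",s=2.5)
```

```text
t 42.8 tcp [ 0.5479 -0.0254  0.0835] th -47.3 w 0.0188 F [-0.7 -0.1 -1.1] q6 2.23
 shift cm [-0.17  0.01 -0.2 ]  turn [-0.002 -0.     0.003]  shift after turn [-0.17  0.01 -0.2 ] th -47.3
```

View pics/c36.png

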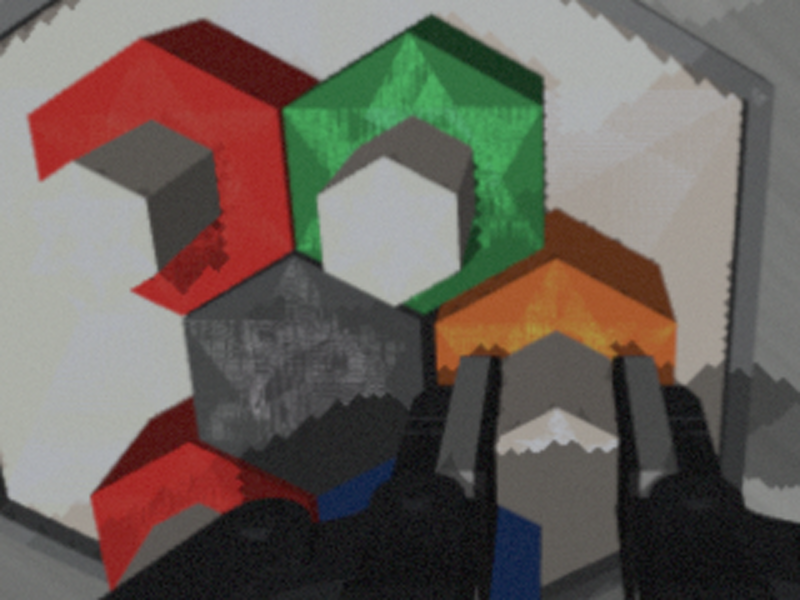

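Run:
```python
from h import *
rel([(293,253),(317,493)],[(556,256),(676,320),(436,320)],2.5,(100,150),.0334)
```

```text
block [-47.   -1.7] pot [-0.  -2.2] rel [-47.    0.5]
```

carry_out(increments=[[[-0.1,0,0.03,0,0,0,0],[-0.08,0,0,0,0,0,0],[0,0,0,0,0,0,0],[0,0,0,0,0,0,0]]])

```text
t: 43.2
tcp_pos: [0.5471, -0.024, 0.0836]
orientation: [-1.472, 0.642, -0.649]
wrist_force: [0.2, 0.0, -0.4]
gripper_width: 0.0192
```

carry_out(increments=[[[0,0.05,0,0,0,0,0],[0,0,0,0,0,0,0.1],[0,0,0,0,0,0,0.2],[0,0,0,0,0,0,0.35],[0,0,0,0,0,0,0.4]]])

```text
t: 43.7
tcp_pos: [0.5473, -0.024, 0.0833]
orientation: [-1.472, 0.642, -0.649]
wrist_force: [1.4, -0.3, -0.1]
gripper_width: 0.0343
```

carry_out(increments=[[[0,-2,0,0,0,0,0.4],[0,-4,0,0,0,0,0.5],[0,-4,0,0,0,0,0.5],[0,-2,0,0,0,0,0.5],[0,0,0,0,0,0,0.5]]])

```text
t: 44.2
tcp_pos: [0.5492, -0.0243, 0.2081]
orientation: [-1.47, 0.635, -0.655]
wrist_force: [0.1, 0.3, -0.1]
gripper_width: 0.0427
```

Run:
```python
from h import *
go((.437,-.3315,.16),-47.8)
im,d,c=snap("wrist","w30");crop(im[:,:,::-1],100,50,480,335,"c37",s=2.1)
```

```text
t 44.2 tcp [ 0.5492 -0.0243  0.2081] th -47.3 w 0.0427 F [ 0.1  0.3 -0.1] q6 2.23
 shift cm [ 14.93   4.75 -29.11]  turn [-0.008  0.008  0.011]  shift after turn [ 15.22   4.81 -28.95] th -47.8
```

View pics/c37.png

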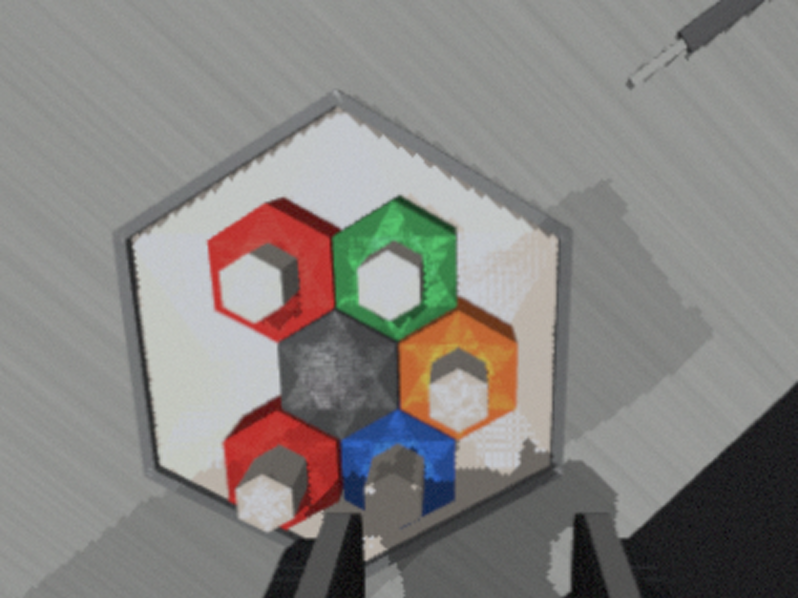

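Five are in and tight. The last one is yellow, into slot 2, which opens to the left in this view.

carry_out(increments=[[[2,0,-4,0,0.008,0,0.5],[2.2,0,-4.2,0,0,0,0.5],[2.2,0,-4.2,0,0,0,0.5],[2.2,0,-4.2,0,0,0,0.5],[2.2,0,-4.2,0,0,0,0.5]]])

```text
t: 44.75
tcp_pos: [0.4637, -0.2446, 0.2006]
orientation: [-1.47, 0.651, -0.652]
wrist_force: [-0.1, 0.8, -0.7]
gripper_width: 0.0428
```

carry_out(increments=[[[2.2,1,-4.2,0,0,0,0.5],[2.2,2,-3,0,0,0,0.5],[0,1.5,0,0,0,0,0.5],[0,0,0,0,0,0,0.5],[0,0,0,0,0,0,0.5]]])

```text
t: 45.25
tcp_pos: [0.4413, -0.3231, 0.1564]
orientation: [-1.469, 0.65, -0.651]
wrist_force: [-0.2, 0.3, -0.1]
gripper_width: 0.0428
```

Run:
```python
from h import *
go((.437,-.3315,.06),-47.8)
knobs("w31")
```

```text
t 45.2 tcp [ 0.4413 -0.3231  0.1564] th -47.7 w 0.0428 F [-0.2  0.3 -0.1] q6 1.65
 shift cm [ 0.34  9.64 -0.91]  turn [-0.002  0.001 -0.   ]  shift after turn [ 0.33  9.64 -0.89] th -47.8
[314 248  31  34 804] [329. 264.] [ 0.437  -0.3327  0.058 ]
[379 383   9  36 178] [382. 402.] [ 0.3817 -0.4375  0.058 ]
[ 607  421   33   59 1007] [628. 450.] [ 0.4812 -0.6379  0.058 ]
[153 451  53  29 980] [182. 466.] [ 0.2228 -0.3656  0.058 ]
[  0 461  25  19 303] [  9. 469.] [ 0.1037 -0.2578  0.058 ]
```

View pics/w31.png

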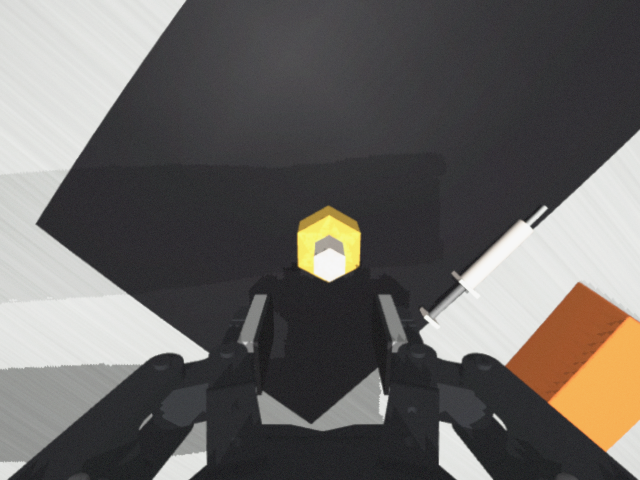

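carry_out(increments=[[[0.38,2,-0.95,0,0,0,0.5],[0,4,0,0,0,0,0.5],[0,3.7,0,0,0,0,0.5],[0,0,0,0,0,0,0.4],[0,0,0,0,0,0,0.3]]])

```text
t: 45.8
tcp_pos: [0.4382, -0.333, 0.0617]
orientation: [-1.47, 0.647, -0.653]
wrist_force: [0.0, -0.5, 1.9]
gripper_width: 0.0254
```

carry_out(increments=[[[0,0,0,0,0,0,0],[0,0,0,0,0,0,0],[0,0,0,0,0,0,0],[0,0,0,0,0,0,0],[0,0,0,0,0,0,0]]])

```text
t: 46.3
tcp_pos: [0.4388, -0.335, 0.0629]
orientation: [-1.471, 0.646, -0.657]
wrist_force: [-0.3, 0.8, 6.6]
gripper_width: 0.0192
```

Run:
```python
from h import *
slot(2,.058,.18)
```

```text
t 46.3 tcp [ 0.4388 -0.335   0.0629] th -47.8 w 0.0192 F [-0.3  0.8  6.6] q6 1.63
 shift cm [-25.99 -11.81  28.63]  turn [-0.002 -0.009  0.007]  shift after turn [-25.82 -11.71  28.82] th -47.3
```

carry_out(increments=[[[0,-2,0,0,0,0,0],[0,-4,0,0,-0.009,0,0],[0,-4,0,0,0,0,0],[0,-2,0,0,0,0,0],[-2.8,0,3.2,0,0,0,0]]])

```text
t: 46.8
tcp_pos: [0.4436, -0.2967, 0.1854]
orientation: [-1.476, 0.639, -0.66]
wrist_force: [1.5, 0.8, -0.1]
gripper_width: 0.0191
```

carry_out(increments=[[[-3.1,0,3.5,0,0,0,0],[-3.2,0,3.5,0,0,0,0],[-3.2,0,3.5,0,0,0,0],[-3.2,0,3.5,0,0,0,0],[-3.2,0,3.5,0,0,0,0]]])

```text
t: 47.3
tcp_pos: [0.4621, -0.0544, 0.1805]
orientation: [-1.472, 0.642, -0.648]
wrist_force: [0.1, 0.5, -1.4]
gripper_width: 0.0191
```

carry_out(increments=[[[-3.2,0,3.5,0,0,0,0],[-3.2,0,3.5,0,0,0,0],[-0.8,0,1.1,0,0,0,0],[0,0,0,0,0,0,0],[0,0,0,0,0,0,0]]])

```text
t: 47.8
tcp_pos: [0.473, 0.0511, 0.1804]
orientation: [-1.474, 0.642, -0.648]
wrist_force: [0.2, -0.4, 0.2]
gripper_width: 0.0193
```

Run:
```python
from h import *
slot(2,.058,.106)
im,d,c=snap("wrist","w32");crop(im[:,:,::-1],220,150,540,390,"c38",s=2.5)
```

```text
t 47.8 tcp [0.473  0.0511 0.1804] th -47.3 w 0.0193 F [ 0.2 -0.4  0.2] q6 2.36
 shift cm [0.2  7.44 0.12]  turn [-0.001  0.001  0.004]  shift after turn [0.23 7.44 0.12] th -47.3
```

View pics/c38.png

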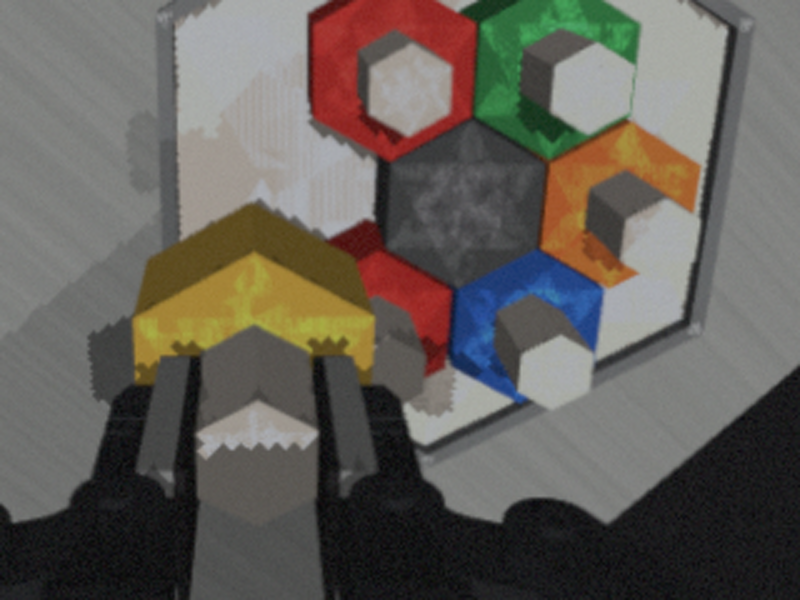

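Run:
```python
from h import *
rel([(470,117),(547,160),(540,250),(460,291),(387,248),(389,160)],[(254,250),(375,317),(134,317)],2.5,(220,150),.0329)
```

```text
block [60.   1.2] pot [-0.3 -1.2] rel [60.3  2.4]
```

carry_out(increments=[[[0.2,0,0.2,0,0,0,0],[0,3,0,0,0,0,0],[0,3,0,0,0,0,0],[0,1.6,0,0,0,0,0],[0,0,0,0,0,0,0]]])

```text
t: 48.35
tcp_pos: [0.4739, 0.0502, 0.1015]
orientation: [-1.475, 0.648, -0.645]
wrist_force: [1.1, -0.7, -0.8]
gripper_width: 0.0189
```

carry_out(increments=[[[0,0,0,0,0,0,0],[0,0,0,0,0,0,0]]])

```text
t: 48.55
tcp_pos: [0.4775, 0.0509, 0.1063]
orientation: [-1.471, 0.64, -0.651]
wrist_force: [0.8, 0.2, -0.0]
gripper_width: 0.019
```

Run:
```python
from h import *
slot(2,.045,.0829)
im,d,c=snap("wrist","w33");crop(im[:,:,::-1],220,120,540,360,"c39",s=2.5)
```

```text
t 48.5 tcp [0.4775 0.0509 0.1063] th -47.3 w 0.0190 F [ 0.8  0.2 -0. ] q6 2.36
 shift cm [ 1.2   2.35 -0.21]  turn [-0.004 -0.001  0.006]  shift after turn [ 1.21  2.34 -0.2 ] th -47.3
```

View pics/c39.png

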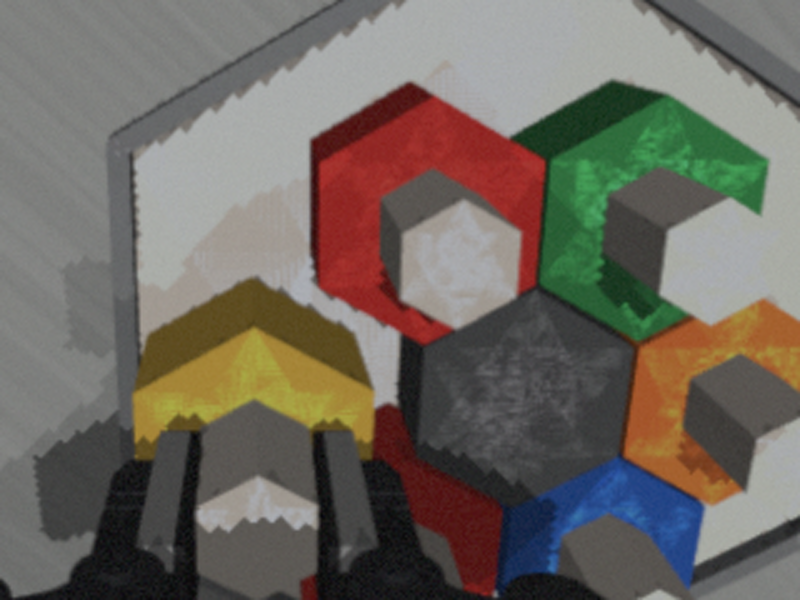

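Run:
```python
from h import *
rel([(537,290),(635,345),(622,458),(512,508),(418,455),(423,345)],[(254,326),(374,392),(134,392)],2.5,(220,120),.0329)
```

```text
block [56.9 -2.2] pot [-0.4 -1.3] rel [57.3 -0.9]
```

carry_out(increments=[[[0,0,-0.08,0,0,0,0],[0,1,0,0,0,0,0],[0,1.1,0,0,0,0,0],[0,0,0,0,0,0,0],[0,0,0,0,0,0,0]]])

```text
t: 49.1
tcp_pos: [0.475, 0.051, 0.0827]
orientation: [-1.474, 0.642, -0.646]
wrist_force: [-0.4, 0.3, -0.7]
gripper_width: 0.0188
```

carry_out(increments=[[[0.4,0,0,0,0,0,0],[0.4,0,0,0,0,0,0],[0,0,0,0,0,0,0],[0,0,0,0,0,0,0]]])

```text
t: 49.5
tcp_pos: [0.4813, 0.0449, 0.0838]
orientation: [-1.472, 0.642, -0.648]
wrist_force: [-0.2, -0.2, -1.2]
gripper_width: 0.0191
```

Run:
```python
from h import *
slot(2,.045,.0829)
im,d,c=snap("wrist","w34");crop(im[:,:,::-1],220,150,540,390,"c40",s=2.5)
```

```text
t 49.5 tcp [0.4813 0.0449 0.0838] th -47.3 w 0.0191 F [-0.2 -0.2 -1.2] q6 2.35
 shift cm [ 0.51  0.09 -0.07]  turn [-0.002  0.     0.003]  shift after turn [ 0.51  0.09 -0.07] th -47.3
```

View pics/c40.png

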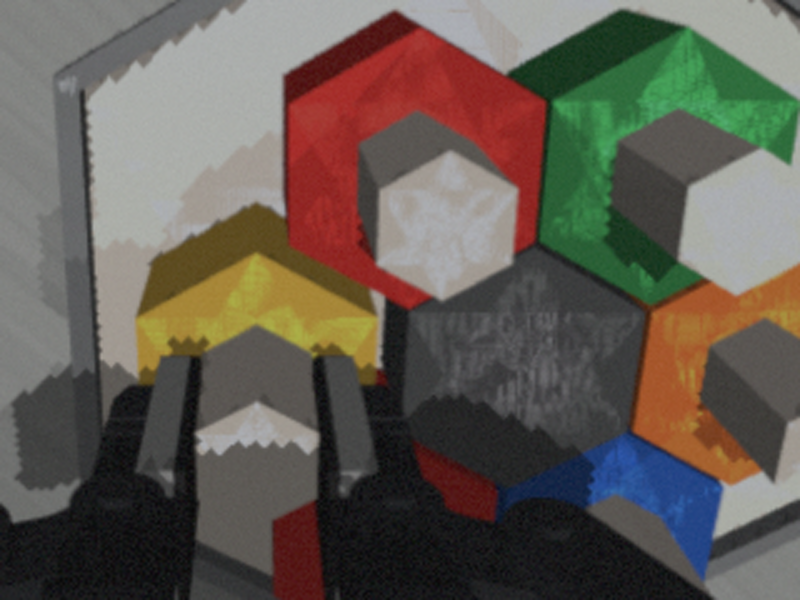

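Run:
```python
from h import *
rel([(537,245),(512,490),(647,310),(403,430)],[(254,250),(377,317),(137,317)],2.5,(220,150),.0329)
```

```text
block [50.2 -0.6] pot [-0.  -1.2] rel [50.2  0.7]
```

carry_out(increments=[[[0.2,0,0.05,0,0,0,0],[0.15,0,0,0,0,0,0],[0.1,0,0,0,0,0,0],[0,0,0,0,0,0,0],[0,0,0,0,0,0,0]]])

```text
t: 50.05
tcp_pos: [0.4846, 0.0421, 0.0838]
orientation: [-1.473, 0.641, -0.648]
wrist_force: [0.2, -0.1, -1.5]
gripper_width: 0.0193
```

carry_out(increments=[[[0.08,0,0,0,0,0,0],[0,0,0,0,0,0,0],[0,0,0,0,0,0,0]]])

```text
t: 50.35
tcp_pos: [0.4852, 0.0416, 0.0838]
orientation: [-1.472, 0.641, -0.648]
wrist_force: [0.2, 1.3, -0.4]
gripper_width: 0.0193
```

Run:
```python
from h import *
slot(2,.045,.0829)
im,d,c=snap("wrist","w35");crop(im[:,:,::-1],220,150,540,390,"c41",s=2.5)
```

```text
t 50.4 tcp [0.4852 0.0416 0.0838] th -47.3 w 0.0193 F [ 0.2  1.3 -0.4] q6 2.34
 shift cm [ 0.01  0.09 -0.13]  turn [-0.002  0.001  0.003]  shift after turn [ 0.01  0.09 -0.13] th -47.3
```

View pics/c41.png

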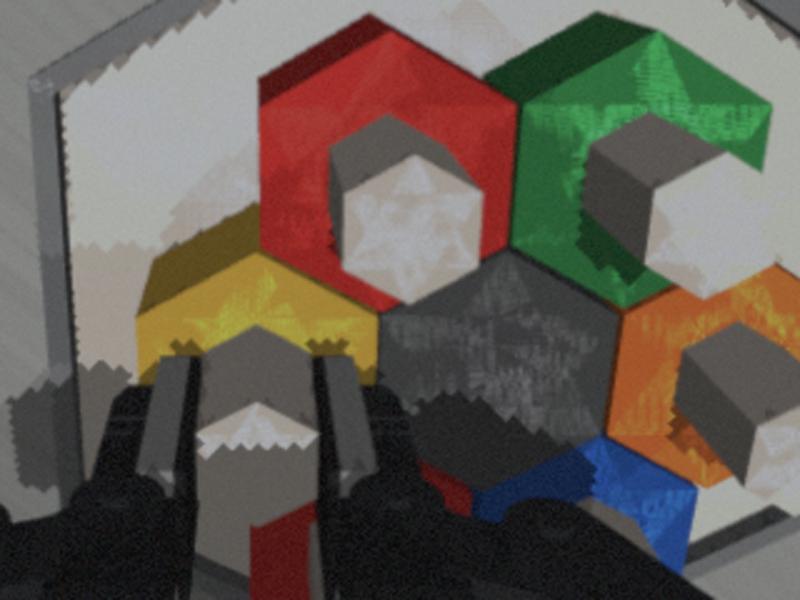

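Yellow now fits flush. Lower it slightly, release and lift.

carry_out(increments=[[[0,0.07,0,0,0,0,0],[0,0,0,0,0,0,0.1],[0,0,0,0,0,0,0.2],[0,0,0,0,0,0,0.35],[0,0,0,0,0,0,0.4]]])

```text
t: 50.9
tcp_pos: [0.4853, 0.0415, 0.0833]
orientation: [-1.473, 0.641, -0.648]
wrist_force: [0.3, -0.5, 0.2]
gripper_width: 0.0341
```

carry_out(increments=[[[0,-2,0,0,0,0,0.4],[0,-4,0,0,0,0,0.5],[0,-4,0,0,0,0,0.5],[0,-4,1,0,0,0,0.5],[0,0,2,0,0,0,0.5]]])

```text
t: 51.4
tcp_pos: [0.5099, 0.0616, 0.231]
orientation: [-1.468, 0.632, -0.658]
wrist_force: [1.3, -0.6, 0.2]
gripper_width: 0.0426
```

carry_out(increments=[[[2,0,0,0,0,0,0.5],[0,0,0,0,0,0,0.5],[0,0,0,0,0,0,0.5]]])

```text
t: 51.7
tcp_pos: [0.5199, 0.0473, 0.223]
orientation: [-1.473, 0.643, -0.647]
wrist_force: [0.2, -0.0, 0.6]
gripper_width: 0.0426
```

Run:
```python
from h import *
im,d,c=snap("wrist","w36");crop(im[:,:,::-1],160,80,510,340,"c42",s=2.2)
go((.55,.1,.2))
im,d,c=snap("side","d36");crop(im[:,:,::-1],190,90,390,310,"c43",s=2.7)
```

```text
t 51.8 tcp [0.5196 0.0475 0.2228] th -47.3 w 0.0425 F [-0.3 -0.  -0.3] q6 2.36
 shift cm [-1.8   2.29  5.79]  turn [-0.001  0.     0.002]  shift after turn [-1.8   2.28  5.8 ] th -47.3
```

View pics/c42.png

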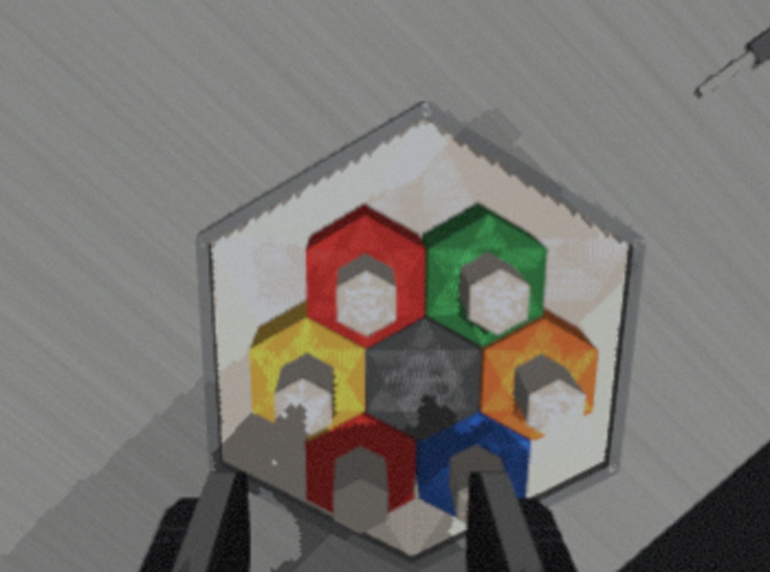

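View pics/c43.png

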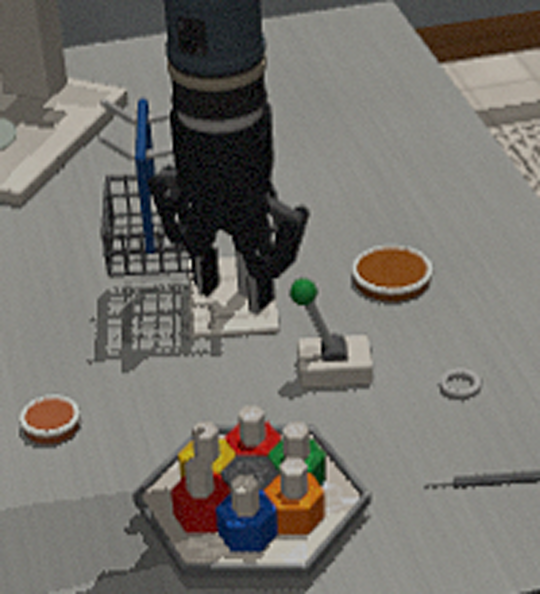

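All six tile the block in the wrist view. In the side view the basket is hanging and the lever is still off, leaning left. Next I locate the lever.

Run:
```python
from h import *
np.set_printoptions(precision=4,suppress=True)
crop(cv2.imread("pics/w6.png"),360,0,500,105,"c44",s=5)
a=cam("scene");b=cam("side")
A=cv2.imread("pics/scene0.png");B=cv2.imread("pics/d36.png")
def g(I,u0,v0,u1,v1):
    h=cv2.cvtColor(I,cv2.COLOR_BGR2HSV);m=((h[...,0]>45)&(h[...,0]<80)&(h[...,1]>120)).astype(np.uint8);k=np.zeros_like(m);k[v0:v1,u0:u1]=m[v0:v1,u0:u1]
    mm=cv2.moments(k,True);return mm['m10']/mm['m00'],mm['m01']/mm['m00']
u=g(A,370,190,410,225);v=g(B,290,185,320,210);print(u,v,tri(a,u,b,v))
p=np.array([.5094,.0543,.2963]);R=cv2.Rodrigues(np.array([-1.564,.166,-.164]))[0]
T=np.eye(4);T[:3,:3]=R;T[:3,3]=p;m=bot.camera_model("wrist");c=(m["K"],m["dist_coeffs"],T@m["tool_from_camera"])
W=cv2.imread("pics/w6.png");w=g(W,390,0,450,60);print(w,tri(a,u,c,w),tri(b,v,c,w))
```

```text
(391.36206896551727, 208.10344827586206) (301.65714285714284, 197.54285714285714) (array([0.6117, 0.1827, 0.0979]), np.float64(5.248494477185807e-05))
(417.4296116504854, 25.08859223300971) (array([0.612 , 0.1841, 0.0973]), np.float64(0.002004552951946507)) (array([0.6127, 0.185 , 0.0963]), np.float64(0.0007908162999058579))
```

View pics/c44.png

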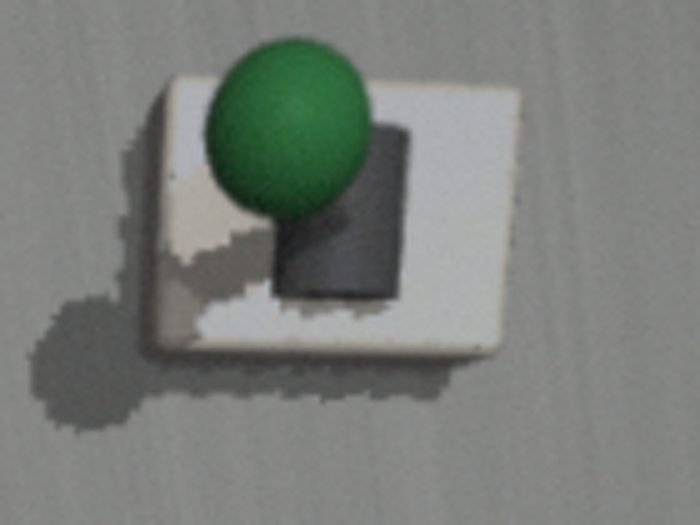

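Run:
```python
from h import *
np.set_printoptions(precision=4,suppress=True)
p=np.array([.5094,.0543,.2963]);R=cv2.Rodrigues(np.array([-1.564,.166,-.164]))[0]
T=np.eye(4);T[:3,:3]=R;T[:3,3]=p;m=bot.camera_model("wrist");c=(m["K"],m["dist_coeffs"],T@m["tool_from_camera"])
X=onplane(c,np.array([(172,78),(519,90),(497,348),(158,345)])/5+[360,0],.025)
print(X,X.mean(0));e=X[1]-X[0];f=X[2]-X[3];g=X[0]-X[3];h=X[1]-X[2]
for v in(e,f,g,h):print(np.degrees(np.arctan2(v[1],v[0])),np.hypot(*v[:2]))
```

```text
[[0.6119 0.2087 0.025 ]
 [0.6773 0.1941 0.025 ]
 [0.6676 0.1484 0.025 ]
 [0.6015 0.1619 0.025 ]] [0.6396 0.1783 0.025 ]
-12.60352530861482 0.06698441380239394
-11.601412505198747 0.06741433569516485
77.42489866305878 0.047907764365691656
77.94009960270641 0.046730833943583086
```

carry_out(increments=[[[0,0,0,0,-0.145,0,0.3],[0,0,0,0,-0.145,0,0.1],[0,0,0,0,-0.145,0,0],[0,0,0,0,-0.145,0,0],[0,0,0,0,-0.145,0,0]]])

```text
t: 52.3
tcp_pos: [0.5194, 0.0477, 0.223]
orientation: [-1.57, 0.071, -0.076]
wrist_force: [0.2, -0.7, -0.5]
gripper_width: -0.0002
```

carry_out(increments=[[[0,0,0,0,-0.145,0,0],[0,0,0,0,-0.145,0,0],[0,0,0,0,-0.145,0,0],[0,0,0,0,-0.145,0,0],[0,0,0,0,-0.145,0,0]]])

```text
t: 52.8
tcp_pos: [0.5194, 0.0477, 0.223]
orientation: [-1.516, -0.496, 0.492]
wrist_force: [-0.9, -0.2, -0.0]
gripper_width: 0.0002
```

carry_out(increments=[[[0,0,0,0,-0.145,0,0],[0,0,0,0,-0.145,0,0],[0,0,0,0,-0.145,0,0],[0,0,0,0,-0.145,0,0],[0,0,0,0,-0.145,0,0]]])

```text
t: 53.3
tcp_pos: [0.5195, 0.0477, 0.223]
orientation: [-1.306, -1.052, 1.049]
wrist_force: [-0.5, 0.0, -0.4]
gripper_width: -0.0002
```

Run:
```python
from h import *
go((.5667,.1936,.20),78)
```

```text
t 53.3 tcp [0.5195 0.0477 0.223 ] th 77.7 w -0.0002 F [-0.5  0.  -0.4] q6 0.18
 shift cm [15.26  2.3  -1.5 ]  turn [ 0.003 -0.005 -0.   ]  shift after turn [15.26  2.3  -1.59] th 78.0
```

carry_out(increments=[[[4,0,-0.3,0,0,0,0],[4,0,-0.4,0,0,0,0],[4,0,-0.4,0,0,0,0],[3.2,0,-0.4,0,0,0,0],[0,0,0,0,0,0,0]]])

```text
t: 53.8
tcp_pos: [0.5679, 0.1962, 0.2221]
orientation: [-1.305, -1.051, 1.047]
wrist_force: [0.5, -0.4, -1.2]
gripper_width: -0.0001
```

carry_out(increments=[[[0,3,0,0,0,0,0],[0,3,0,0,0,0,0],[0,2,0,0,0,0,0],[0,0,0,0,0,0,0],[0,0,0,0,0,0,0]]])

```text
t: 54.3
tcp_pos: [0.5677, 0.1918, 0.1432]
orientation: [-1.309, -1.046, 1.044]
wrist_force: [0.4, -0.4, 0.8]
gripper_width: -0.0003
```

Run:
```python
from h import *
go((.5667,.1936,.107),78)
im,d,c=snap("scene","s40");crop(im[:,:,::-1],320,130,460,270,"c45",s=4.2)
im,d,c=snap("side","d40");crop(im[:,:,::-1],210,100,390,250,"c46",s=4)
```

```text
t 54.3 tcp [0.5677 0.1918 0.1432] th 77.3 w -0.0003 F [ 0.4 -0.4  0.8] q6 0.44
 shift cm [0.16 3.62 0.15]  turn [ 0.003 -0.012 -0.001]  shift after turn [0.15 3.62 0.14] th 78.0
```

View pics/c45.png

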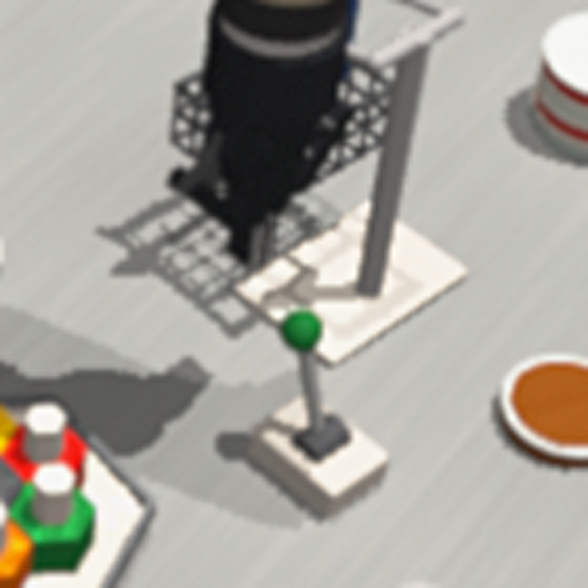

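View pics/c46.png

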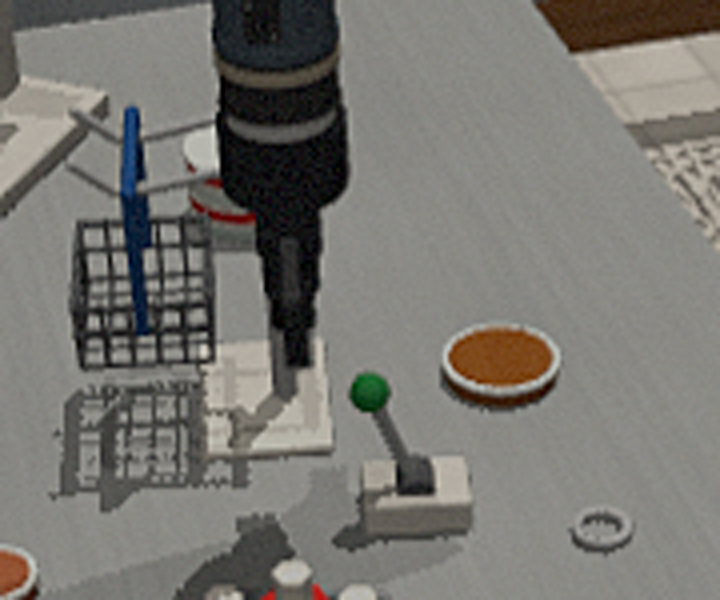

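carry_out(increments=[[[0,2,0,0,-0.012,0,0],[0,1.6,0,0,0,0,0],[0,0,-0.5,0,0,0,0],[0,0,-1,0,0,0,0],[0,0,-1,0,0,0,0]]])

```text
t: 54.9
tcp_pos: [0.5948, 0.1872, 0.1095]
orientation: [-1.305, -1.059, 1.05]
wrist_force: [-1.9, 0.0, 1.7]
gripper_width: 0.0002
```

carry_out(increments=[[[0,0,-1,0,0,0,0],[0,0,-1,0,0,0,0],[0,0,-1,0,0,0,0],[0,0,-1,0,0,0,0],[0,0,-1,0,0,0,0]]])

```text
t: 55.4
tcp_pos: [0.6428, 0.1764, 0.1072]
orientation: [-1.304, -1.056, 1.053]
wrist_force: [-1.1, 0.7, -1.0]
gripper_width: 0.0
```

carry_out(increments=[[[0,0,-0.7,0,0,0,0],[0,0,0,0,0,0,0],[0,0,0,0,0,0,0]]])

```text
t: 55.7
tcp_pos: [0.6492, 0.1751, 0.1075]
orientation: [-1.305, -1.056, 1.052]
wrist_force: [0.1, -0.2, -0.7]
gripper_width: 0.0
```

Run:
```python
from h import *
go((.640+.014*.978,.178-.014*.208,.107),78)
im,d,c=snap("scene","s41");crop(im[:,:,::-1],320,130,460,270,"c47",s=4.2)
im,d,c=snap("side","d41");crop(im[:,:,::-1],210,100,390,250,"c48",s=4)
```

```text
t 55.7 tcp [0.6492 0.1751 0.1075] th 78.0 w 0.0000 F [ 0.1 -0.2 -0.7] q6 0.37
 shift cm [ 0.09  0.05 -0.44]  turn [ 0.004  0.    -0.   ]  shift after turn [ 0.09  0.05 -0.44] th 78.0
```

View pics/c47.png

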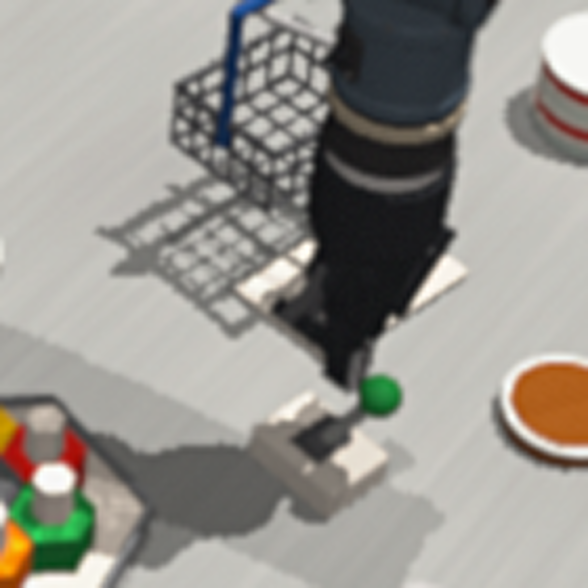

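View pics/c48.png

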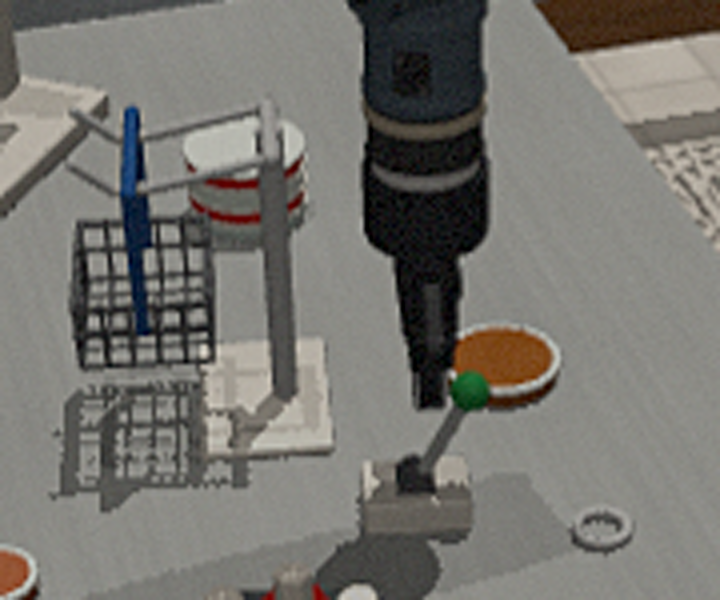

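carry_out(increments=[[[0,0,-0.3,0,0,0,0],[0,0,0,0,0,0,0],[0,0,-0.3,0,0,0,0],[0,0,0,0,0,0,0],[0,0,0,0,0,0,0]]])

```text
t: 56.3
tcp_pos: [0.6538, 0.1743, 0.1074]
orientation: [-1.303, -1.055, 1.054]
wrist_force: [-3.7, 1.0, 1.4]
gripper_width: -0.0001
```

```bash
cat >> h.py <<'E'
def ball():
    out=[];cs=[]
    for n,(u0,v0,u1,v1) in (("scene",(370,190,440,250)),("side",(285,170,350,225))):
        I,_=bot.snapshot(n);h=cv2.cvtColor(I[:,:,::-1].copy(),cv2.COLOR_BGR2HSV)
        m=((h[...,0]>45)&(h[...,0]<80)&(h[...,1]>120)).astype(np.uint8);k=np.zeros_like(m);k[v0:v1,u0:u1]=m[v0:v1,u0:u1]
        mm=cv2.moments(k,True);out.append((mm['m10']/mm['m00'],mm['m01']/mm['m00']));cs.append(cam(n))
    X,e=tri(cs[0],out[0],cs[1],out[1]);print("ball",X,e,"travel from start",(X-[.6117,.1827,.0979])@[.978,-.208,0]);return X
E
python3 - <<'E'
from h import *
ball(); go((.65,.175,.107),78)
E
```

```text
ball [0.67378785 0.17318329 0.09540607] 0.008706736290871722 travel from start 0.0627013934862873
t 56.4 tcp [0.6539 0.1743 0.1074] th 78.1 w 0.0000 F [-4.1  0.8  0.1] q6 0.37
 shift cm [-0.01  0.04  0.39]  turn [ 0.002  0.001 -0.   ]  shift after turn [-0.01  0.04  0.39] th 78.0
```

carry_out(increments=[[[0,0,-0.2,0,0,0,0],[0,0,0,0,0,0,0],[0,0,0,0,0,0,0]]])

```text
t: 56.7
tcp_pos: [0.6541, 0.1743, 0.1073]
orientation: [-1.3, -1.053, 1.056]
wrist_force: [-8.4, 1.3, 3.8]
gripper_width: 0.0005
```

carry_out(increments=[[[0,0,1,0,0,0,0],[0,0,2,0,0,0,0],[0,-2,2,0,0,0,0],[0,-4,2,0,0,0,0],[0,-4,2,0,0,0,0]]])

```text
t: 57.2
tcp_pos: [0.5679, 0.192, 0.2073]
orientation: [-1.305, -1.056, 1.053]
wrist_force: [1.0, 0.3, 0.7]
gripper_width: 0.0001
```

carry_out(increments=[[[-3,-2,3,0,0,0,0],[-4,0,2,0,0,0,0],[-4,0,2,0,0,0,0],[0,0,0,0,0,0,0],[0,0,0,0,0,0,0]]])

```text
t: 57.7
tcp_pos: [0.4776, 0.0986, 0.2275]
orientation: [-1.307, -1.057, 1.049]
wrist_force: [-0.1, 0.6, -0.1]
gripper_width: 0.0001
```

Run:
```python
from h import *
ball(); go((.50,.10,.25),78)
im,d,c=snap("wrist","w50")
im,d,c=snap("scene","s50")
im,d,c=snap("side","d50")
```

```text
ball [0.67663961 0.16840662 0.09335395] 0.0017822285863217469 travel from start 0.06648395918925164
t 57.8 tcp [0.4782 0.0995 0.2275] th 78.0 w 0.0000 F [-0.  -0.5  1. ] q6 0.28
 shift cm [ 0.5  -2.24 -2.14]  turn [0.007 0.001 0.   ]  shift after turn [ 0.5  -2.25 -2.12] th 78.0
```

View pics/w50.png

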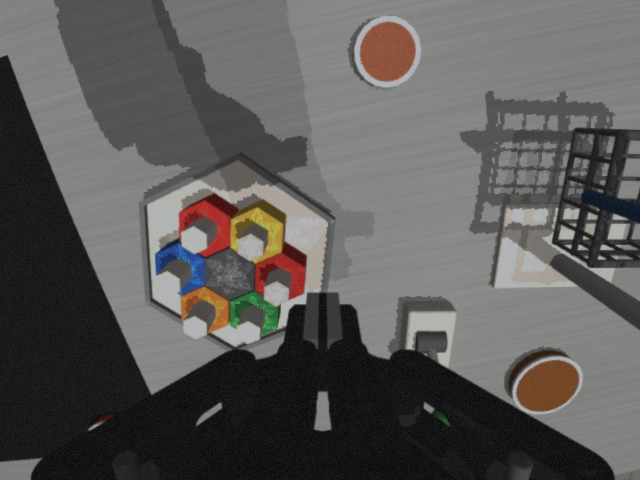

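View pics/s50.png

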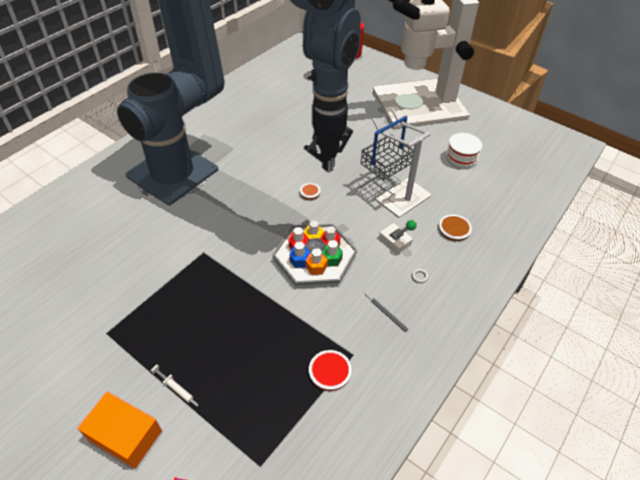

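View pics/d50.png

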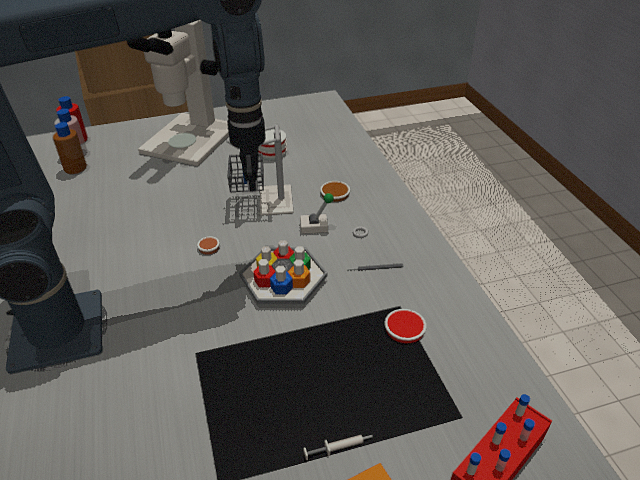

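Run:
```python
from h import *
np.set_printoptions(precision=1,suppress=True)
crop(cv2.imread("pics/s50.png"),260,205,370,295,"c50",s=7)
crop(cv2.imread("pics/w50.png"),130,145,345,355,"c51",s=2.8)
```

```text
(no output)
```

View pics/c50.png

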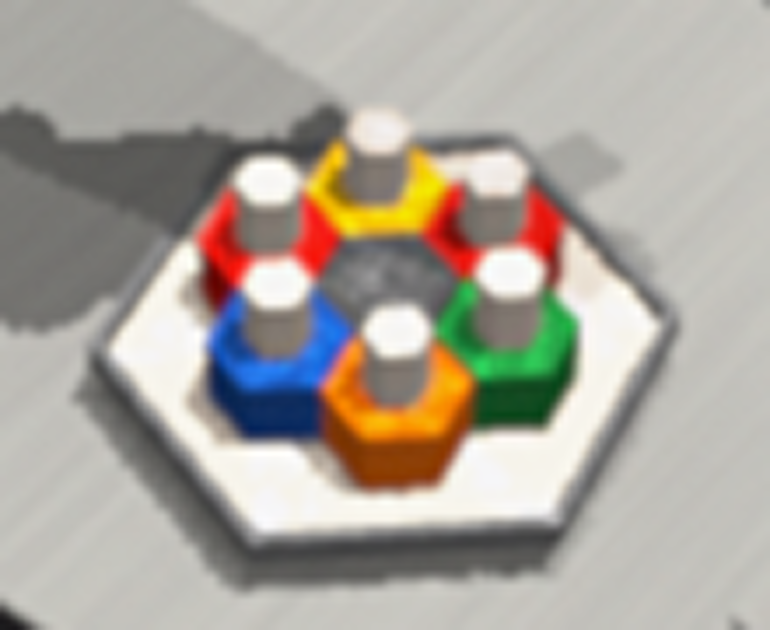

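View pics/c51.png

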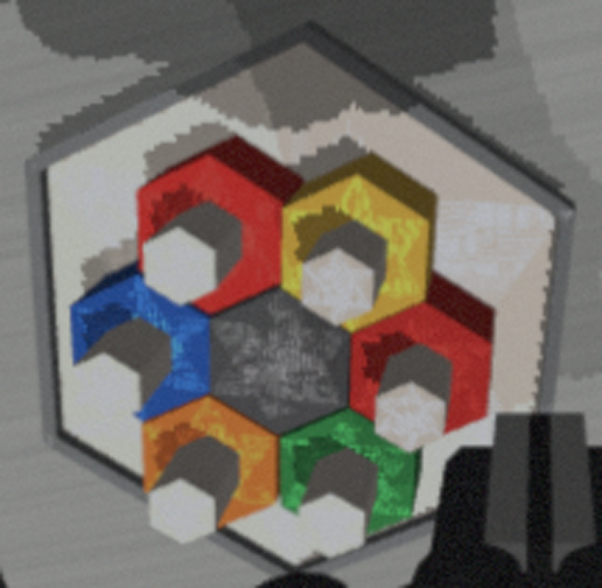

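Run:
```python
from h import *
np.set_printoptions(precision=1,suppress=True)
for nm,c,L,s,o in (("scene",cam("scene"),[(267,181),(379,130),(497,173),(511,272),(397,330),(276,285)],7,(260,205)),("wrist",cam("wrist"),[(181,265),(338,288),(411,416),(331,527),(183,511)],2.8,(130,145))):
    X=onplane(c,np.array(L)/s+np.array(o),.078)[:,:2]*1000
    m=(X[0]+X[1]+X[2]+X[3]+X[4]+X[5])/6 if len(X)==6 else ((X[0]+X[3])/2+(X[1]+X[4])/2)/2
    d=X-m;print(nm,m,"r",np.hypot(*d.T),"ang",(np.degrees(np.arctan2(d[:,1],d[:,0]))-12.7)%360)
B=tpts([(278,287),(349,332),(352,403),(278,436),(212,397),(212,324)],2.8,(130,145),.05);p,R,_=pose()
print("block",(R@(B.mean(0)/1000)+p)*1000)
```

```text
scene [515.4   6.2] r [46.  44.7 44.8 45.4 44.9 45.1] ang [178.8 119.4  59.3   0.1 299.3 240.3]
wrist [514.2   9.4] r [46.  44.  44.5 45.6 45. ] ang [178.  119.7  60.4 359.3 299.6]
block [514.6   9.1  50. ]
```

Run:
```python
from h import *
go((.56,.0,.19),78)
```

```text
t 58.0 tcp [0.4779 0.0999 0.2271] th 78.1 w -0.0003 F [-0.1  0.1  0.4] q6 0.28
 shift cm [ -8.08   3.76 -10.08]  turn [ 0.005  0.002 -0.   ]  shift after turn [ -8.07   3.71 -10.11] th 78.0
```

carry_out(increments=[[[-2.5,0,-3,0,0,0,0],[-3,1,-4,0,0,0,0],[-2.6,1.7,-3,0,0,0,0],[0,1,0,0,0,0,0],[0,0,0,0,0,0,0]]])

```text
t: 58.45
tcp_pos: [0.5568, -0.0, 0.1877]
orientation: [-1.3, -1.052, 1.054]
wrist_force: [-0.2, -0.3, 0.4]
gripper_width: -0.0
```

Run:
```python
from h import *
go((.56,.0,.19),78)
im,d,c=snap("wrist","w52")
im=im[:,:,::-1];im=np.clip(im.astype(float)*1.5,0,255).astype(np.uint8);crop(im,170,20,490,260,"c52",s=2.5)
```

```text
t 58.5 tcp [ 0.5568 -0.      0.1877] th 78.0 w -0.0000 F [-0.2 -0.3  0.4] q6 0.09
 shift cm [ 0.07 -0.24 -0.31]  turn [-0.002 -0.    -0.   ]  shift after turn [ 0.07 -0.23 -0.31] th 78.0
```

View pics/c52.png

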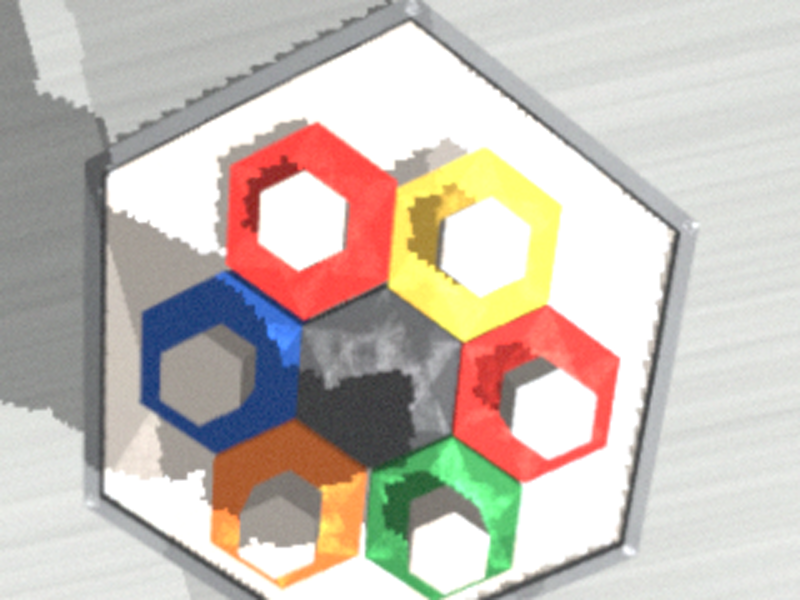

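Run:
```python
from h import *
np.set_printoptions(precision=1,suppress=True)
D=dict(block=[(388,288),(461,342),(456,436),(370,468),(298,417),(301,323)],redL=[(317,122),(396,178),(388,285),(305,321),(228,265),(230,160)],yellow=[(485,148),(560,203),(548,305),(465,342),(390,285),(397,185)],redU=[(547,305),(618,357),(605,445),(525,482),(455,432),(461,342)],green=[(453,437),(521,487),(514,570),(443,602),(366,557),(370,468)],blue=[(228,270),(301,323),(298,418),(218,455),(142,403),(142,315)],orange=[(297,418),(370,468),(358,555),(285,587),(211,540),(214,450)])
P={k:tpts(v,2.5,(170,20),.05)[:,[0,2]] for k,v in D.items()}
cs=np.mean([P[k].mean(0) for k in P if k!="block"],0);b=P["block"].mean(0);print("block",b,"ring",cs)
for k,v in P.items():
    e=np.diff(np.vstack([v,v[:1]]),axis=0);a=np.angle(np.exp(6j*np.arctan2(e[:,1],e[:,0])).mean(),deg=True)/6
    print(k,"r_block %.1f r_ring %.1f rot %.1f size %.1f"%(np.hypot(*(v.mean(0)-b)),np.hypot(*(v.mean(0)-cs)),a,np.hypot(*e.T).mean()))
```

```text
block [-0.3 42.5] ring [-0.2 42.7]
block r_block 0.0 r_ring 0.2 rot 24.3 size 25.8
redL r_block 45.8 r_ring 45.7 rot 24.5 size 25.7
yellow r_block 44.4 r_ring 44.2 rot 24.7 size 25.4
redU r_block 44.2 r_ring 44.2 rot 25.6 size 25.2
green r_block 45.6 r_ring 45.8 rot 25.8 size 25.7
blue r_block 44.2 r_ring 44.3 rot 25.1 size 25.6
orange r_block 44.7 r_ring 44.9 rot 23.8 size 26.0
```

Run:
```python
from h import *
a=cam("scene");I0=cv2.imread("pics/scene0.png").astype(int);I1=cv2.imread("pics/s50.png").astype(int)
for n,(u,v) in dict(red=(330,370),amber=(455,227),small=(310,191),syr=(175,386),forceps=(388,313),ring=(420,275)).items():
    print(n,abs(I0[v-12:v+12,u-18:u+18]-I1[v-12:v+12,u-18:u+18]).mean().round(1))
print(bot.get_state()["t"],bot.sign_off())
```

```text
red 0.7
amber 0.5
small 10.3
syr 0.6
forceps 0.5
ring 0.5
the job is handed in; nothing more can be done
58.5 None
```

The job is handed in at about 58.5 s of the 210 s allowed. The basket hangs on the hook, all six pots are packed round the block, and the start lever is fully over. Sign-off gives no verdict, so these results rest on my own checks.

**Basket:** It hangs by its bar across both prongs and is released. The last side and scene views show it level there; I did not measure the bar's final offset from the seat.

**Pots:** All six stand on the tray floor against the block. In a last close-up wrist picture their centres came out 44.2 to 45.8 mm from the block's, against a limit of 46.8 mm. Their flats were within about 1.5° of the block's, against about 6.3° allowed. A rougher estimate from the knobs put one of the red pots at 46.0 to 46.3 mm, the thinnest margin I saw. No pot appeared to have been knocked aside.

**Lever:** I pushed it until it met its stop at about 8 N and stopped moving. The ball travelled about 66 mm from where it started, and the lever stayed leaning to the far side after I moved away.

**Bystanders:** Five of the six look the same as in the first picture. The small brown dish's patch changed more (10.3 against about 0.6 for the rest). I put that down to the arm's shadow, since the dish shows at the same pixel position and nothing went near it.

**Camera disagreement:** The scene and side cameras placed the tray about 4 mm off in y from the wrist camera. Pressing the first pot against the block agreed with the wrist camera, so I placed the pots by that.

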